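# Nest the rinsed bathroom tumblers by colour and lid the stacks

## Robot

A 6-joint arm with a two-finger parallel gripper is mounted at the origin on the work surface. World frame = base frame: x ahead of the robot, y to its left, z up, the work surface at z = 0. Lengths are in m, angles in degrees, forces in N, time in s.
With the tool pointing down it reaches from about 0.35 to 0.875 m from the base axis. Payload 4.2 kg.
Tool frame: the origin (TCP) lies on the centre line of the jaws, within the pads' length; the fingertips stand 19 mm ahead of it and the grasp point (between the pads) is the TCP; x points along the fingers, y is the direction in which the jaws open and shut, and the axes are right-handed (so a half turn about x gives the same grasp; the last joint's range is limited). The gripper opens to 87 mm and grips with 3 to 60 N. Pads are 19 mm wide; open, the fingers measure 117 mm over their backs; the gripper's body (75 mm by 190 mm) begins 51 mm behind the grasp point.
Start: joints at [88.499, 22.042, 0.453, 0, -68.411, -14.817], TCP at [0.176, 0.6, 0.242] pointing down, gripper open.
Joint ranges: [-179.83, 179.83], [-69.29, 118.12], [-61.27, 80.66], [-181.25, 117.63], [-171.15, -9.14], [-177.46, 177.46]. Speed limits (degrees/s): [159.86, 159.86, 180, 180, 180, 180].

## Interface

Orientations are given as a 3x3 rotation matrix whose columns are the frame's x, y, z axes.
In Python, from station import r, viewer, job, spotter gives the robot as it stands.
- The arm moves only by the tool play_rows, never from a script. Its argument "commands" is a list of rows, each an object of numbers: "fingers": the gripper command: -1 is fully open, 1 is shut, values between are in proportion; "tx", "ty", "tz": the shift along the tool's x, y, z normalised to -1 to 1, where 1 is 750 mm; "ax", "ay", "az": the turn, a rotation vector about the tool's x, y, z normalised to -1 to 1, where 1 is pi rad. In form: [{"fingers": .., "tx": .., "ty": .., "tz": .., "ax": .., "ay": .., "az": ..}, ...]. A call has 1 to 5 rows; each row is the pose to reach, as a shift and turn from the pose commanded when the call began, along the tool's axes at that moment, turning the shorter way round; what a row does not reach only later rows make up. A row lasts 1/12 s, in which the tool goes at most 41.7 mm and 7.16 degrees, less where a joint would pass 70% of its speed; a pose out of reach is approached as far as the arm can. A call with a number of a shift or a turn outside -1 to 1 is refused whole. A call with a gripper value outside its range is refused whole. The fingers move at their own pace and stop on an object; the grip force is fixed at half the most. Time passes only in rows, so rows that repeat a pose let the fingers close. It gives the time, the measured TCP pose, the force and the opening at its end, in the units of the state.
- r.sense(): the state, without advancing time (a new reading comes with each control period).
- viewer.capture(name): name is "side" or "top"; returns a dict with "image" (384x512x3 uint8, red, green, blue), "fx", "fy", "cx", "cy" (pixels), "R" (3x3) and "t" (3): a world point X has camera coordinates R X + t. Camera axes: x right, y down, z forward; pixel columns grow to the right and rows downward; lengths in m; the calibration is good to about 2 mm. A picture is of the moment at which its call begins. There is no depth.
- job.finish_job(): hands the job in, once; it reports no verdict.
Trained networks look in a picture, given as the dict that the camera call returned (one of the last four; its "shot" number tells which), for a name from the list of things; names that differ only in an ending like _2 or _b are one class to them, and where a whole thing is asked for, a point or a joint stands for the part that bears it (a point fixed in the world has none). Each returns a list of dicts, best first, with "score" (0 to 1); they miss things now and then, are a little off and sometimes report something else, mostly with a low value. They report only what shows in the picture. A call takes as long as a camera call. They do not tell look-alikes from the thing itself.
- spotter.find_in(name, picture): "uv" ([column, row] in pixels, amid what is visible of it).
- spotter.silhouettes(name, picture): "region" (384x512 bool, what is visible of it) and "uv" ([column, row] in pixels, amid what is visible of it).
The state is a dict: "time_s": time; "joints": joint angles; "joint_velocities": joint speeds; "effort": joint torques, N m; "tcp_pos": TCP position; "ee_rot": TCP orientation; "wrist_force": force on the tool from outside, world axes, zero at the start; "moment": the same for the moment, N m; "gripper_width": opening from 0.0 (shut) to 1.0 (fully open).
Only numpy, scipy, OpenCV 4.12 (cv2) and the standard library are available. Lean on these libraries where they do the work, as an engineer would, in place of code of your own. Each camera call takes 0.05 s, during which the arm holds its last target. There are 200 camera calls.

## Task

Put the rinsed tumblers away: lift each one out of the draining basket and nest it, upright, into the stack of its own colour that begins with the tumbler already standing on the tray, lowering it gently until it just rests in the one below, never pressing it so that it wedges tight. Finish each stack with the lid of its own colour set level over the top tumbler, leave both stacks standing on the tray, and do not disturb the hairbrush, face roller, compact or cuticle pusher.

Things in the scene. Friction and masses are not known exactly. Their poses are not given: they have to be found in the camera images.
- blue1: Blue tapered plastic tumbler: 100 mm high, foot 47 mm and rim 66 mm across (58 inside), wall 4 mm, 0.06 to 0.11 kg. Origin: centre of its underside; z up its axis. Stands upright in the basket at the start, or is absent (None).
- blue2: Blue tapered plastic tumbler: 100 mm high, foot 47 mm and rim 66 mm across (58 inside), wall 4 mm, 0.06 to 0.11 kg. Origin: centre of its underside; z up its axis. Stands upright in the basket at the start, or is absent (None).
- blue3: Blue tapered plastic tumbler: 100 mm high, foot 47 mm and rim 66 mm across (58 inside), wall 4 mm, 0.06 to 0.11 kg. Origin: centre of its underside; z up its axis. Stands upright in the basket at the start, or is absent (None).
- blue_base: Blue tapered plastic tumbler: 100 mm high, foot 47 mm and rim 66 mm across (58 inside), wall 4 mm, 0.06 to 0.11 kg. Origin: centre of its underside; z up its axis. Stands on the tray: bottom of the blue stack. A tumbler let down into another rests by its own weight, held by the taper, with its origin 41 mm above the other's; pressed further it wedges.
- blue_lid: Blue round lid standing mouth down on the counter: skirt 83 mm across outside, 78 mm inside at the mouth, 72 mm inside at the roof 25 mm up; on top a knob 22 mm across, its top 60 mm above the origin (grip at 49). Origin: centre of the mouth plane; z up. Seated, its roof lies on a rim, origin 75 mm above that tumbler's. 0.06 kg.
- yellow1: Yellow tapered plastic tumbler: 100 mm high, foot 47 mm and rim 66 mm across (58 inside), wall 4 mm, 0.06 to 0.11 kg. Origin: centre of its underside; z up its axis. Stands upright in the basket at the start, or is absent (None).
- yellow2: Yellow tapered plastic tumbler: 100 mm high, foot 47 mm and rim 66 mm across (58 inside), wall 4 mm, 0.06 to 0.11 kg. Origin: centre of its underside; z up its axis. Stands upright in the basket at the start, or is absent (None).
- yellow3: Yellow tapered plastic tumbler: 100 mm high, foot 47 mm and rim 66 mm across (58 inside), wall 4 mm, 0.06 to 0.11 kg. Origin: centre of its underside; z up its axis. Stands upright in the basket at the start, or is absent (None).
- yellow_base: Yellow tapered plastic tumbler: 100 mm high, foot 47 mm and rim 66 mm across (58 inside), wall 4 mm, 0.06 to 0.11 kg. Origin: centre of its underside; z up its axis. Stands on the tray: bottom of the yellow stack. A tumbler let down into another rests by its own weight, held by the taper, with its origin 41 mm above the other's; pressed further it wedges.
- yellow_lid: Yellow round lid standing mouth down on the counter: skirt 83 mm across outside, 78 mm inside at the mouth, 72 mm inside at the roof 25 mm up; on top a knob 22 mm across, its top 60 mm above the origin (grip at 49). Origin: centre of the mouth plane; z up. Seated, its roof lies on a rim, origin 75 mm above that tumbler's. 0.06 kg.
- basket: Fixed wooden draining basket, 210 mm (its x) by 340 mm (its y), walls 50 mm high, floor 5 mm thick. Origin: centre of its underside on the counter. The tumblers stand in it in 2 places along its x, about 95 mm apart, by 3 along its y, about 105 mm apart: grip them with the fingers closing along the basket's y.
- tray: Fixed dark metal tray, 180 mm (its x) by 340 mm (its y), floor 6 mm thick, rim 14 mm high. Origin: centre of its underside on the counter. The two base tumblers stand on it about 156 mm apart along its y.
- hairbrush: Wooden hairbrush, 195 mm long, 30 mm high, lying on the counter; bystander. Origin: under its middle, x along it.
- face_roller: Pale green silicone face roller, 155 mm long, 38 mm high, lying on the counter; bystander. Origin: under its middle, x along it.
- compact: Pink round plastic compact, 72 mm across, 16 mm high; bystander. Origin: centre of its underside.
- cuticle_pusher: Stainless cuticle pusher, 130 mm long, 10 mm thick, lying on the counter; bystander. Origin: under its middle, x along it.
Things that resemble listed ones, but are neither listed nor needed, are in the scene too. Leave any green or pink look-alike of the blue2 alone.

How it is judged:
By the outcome, as a careful person would: the job done as asked, in the order asked, and still so for the second after the job is handed in, with the robot touching nothing.
Of blue1, blue2, blue3, yellow1, yellow2, yellow3 only 4 to 6 are there at a start; the rules pass over those that are not, and their reading is None.
At some moment in a run one of blue_lid, yellow_lid may be knocked a few centimetres aside while the robot is not near it.
It also fails if it takes over 210 s, if anything falls off the work surface, if the arm or the gripper's body presses on something with over 40 N, if the wrist force passes 120 N, or if a joint passes its speed limit or range.

## Working session

There is one attempt and no reset: what is moved stays moved. The work goes in short steps, Python scripts to look and compute and a tool call to move; the robot and the scene stay as the last step left them, time stands still between calls to the robot, and variables do not carry over. Pictures are saved under pics/ and viewed, about 12 in all and at most 16, crops included, and the job is handed in when it is done.

Besides the shell and the picture viewer there is one more tool, called as name([rows], argument=value, ...), one row to a line, values as JSON. play_rows: Moves the arm, as the interface text tells. Its arguments: {"type":"object","properties":{"commands":{"type":"array"}},"required":["commands"]}

```bash
ls; mkdir -p pics; python3 - <<'E'
from station import r, viewer, job, spotter
import cv2
for n in("top","side"):
    p=viewer.capture(n); cv2.imwrite(f"pics/{n}0.png",p["image"][:,:,::-1])
    print(n,p["fx"],p["fy"],p["cx"],p["cy"],p["R"],p["t"])
    for k in ["blue1","yellow1","blue_base","blue_lid","yellow_lid","basket","tray"]:
        print(k,[(round(d["score"],2),[round(float(x)) for x in d["uv"]]) for d in spotter.find_in(k,p)])
s=r.sense();print(s)
E
```

```text
pics
top 402.2565809719759 402.2565809719759 253.31372904041783 204.01390104957454 [[ 5.47504079e-04 -9.99951992e-01 -9.78336962e-03]
 [-9.87934208e-01  9.74309766e-04 -1.54871078e-01]
 [ 1.54873175e-01  9.75011807e-03 -9.87886246e-01]] [0.01800956 0.52133193 1.31908579]
blue1 [(0.77, [148, 257]), (0.65, [150, 186]), (0.61, [177, 220]), (0.6, [146, 216]), (0.6, [175, 286]), (0.57, [141, 145]), (0.55, [201, 258]), (0.27, [242, 138])]
yellow1 [(0.87, [178, 186]), (0.58, [208, 222])]
blue_base [(0.69, [365, 217]), (0.21, [194, 205])]
blue_lid [(0.74, [258, 182])]
yellow_lid [(0.67, [150, 214]), (0.64, [258, 219]), (0.18, [209, 220])]
basket [(0.87, [190, 204])]
tray [(0.83, [334, 218])]
side 394.5511396395302 394.5511396395302 254.47629274526236 191.4876083767935 [[ 0.99792644 -0.05925176  0.02514061]
 [-0.0085292  -0.5088853  -0.86079208]
 [ 0.06379713  0.85879275 -0.50833546]] [-0.53875568  0.03693705  1.06412436]
blue1 [(0.98, [299, 126]), (0.71, [188, 153]), (0.69, [192, 131]), (0.62, [230, 134]), (0.59, [164, 145]), (0.52, [238, 123]), (0.44, [258, 124])]
yellow1 [(0.7, [259, 147])
[... 300 characters left out ...]
9180e-04,
       -6.84085061e+01, -1.48162998e+01]), 'joint_velocities': array([-0.02539222, -0.06717824, -0.01822988, -0.01873584, -0.07470448,
       -0.01571477]), 'effort': array([ 3.33486078e-04, -3.90407431e+01,  1.87614334e+01,  4.22385827e+00,
        1.56332727e-02, -3.25871827e-05]), 'tcp_pos': array([0.17555796, 0.59982816, 0.24158168]), 'ee_rot': array([[ 1.36138344e-05, -2.80924243e-01, -9.59729946e-01],
       [ 9.28567979e-05, -9.59729942e-01,  2.80924243e-01],
       [-9.99999996e-01, -9.29419058e-05,  1.30201212e-05]]), 'wrist_force': array([ 1.11467104,  0.00150605, -0.77112442]), 'moment': array([-0.07198646, -0.02144939,  0.04125102]), 'gripper_width': 1.0001556229651691}
```

```bash
python3 - <<'E'
import cv2
a=cv2.imread("pics/top0.png");cv2.imwrite("pics/top0b.png",cv2.resize(a[90:330,80:400],None,fx=2.5,fy=2.5,interpolation=cv2.INTER_CUBIC))
a=cv2.imread("pics/side0.png");cv2.imwrite("pics/side0b.png",cv2.resize(a[80:320,110:430],None,fx=2.5,fy=2.5,interpolation=cv2.INTER_CUBIC))
E
```

```text
(no output)
```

View pics/top0b.png

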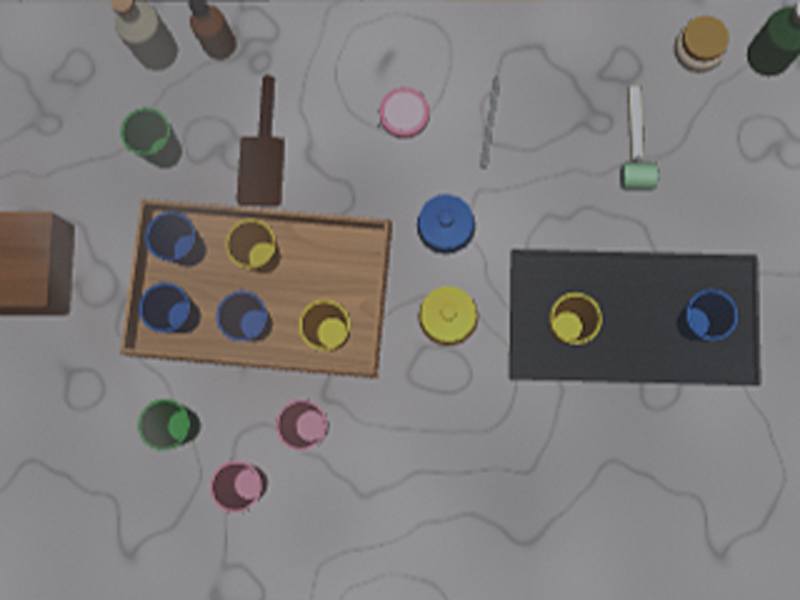

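View pics/side0b.png

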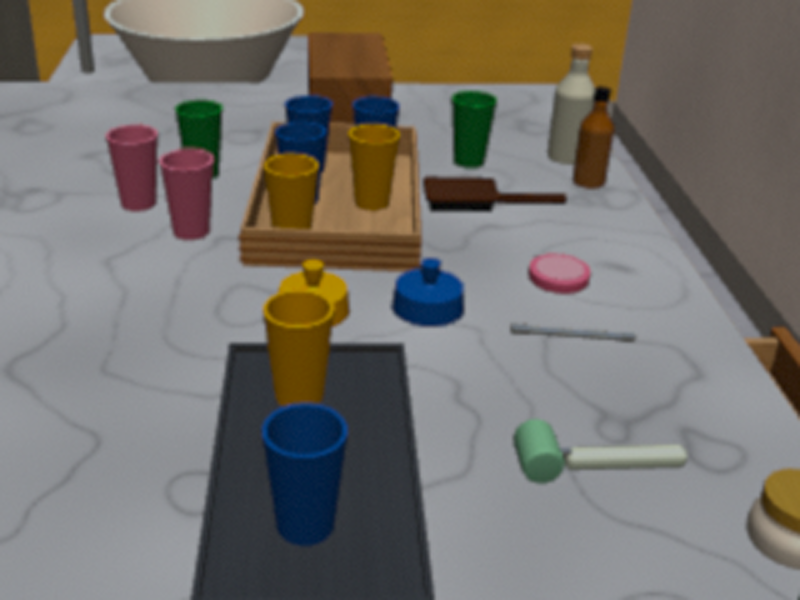

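```bash
cat > h.py <<'E'
from station import r, viewer, job, spotter
import cv2, numpy as np
from scipy.optimize import minimize
A=np.linspace(0,2*np.pi,48,endpoint=False)
def circ(x,y,z,d): return np.c_[x+d/2*np.cos(A),y+d/2*np.sin(A),np.full(48,z)]
def proj(p,X):
    c=X@np.array(p["R"]).T+p["t"]; return np.c_[p["fx"]*c[:,0]/c[:,2]+p["cx"],p["fy"]*c[:,1]/c[:,2]+p["cy"]]
def unproj(p,uv,z):
    R=np.array(p["R"]);d=R.T@np.array([(uv[0]-p["cx"])/p["fx"],(uv[1]-p["cy"])/p["fy"],1]);o=-R.T@p["t"]
    return o+d*(z-o[2])/d[2]
def cup(x,y,z): return [np.r_[circ(x,y,z,.047),circ(x,y,z+.1,.066)]]
def lid(x,y,z): return [np.r_[circ(x,y,z,.083),circ(x,y,z+.027,.080)],np.r_[circ(x,y,z+.03,.022),circ(x,y,z+.06,.022)]]
def mask(p,col):
    h=cv2.cvtColor(p["image"],cv2.COLOR_RGB2HSV)
    lo,hi=((100,90,25),(125,255,255)) if col=="blue" else ((18,110,40),(34,255,255))
    return cv2.inRange(h,lo,hi)
def render(p,parts,S=4):
    m=np.zeros((384*S,512*S),np.uint8)
    for P in parts:
        cv2.fillConvexPoly(m,cv2.convexHull(np.round((proj(p,P)+.5)*S).astype(np.int32)),255)
    return cv2.resize(m,(512,384),interpolation=cv2.INTER_AREA)
def comps(p,col,amin=60):
    m=cv2.morphologyEx(mask(p,col),cv2.MORPH_CLOSE,np.ones((3,3)))
    n,l,s,c=cv2.connectedComponentsWithStats(m)
    o=[]
    for i in range(1,n):
        if s[i,4]>amin:
            k=(l==i).astype(np.uint8); cs,_=cv2.findContours(k,cv2.RETR_EXTERNAL,cv2.CHAIN_APPROX_NONE)
            f=np.zeros_like(k);cv2.drawContours(f,cs,-1,255,-1);o.append((c[i],f))
    return o
def fit(p,m,shape,z,x0):
    M=m.astype(float)/255
    def e(v):
        q=render(p,shape(v[0],v[1],z)).astype(float)/255; return np.abs(q-M).sum()/M.sum()
    s=minimize(e,x0,method="Nelder-Mead",options=dict(initial_simplex=[x0,np.add(x0,(.012,0)),np.add(x0,(0,.012))],xatol=1e-4,fatol=1e-4,maxiter=80))
    return s.x,s.fun
def state():
    s=r.sense();print("t",round(s["time_s"],2),"p",np.round(s["tcp_pos"]*1e3,1),"F",np.round(s["wrist_force"],2),"w",round(s["gripper_width"]*87,1));return s
E
python3 - <<'E'
from h import *
p=viewer.capture("top");q=viewer.capture("side")
for col in("blue","yellow"):
    for c,m in comps(p,col):
        b=None
        for sh,nm in((cup,"cup"),(lid,"lid")):
            z=0 if nm=="lid" else .0055
            x0=unproj(p,c,.04)[:2]; v,f=fit(p,m,sh,z,x0)
            if b is None or f<b[2]: b=(nm,v,f)
        uv=proj(q,np.array([[*b[1],.06]]))[0]
        print(col,b[0],np.round(b[1],4),"err",round(b[2],3),"px",c.round(),"area",int((m>0).sum()),"side px",uv.round())
    for c,m in comps(q,col):
        bb=min(((nm,)+fit(q,m,sh,z,unproj(q,c,zz)[:2]) for sh,nm,z,zz in((cup,"cup",.0055,.055),(lid,"lid",0,.025))),key=lambda t:t[2])
        print("  side",bb[0],np.round(bb[1],4),round(bb[2],3),c.round())
# basket / tray corners
for n,z in(("basket",.05),("tray",.014)):
    d=spotter.silhouettes(n,p)[0]["region"].astype(np.uint8)
    cs,_=cv2.findContours(d,cv2.RETR_EXTERNAL,cv2.CHAIN_APPROX_NONE);c=max(cs,key=cv2.contourArea)
    W=np.array([unproj(p,u[0],z)[:2] for u in c],np.float32); print(n,cv2.minAreaRect(W))
E
```

```text
blue cup [ 0.6816 -0.5877] err 2.967 px [439. 152.] area 130 side px [377. 384.]
blue cup [0.599  0.0026] err 0.111 px [258. 179.] area 382 side px [277. 184.]
blue cup [0.5788 0.3625] err 3.257 px [149. 186.] area 96 side px [260. 133.]
blue cup [0.4849 0.3678] err 0.319 px [147. 214.] area 308 side px [233. 133.]
blue cup [ 0.4759 -0.3385] err 0.188 px [363. 215.] area 350 side px [233. 270.]
blue cup [0.4609 0.244 ] err 2.55 px [181. 219.] area 104 side px [226. 147.]
  side lid [0.477  0.4831] 0.378 [232. 130.]
  side lid [0.5968 0.5874] 0.637 [260. 124.]
  side lid [0.6128 0.0059] 0.113 [281. 198.]
  side cup [ 0.4732 -0.3363] 0.032 [232. 267.]
  side lid [ 0.7286 -0.5714] 0.101 [396. 375.]
yellow cup [ 0.8473 -0.3451] err 0.959 px [362. 105.] area 226 side px [418. 268.]
yellow cup [0.5689 0.2574] err 0.201 px [181. 188.] area 324 side px [259. 145.]
yellow cup [ 0.4741 -0.0018] err 0.151 px [259. 216.] area 401 side px [231. 185.]
yellow cup [ 0.4702 -0.164 ] err 0.062 px [309. 218.] area 342 side px [230. 219.]
yellow cup [0.4626 0.16  ] err 0.06 px [210. 220.] area 349 side px [227. 159.]
  side cup [0.7609 1.8854] 0.993 [271.  49.]
  side lid [-0.002   1.0055] 0.904 [126.  50.]
  side cup [0.5678 0.2551] 0.052 [259. 145.]
  side cup [0.4603 0.1661] 0.206 [226. 156.]
  side cup [ 0.4692 -0.1502] 0.224 [231. 212.]
  side lid [ 0.8943 -0.3151] 0.965 [430. 280.]
basket ((0.5174446702003479, 0.2542005479335785), (0.3478192985057831, 0.220464825630188), 84.85932922363281)
tray ((0.47959890961647034, -0.2546929121017456), (0.3436887860298157, 0.18331867456436157), 88.77891540527344)
```

```bash
python3 - <<'E'
from h import *
p=viewer.capture("top")
h=cv2.cvtColor(p["image"],cv2.COLOR_RGB2HSV)
for u,v in((148,186),(140,186),(157,188),(147,214),(141,214),(177,217),(171,217),(186,217),(365,215),(190,178),(60,150)): print((u,v),h[v,u],end=" ")
print()
m=cv2.inRange(h,(95,60,8),(130,255,255))
import h as H
H.mask=lambda p,c:cv2.inRange(cv2.cvtColor(p["image"],cv2.COLOR_RGB2HSV),(95,60,8),(130,255,255))
for c,m in comps(p,"blue",100):
    bb=min(((nm,)+fit(p,m,sh,z,unproj(p,c,zz)[:2]) for sh,nm,z,zz in((cup,"cup",.0055,.055),(lid,"lid",0,.025))),key=lambda t:t[2])
    print(bb[0],np.round(bb[1],4),round(bb[2],3),c.round(),int((m>0).sum()))
for n in ("blue1","blue_lid","yellow_lid"):
  for d in spotter.silhouettes(n,p):
    g=d["region"].astype(np.uint8)*255
    if n=="blue1": v,f=fit(p,g,cup,.0055,unproj(p,d["uv"],.055)[:2])
    else: v,f=fit(p,g,lid,0,unproj(p,d["uv"],.025)[:2])
    print(n,round(d["score"],2),np.round(d["uv"]),np.round(v,4),round(f,3))
E
```

```text
(148, 186) [120  27  67] (140, 186) [124  30  60] (157, 188) [173  16  64] (147, 214) [113  89  83] (141, 214) [115  54  61] (177, 217) [112 110 132] (171, 217) [138  19  67] (186, 217) [112  96 111] (365, 215) [111  83  52] (190, 178) [ 14  91 120] (60, 150) [135   4 138] 
lid [ 0.7232 -0.6583] 0.09 [443. 150.] 555
lid [0.6156 0.0032] 0.123 [258. 179.] 415
cup [0.579  0.3628] 0.322 [149. 185.] 311
cup [0.4849 0.3669] 0.256 [145. 213.] 325
cup [ 0.4754 -0.3379] 0.069 [363. 216.] 407
cup [0.473  0.2653] 0.207 [179. 217.] 311
blue1 0.84 [148. 212.] [0.4817 0.3641] 0.088
blue1 0.69 [178. 217.] [0.4732 0.2639] 0.058
blue1 0.58 [173. 286.] [0.2564 0.2641] 0.058
blue1 0.57 [140. 144.] [0.7179 0.4006] 0.055
blue1 0.56 [146. 259.] [0.3337 0.3573] 0.069
blue1 0.53 [197. 261.] [0.334  0.1858] 0.079
blue_lid 0.97 [259. 181.] [0.612  0.0024] 0.065
yellow_lid 0.64 [259. 219.] [0.4834 0.0005] 0.042
```

```bash
python3 - <<'E'
from h import *
for nm in("top","side"):
  p=viewer.capture(nm)
  for n in ("blue1","blue_base","yellow1","yellow_base"):
   for d in spotter.silhouettes(n,p):
    g=d["region"].astype(np.uint8)*255
    v,f=fit(p,g,cup,.0055,unproj(p,d["uv"],.055)[:2])
    if f<.25:print(nm,n,round(d["score"],2),np.round(d["uv"]),np.round(v,4),round(f,3))
# rim circle fit at top for yellow base: edge overlay
p=viewer.capture("top");im=p["image"][:,:,::-1].copy();S=6
big=cv2.resize(im,None,fx=S,fy=S,interpolation=cv2.INTER_CUBIC)
for x,y in((.482,.3645),(.473,.2645),(.579,.363),(.568,.256),(.4615,.163),(.4745,-.337),(.470,-.162)):
    for P in (circ(x,y,.1055,.066),circ(x,y,.0055,.047)):
        cv2.polylines(big,[np.round((proj(p,P)+.5)*S).astype(np.int32)],True,(0,0,255),1)
a=np.vstack([big[170*S:230*S,125*S:225*S],np.pad(big[200*S:232*S,290*S:390*S],((0,0),(0,0),(0,0)))])
cv2.imwrite("pics/o1.png",a)
E
```

```text
top blue1 0.86 [201. 262.] [0.334  0.1844] 0.246
top blue1 0.72 [178. 219.] [0.4714 0.2644] 0.129
top blue1 0.7 [173. 285.] [0.2564 0.2652] 0.054
top blue1 0.67 [140. 144.] [0.7174 0.4004] 0.077
top blue1 0.67 [258. 181.] [0.5949 0.0024] 0.192
top blue1 0.66 [145. 260.] [0.3331 0.36  ] 0.184
top blue1 0.62 [148. 214.] [0.4822 0.3643] 0.055
top blue1 0.56 [149. 186.] [0.577  0.3611] 0.06
top blue_base 0.58 [366. 217.] [ 0.4717 -0.3358] 0.13
top yellow1 0.77 [209. 220.] [0.4598 0.1589] 0.053
top yellow1 0.67 [179. 189.] [0.5662 0.2555] 0.212
top yellow_base 0.65 [175. 219.] [0.4718 0.2652] 0.046
top yellow_base 0.62 [310. 214.] [ 0.4686 -0.1624] 0.114
side blue1 0.94 [186. 151.] [0.3353 0.1838] 0.163
side blue1 0.78 [297. 128.] [0.7183 0.3871] 0.079
side blue1 0.7 [163. 144.] [0.2613 0.2538] 0.097
side blue_base 0.96 [235. 268.] [ 0.4735 -0.3359] 0.046
side blue_base 0.63 [228. 153.] [0.4605 0.1629] 0.219
side yellow1 0.67 [227. 155.] [0.4606 0.1549] 0.23
side yellow1 0.61 [257. 146.] [0.5668 0.2594] 0.126
side yellow_base 0.92 [230. 220.] [ 0.4685 -0.1606] 0.073
side yellow_base 0.15 [230. 268.] [ 0.473  -0.3352] 0.056
```

View pics/o1.png

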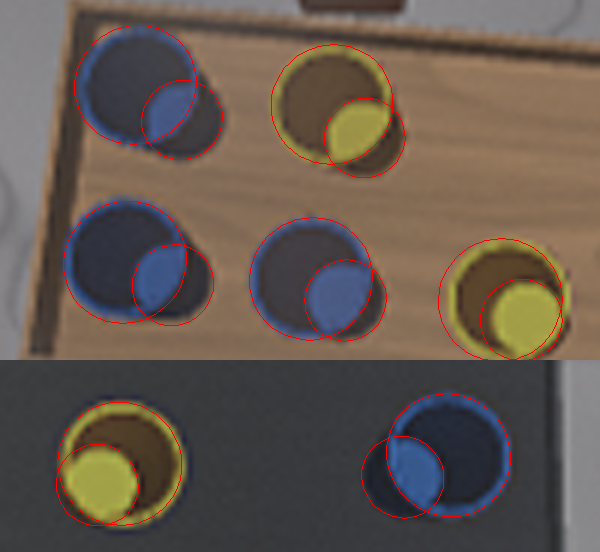

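play_rows([
  {"fingers":-1,"tx":-0.0112,"ty":0,"tz":0,"ax":-0.0906,"ay":0,"az":0},
  {"fingers":-1,"tx":-0.0112,"ty":0,"tz":0,"ax":-0.0906,"ay":0,"az":0},
  {"fingers":-1,"tx":-0.0112,"ty":0,"tz":0,"ax":-0.0906,"ay":0,"az":0},
  {"fingers":-1,"tx":-0.0112,"ty":0,"tz":0,"ax":-0.0906,"ay":0,"az":0},
])

```text
time_s: 2.08
tcp_pos: [0.1756, 0.5999, 0.2501]
ee_rot: [[-0.0, 0.0, -1.0], [0.0, -1.0, -0.0], [-1.0, -0.0, 0.0]]
wrist_force: [-0.2, 1.1, 0.0]
gripper_width: 1.002
```

play_rows([
  {"fingers":-1,"tx":0,"ty":0.0392,"tz":-0.0254,"ax":0,"ay":0,"az":0},
  {"fingers":-1,"tx":0,"ty":0.0784,"tz":-0.0507,"ax":0,"ay":0,"az":0},
  {"fingers":-1,"tx":0,"ty":0.1176,"tz":-0.0761,"ax":0,"ay":0,"az":0},
  {"fingers":-1,"tx":0,"ty":0.1569,"tz":-0.1014,"ax":0,"ay":0,"az":0},
  {"fingers":-1,"tx":0,"ty":0.1961,"tz":-0.1268,"ax":0,"ay":0,"az":0},
])

```text
time_s: 2.5
tcp_pos: [0.2712, 0.4512, 0.25]
ee_rot: [[0.0, -0.001, -1.0], [0.0, -1.0, 0.001], [-1.0, -0.0, -0.0]]
wrist_force: [-0.7, 0.5, -0.5]
gripper_width: 1.001
```

play_rows([
  {"fingers":-1,"tx":0,"ty":0.0392,"tz":-0.0254,"ax":0,"ay":0,"az":0},
  {"fingers":-1,"tx":0,"ty":0.0784,"tz":-0.0507,"ax":0,"ay":0,"az":0},
  {"fingers":-1,"tx":0,"ty":0.1176,"tz":-0.0761,"ax":0,"ay":0,"az":0},
  {"fingers":-1,"tx":0,"ty":0.1569,"tz":-0.1014,"ax":0,"ay":0,"az":0},
  {"fingers":-1,"tx":0,"ty":0.1961,"tz":-0.1268,"ax":0,"ay":0,"az":0},
])

```text
time_s: 2.92
tcp_pos: [0.3663, 0.304, 0.2502]
ee_rot: [[0.0, -0.001, -1.0], [0.0, -1.0, 0.001], [-1.0, -0.0, -0.0]]
wrist_force: [-0.4, 0.2, -0.8]
gripper_width: 0.997
```

play_rows([
  {"fingers":-1,"tx":0,"ty":0.1,"tz":-0.065,"ax":0,"ay":0,"az":0},
  {"fingers":-1,"tx":0,"ty":0.15,"tz":-0.0951,"ax":0,"ay":0,"az":0},
  {"fingers":-1,"tx":0,"ty":0.1961,"tz":-0.1268,"ax":0,"ay":0,"az":0},
  {"fingers":-1,"tx":0,"ty":0.1961,"tz":-0.1268,"ax":0,"ay":0,"az":0},
  {"fingers":-1,"tx":0,"ty":0.1961,"tz":-0.1268,"ax":0,"ay":0,"az":0},
])

```text
time_s: 3.33
tcp_pos: [0.4626, 0.1545, 0.25]
ee_rot: [[0.0, -0.007, -1.0], [-0.001, -1.0, 0.007], [-1.0, 0.001, -0.0]]
wrist_force: [0.2, 0.6, 0.3]
gripper_width: 0.999
```

play_rows([
  {"fingers":-1,"tx":0,"ty":0,"tz":0,"ax":0,"ay":0,"az":0},
  {"fingers":-1,"tx":0,"ty":0,"tz":0,"ax":0,"ay":0,"az":0},
])

```text
time_s: 3.5
tcp_pos: [0.4609, 0.1581, 0.2498]
ee_rot: [[-0.0, -0.003, -1.0], [0.0, -1.0, 0.003], [-1.0, -0.0, 0.0]]
wrist_force: [-0.1, -0.2, 0.9]
gripper_width: 1.0
```

```bash
python3 - <<'E'
from h import *
state()
for n in("top","side"):
    p=viewer.capture(n);cv2.imwrite(f"pics/a_{n}.png",p["image"][:,:,::-1])
a=cv2.imread("pics/a_top.png")[100:260,100:400];b=cv2.imread("pics/a_side.png")[60:260,120:360]
cv2.imwrite("pics/a.png",np.vstack([cv2.resize(a,(600,300)),cv2.resize(b,(600,300))]))
E
```

```text
t 3.5 p [460.9 158.1 249.8] F [-0.11 -0.18  0.94] w 87.0
```

View pics/a.png

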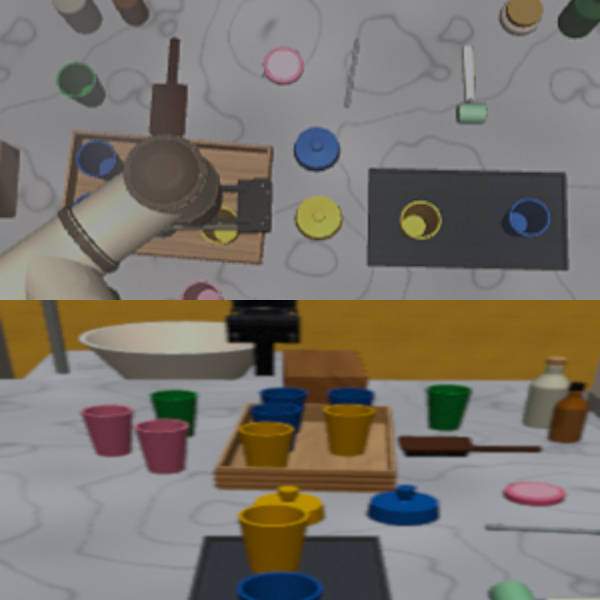

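play_rows([
  {"fingers":-1,"tx":0.05,"ty":0,"tz":0,"ax":0,"ay":0,"az":0},
  {"fingers":-1,"tx":0.1,"ty":0,"tz":0,"ax":0,"ay":0,"az":0},
  {"fingers":-1,"tx":0.13,"ty":0,"tz":0,"ax":0,"ay":0,"az":0},
  {"fingers":-1,"tx":0.15,"ty":0,"tz":0,"ax":0,"ay":0,"az":0},
  {"fingers":-1,"tx":0.16,"ty":0,"tz":0,"ax":0,"ay":0,"az":0},
])

```text
time_s: 4.02
tcp_pos: [0.459, 0.1591, 0.1278]
ee_rot: [[-0.004, 0.002, -1.0], [-0.002, -1.0, -0.002], [-1.0, 0.002, 0.004]]
wrist_force: [0.3, -0.5, 1.0]
gripper_width: 0.998
```

play_rows([
  {"fingers":-1,"tx":0.02,"ty":0,"tz":0,"ax":0,"ay":0,"az":0},
  {"fingers":-1,"tx":0.04,"ty":0,"tz":0,"ax":0,"ay":0,"az":0},
  {"fingers":-1,"tx":0.0572,"ty":0,"tz":0,"ax":0,"ay":0,"az":0},
  {"fingers":-1,"tx":0.0572,"ty":0,"tz":0,"ax":0,"ay":0,"az":0},
  {"fingers":-1,"tx":0.0572,"ty":0,"tz":0,"ax":0,"ay":0,"az":0},
])

```text
time_s: 4.43
tcp_pos: [0.4608, 0.1595, 0.0874]
ee_rot: [[0.0, 0.002, -1.0], [-0.0, -1.0, -0.002], [-1.0, 0.0, -0.0]]
wrist_force: [0.6, 0.2, 0.6]
gripper_width: 0.999
```

```bash
python3 - <<'E'
from h import *
state()
for n in("top","side"):
    p=viewer.capture(n);cv2.imwrite(f"pics/b_{n}.png",p["image"][:,:,::-1])
a=cv2.imread("pics/b_top.png")[150:270,120:320];b=cv2.imread("pics/b_side.png")[60:220,140:340]
cv2.imwrite("pics/b.png",np.vstack([cv2.resize(a,(500,300)),cv2.resize(b,(375,300))[:, :375].repeat(1,0) if 0 else cv2.resize(b,(500,300))]))
E
```

```text
t 4.43 p [460.8 159.5  87.4] F [0.6  0.19 0.65] w 86.9
```

View pics/b.png

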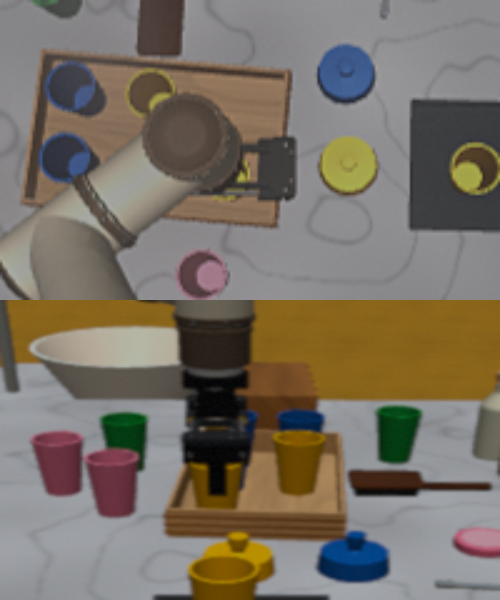

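play_rows([
  {"fingers":1,"tx":0,"ty":0,"tz":0,"ax":0,"ay":0,"az":0},
  {"fingers":1,"tx":0,"ty":0,"tz":0,"ax":0,"ay":0,"az":0},
  {"fingers":1,"tx":0,"ty":0,"tz":0,"ax":0,"ay":0,"az":0},
  {"fingers":1,"tx":0,"ty":0,"tz":0,"ax":0,"ay":0,"az":0},
  {"fingers":1,"tx":0,"ty":0,"tz":0,"ax":0,"ay":0,"az":0},
])

```text
time_s: 4.95
tcp_pos: [0.461, 0.1586, 0.0873]
ee_rot: [[0.001, -0.0, -1.0], [0.0, -1.0, 0.0], [-1.0, -0.0, -0.001]]
wrist_force: [-0.2, -0.7, 0.6]
gripper_width: 0.707
```

play_rows([
  {"fingers":1,"tx":0,"ty":0,"tz":0,"ax":0,"ay":0,"az":0},
  {"fingers":1,"tx":0,"ty":0,"tz":0,"ax":0,"ay":0,"az":0},
  {"fingers":1,"tx":-0.01,"ty":0,"tz":0,"ax":0,"ay":0,"az":0},
  {"fingers":1,"tx":-0.03,"ty":0,"tz":0,"ax":0,"ay":0,"az":0},
  {"fingers":1,"tx":-0.06,"ty":0,"tz":0,"ax":0,"ay":0,"az":0},
])

```text
time_s: 5.37
tcp_pos: [0.4594, 0.1576, 0.1311]
ee_rot: [[-0.005, -0.001, -1.0], [-0.003, -1.0, 0.001], [-1.0, 0.003, 0.005]]
wrist_force: [0.2, -0.2, -1.6]
gripper_width: 0.691
```

play_rows([
  {"fingers":1,"tx":-0.04,"ty":0,"tz":0,"ax":0,"ay":0,"az":0},
  {"fingers":1,"tx":-0.08,"ty":0,"tz":0,"ax":0,"ay":0,"az":0},
  {"fingers":1,"tx":-0.12,"ty":0,"tz":0,"ax":0,"ay":0,"az":0},
  {"fingers":1,"tx":-0.15,"ty":0,"tz":0,"ax":0,"ay":0,"az":0},
  {"fingers":1,"tx":-0.15,"ty":0,"tz":0,"ax":0,"ay":0,"az":0},
])

```text
time_s: 5.78
tcp_pos: [0.4631, 0.1596, 0.2504]
ee_rot: [[0.01, 0.001, -1.0], [0.005, -1.0, -0.001], [-1.0, -0.005, -0.01]]
wrist_force: [0.0, 0.9, -0.9]
gripper_width: 0.69
```

play_rows([
  {"fingers":1,"tx":0,"ty":0,"tz":0,"ax":0,"ay":0,"az":0},
  {"fingers":1,"tx":0,"ty":0,"tz":0,"ax":0,"ay":0,"az":0},
  {"fingers":1,"tx":0,"ty":0,"tz":0,"ax":0,"ay":0,"az":0},
])

```text
time_s: 6.03
tcp_pos: [0.46, 0.158, 0.2432]
ee_rot: [[-0.003, -0.0, -1.0], [-0.002, -1.0, 0.0], [-1.0, 0.002, 0.003]]
wrist_force: [-0.6, -0.2, 0.2]
gripper_width: 0.69
```

```bash
python3 - <<'E'
from h import *
s=state();x,y,z=s["tcp_pos"]
p=viewer.capture("side");im=p["image"][:,:,::-1].copy()
S=5;big=cv2.resize(im,None,fx=S,fy=S,interpolation=cv2.INTER_CUBIC)
zb=z-.082
for P in (circ(x,y,zb+.1,.066),circ(x,y,zb,.047)): cv2.polylines(big,[np.round((proj(p,P)+.5)*S).astype(np.int32)],True,(0,0,255),1)
u,v=proj(p,np.array([[x,y,zb+.05]]))[0].astype(int)
cv2.imwrite("pics/c.png",big[max(0,v-50)*S:(v+40)*S,(u-50)*S:(u+50)*S])
E
```

```text
t 6.03 p [460.  158.  243.2] F [-0.58 -0.22  0.18] w 60.0
```

View pics/c.png

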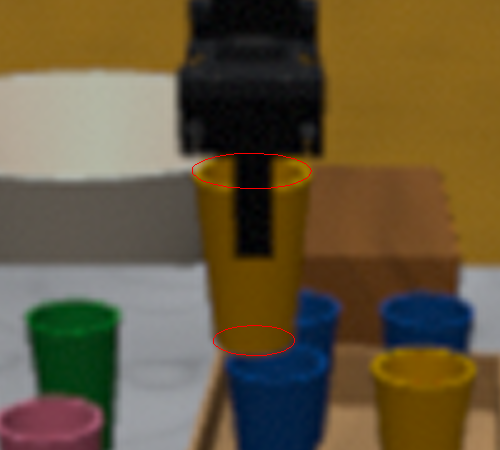

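play_rows([
  {"fingers":1,"tx":0,"ty":0.03,"tz":0,"ax":0,"ay":0,"az":0},
  {"fingers":1,"tx":0,"ty":0.07,"tz":0,"ax":0,"ay":0,"az":0},
  {"fingers":1,"tx":0,"ty":0.12,"tz":0,"ax":0,"ay":0,"az":0},
  {"fingers":1,"tx":0,"ty":0.17,"tz":-0.005,"ax":0,"ay":0,"az":0},
  {"fingers":1,"tx":0,"ty":0.2137,"tz":-0.0113,"ax":0,"ay":0,"az":0},
])

```text
time_s: 6.5
tcp_pos: [0.4683, -0.0036, 0.2436]
ee_rot: [[-0.002, 0.0, -1.0], [-0.001, -1.0, -0.0], [-1.0, 0.001, 0.002]]
wrist_force: [0.5, 0.7, -1.0]
gripper_width: 0.692
```

play_rows([
  {"fingers":1,"tx":0,"ty":0.05,"tz":0,"ax":0,"ay":0,"az":0},
  {"fingers":1,"tx":0,"ty":0.1,"tz":0,"ax":0,"ay":0,"az":0},
  {"fingers":1,"tx":0,"ty":0.15,"tz":0,"ax":0,"ay":0,"az":0},
  {"fingers":1,"tx":0,"ty":0.19,"tz":0,"ax":0,"ay":0,"az":0},
  {"fingers":1,"tx":0,"ty":0.2137,"tz":0,"ax":0,"ay":0,"az":0},
])

```text
time_s: 6.92
tcp_pos: [0.4684, -0.1647, 0.2433]
ee_rot: [[-0.003, -0.003, -1.0], [-0.0, -1.0, 0.003], [-1.0, 0.0, 0.003]]
wrist_force: [1.2, 0.0, -1.1]
gripper_width: 0.69
```

play_rows([
  {"fingers":1,"tx":0.02,"ty":0,"tz":0,"ax":0,"ay":0,"az":0},
  {"fingers":1,"tx":0.04,"ty":0,"tz":0,"ax":0,"ay":0,"az":0},
  {"fingers":1,"tx":0.05,"ty":0,"tz":0,"ax":0,"ay":0,"az":0},
  {"fingers":1,"tx":0.05,"ty":0,"tz":0,"ax":0,"ay":0,"az":0},
  {"fingers":1,"tx":0.05,"ty":0,"tz":0,"ax":0,"ay":0,"az":0},
])

```text
time_s: 7.33
tcp_pos: [0.4691, -0.1619, 0.2065]
ee_rot: [[-0.002, 0.0, -1.0], [-0.0, -1.0, -0.0], [-1.0, 0.0, 0.002]]
wrist_force: [0.1, 0.7, 0.0]
gripper_width: 0.697
```

play_rows([
  {"fingers":1,"tx":0,"ty":0,"tz":0,"ax":0,"ay":0,"az":0},
  {"fingers":1,"tx":0,"ty":0,"tz":0,"ax":0,"ay":0,"az":0},
  {"fingers":1,"tx":0,"ty":0,"tz":0,"ax":0,"ay":0,"az":0},
])

```text
time_s: 7.58
tcp_pos: [0.4697, -0.1618, 0.2078]
ee_rot: [[0.002, 0.0, -1.0], [-0.0, -1.0, -0.0], [-1.0, 0.0, -0.002]]
wrist_force: [-0.4, -0.7, -0.6]
gripper_width: 0.694
```

```bash
python3 - <<'E'
from h import *
s=state();x,y,z=s["tcp_pos"]
p=viewer.capture("side");im=p["image"][:,:,::-1].copy()
S=5;big=cv2.resize(im,None,fx=S,fy=S,interpolation=cv2.INTER_CUBIC)
zb=z-.082
for P in (circ(x,y,zb+.1,.066),circ(x,y,zb,.047),circ(.469,-.162,.106,.066)): cv2.polylines(big,[np.round((proj(p,P)+.5)*S).astype(np.int32)],True,(0,0,255),1)
u,v=proj(p,np.array([[x,y,zb+.05]]))[0].astype(int)
cv2.imwrite("pics/d.png",big[max(0,v-50)*S:(v+60)*S,(u-50)*S:(u+50)*S])
E
```

```text
t 7.58 p [ 469.7 -161.8  207.8] F [-0.35 -0.66 -0.61] w 60.3
```

View pics/d.png

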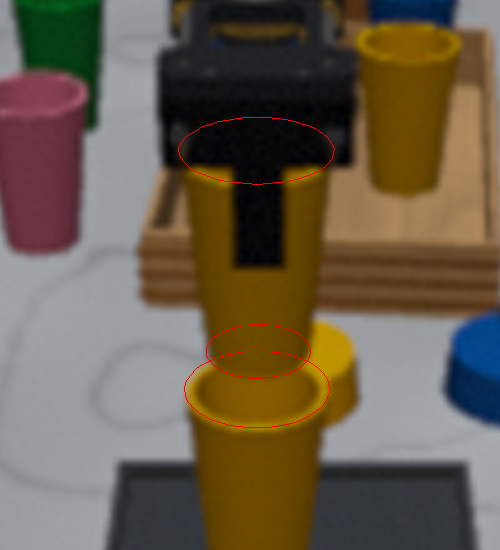

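play_rows([
  {"fingers":1,"tx":0.016,"ty":0,"tz":0,"ax":0,"ay":0,"az":0},
  {"fingers":1,"tx":0.034,"ty":0,"tz":0,"ax":0,"ay":0,"az":0},
  {"fingers":1,"tx":0.052,"ty":0,"tz":0,"ax":0,"ay":0,"az":0},
  {"fingers":1,"tx":0.068,"ty":0,"tz":0,"ax":0,"ay":0,"az":0},
  {"fingers":1,"tx":0.08,"ty":0,"tz":0,"ax":0,"ay":0,"az":0},
])

```text
time_s: 8.05
tcp_pos: [0.4691, -0.1619, 0.1465]
ee_rot: [[-0.0, -0.0, -1.0], [0.0, -1.0, 0.0], [-1.0, -0.0, 0.0]]
wrist_force: [-0.2, -1.0, -0.5]
gripper_width: 0.693
```

play_rows([
  {"fingers":1,"tx":0.004,"ty":0,"tz":0,"ax":0,"ay":0,"az":0},
  {"fingers":1,"tx":0.007,"ty":0,"tz":0,"ax":0,"ay":0,"az":0},
  {"fingers":1,"tx":0.01,"ty":0,"tz":0,"ax":0,"ay":0,"az":0},
  {"fingers":1,"tx":0.012,"ty":0,"tz":0,"ax":0,"ay":0,"az":0},
  {"fingers":1,"tx":0.0133,"ty":0,"tz":0,"ax":0,"ay":0,"az":0},
])

```text
time_s: 8.47
tcp_pos: [0.4695, -0.1621, 0.1374]
ee_rot: [[0.001, -0.0, -1.0], [-0.0, -1.0, 0.0], [-1.0, 0.0, -0.001]]
wrist_force: [-0.2, -0.0, -1.3]
gripper_width: 0.697
```

play_rows([
  {"fingers":1,"tx":0.001,"ty":0,"tz":0,"ax":0,"ay":0,"az":0},
  {"fingers":1,"tx":0.002,"ty":0,"tz":0,"ax":0,"ay":0,"az":0},
  {"fingers":1,"tx":0.003,"ty":0,"tz":0,"ax":0,"ay":0,"az":0},
  {"fingers":1,"tx":0.004,"ty":0,"tz":0,"ax":0,"ay":0,"az":0},
  {"fingers":1,"tx":0.004,"ty":0,"tz":0,"ax":0,"ay":0,"az":0},
])

```text
time_s: 8.88
tcp_pos: [0.4693, -0.1622, 0.1342]
ee_rot: [[0.0, -0.0, -1.0], [-0.0, -1.0, 0.0], [-1.0, 0.0, -0.0]]
wrist_force: [0.1, -1.1, -0.1]
gripper_width: 0.692
```

play_rows([
  {"fingers":1,"tx":0,"ty":0,"tz":0,"ax":0,"ay":0,"az":0},
  {"fingers":1,"tx":0.001,"ty":0,"tz":0,"ax":0,"ay":0,"az":0},
  {"fingers":1,"tx":0.002,"ty":0,"tz":0,"ax":0,"ay":0,"az":0},
  {"fingers":1,"tx":0.002,"ty":0,"tz":0,"ax":0,"ay":0,"az":0},
])

```text
time_s: 9.22
tcp_pos: [0.4694, -0.1622, 0.1328]
ee_rot: [[0.0, 0.0, -1.0], [-0.0, -1.0, -0.0], [-1.0, 0.0, -0.0]]
wrist_force: [0.0, -1.8, 1.2]
gripper_width: 0.694
```

play_rows([
  {"fingers":1,"tx":0.001,"ty":0,"tz":0,"ax":0,"ay":0,"az":0},
  {"fingers":1,"tx":0.001,"ty":0,"tz":0,"ax":0,"ay":0,"az":0},
  {"fingers":1,"tx":0.001,"ty":0,"tz":0,"ax":0,"ay":0,"az":0},
])

```text
time_s: 9.47
tcp_pos: [0.4693, -0.1621, 0.132]
ee_rot: [[0.0, -0.0, -1.0], [-0.0, -1.0, 0.0], [-1.0, 0.0, -0.0]]
wrist_force: [-0.3, -1.8, 2.1]
gripper_width: 0.695
```

play_rows([
  {"fingers":1,"tx":0.001,"ty":0,"tz":0,"ax":0,"ay":0,"az":0},
  {"fingers":1,"tx":0.001,"ty":0,"tz":0,"ax":0,"ay":0,"az":0},
  {"fingers":1,"tx":0.001,"ty":0,"tz":0,"ax":0,"ay":0,"az":0},
])

```text
time_s: 9.72
tcp_pos: [0.4693, -0.1621, 0.1312]
ee_rot: [[0.0, -0.0, -1.0], [-0.0, -1.0, 0.0], [-1.0, 0.0, -0.0]]
wrist_force: [0.0, -2.7, 4.1]
gripper_width: 0.697
```

play_rows([
  {"fingers":1,"tx":0.001,"ty":0,"tz":0,"ax":0,"ay":0,"az":0},
  {"fingers":1,"tx":0.001,"ty":0,"tz":0,"ax":0,"ay":0,"az":0},
  {"fingers":1,"tx":0.001,"ty":0,"tz":0,"ax":0,"ay":0,"az":0},
])

```text
time_s: 9.97
tcp_pos: [0.4694, -0.1621, 0.1305]
ee_rot: [[0.0, -0.0, -1.0], [-0.0, -1.0, 0.0], [-1.0, 0.0, -0.0]]
wrist_force: [-1.0, -3.1, 3.3]
gripper_width: 0.69
```

play_rows([
  {"fingers":-1,"tx":0,"ty":0,"tz":0,"ax":0,"ay":0,"az":0},
  {"fingers":-1,"tx":0,"ty":0,"tz":0,"ax":0,"ay":0,"az":0},
  {"fingers":-1,"tx":0,"ty":0,"tz":0,"ax":0,"ay":0,"az":0},
  {"fingers":-1,"tx":0,"ty":0,"tz":0,"ax":0,"ay":0,"az":0},
  {"fingers":-1,"tx":0,"ty":0,"tz":0,"ax":0,"ay":0,"az":0},
])

```text
time_s: 10.38
tcp_pos: [0.4689, -0.1617, 0.1299]
ee_rot: [[-0.001, -0.0, -1.0], [0.0, -1.0, 0.0], [-1.0, -0.0, 0.001]]
wrist_force: [-0.4, 0.1, -0.4]
gripper_width: 0.958
```

play_rows([
  {"fingers":-1,"tx":-0.03,"ty":0,"tz":0,"ax":0,"ay":0,"az":0},
  {"fingers":-1,"tx":-0.07,"ty":0,"tz":0,"ax":0,"ay":0,"az":0},
  {"fingers":-1,"tx":-0.11,"ty":0,"tz":0,"ax":0,"ay":0,"az":0},
  {"fingers":-1,"tx":-0.14,"ty":0,"tz":0,"ax":0,"ay":0,"az":0},
  {"fingers":-1,"tx":-0.16,"ty":0,"tz":0,"ax":0,"ay":0,"az":0},
])

```text
time_s: 10.8
tcp_pos: [0.4701, -0.162, 0.253]
ee_rot: [[0.004, 0.0, -1.0], [-0.0, -1.0, -0.0], [-1.0, 0.0, -0.004]]
wrist_force: [1.5, 0.3, 0.4]
gripper_width: 0.999
```

play_rows([
  {"fingers":-1,"tx":0,"ty":-0.05,"tz":0,"ax":0,"ay":0,"az":0},
  {"fingers":-1,"tx":0,"ty":-0.1,"tz":0,"ax":0,"ay":0,"az":0},
  {"fingers":-1,"tx":0,"ty":-0.15,"tz":0,"ax":0,"ay":0,"az":0},
  {"fingers":-1,"tx":0,"ty":-0.2,"tz":0,"ax":0,"ay":0,"az":0},
  {"fingers":-1,"tx":0,"ty":-0.2,"tz":0,"ax":0,"ay":0,"az":0},
])

```text
time_s: 11.22
tcp_pos: [0.4693, -0.0074, 0.2504]
ee_rot: [[0.001, 0.006, -1.0], [0.002, -1.0, -0.006], [-1.0, -0.002, -0.001]]
wrist_force: [0.3, -0.7, -0.3]
gripper_width: 1.0
```

```bash
cat >> h.py <<'E'
def stack(x,y,n): # n cups on base, joint shape (top cup + base)
    return [np.r_[circ(x,y,.006+.041*k,.047),circ(x,y,.106+.041*k,.066)] for k in range(n+1)]
def ymask(p,col):
    h=cv2.cvtColor(p["image"],cv2.COLOR_RGB2HSV)
    return cv2.inRange(h,*(((95,60,8),(130,255,255)) if col=="blue" else ((15,90,25),(36,255,255))))
def chk(p,col,x,y,n,name,S=5):
    big=cv2.resize(p["image"][:,:,::-1],None,fx=S,fy=S,interpolation=cv2.INTER_CUBIC)
    for P in stack(x,y,n):
        for Q in (P[:48],P[48:]): cv2.polylines(big,[np.round((proj(p,Q)+.5)*S).astype(np.int32)],True,(0,0,255),1)
    u,v=proj(p,np.array([[x,y,.06+.02*n]]))[0].astype(int)
    cv2.imwrite(f"pics/{name}.png",big[(v-50)*S:(v+45)*S,(u-40)*S:(u+40)*S])
def fitstack(p,col,x0,n):
    M=ymask(p,col); g=render(p,stack(*x0,n)); roi=cv2.dilate(g,np.ones((9,9)));M=cv2.bitwise_and(M,roi)
    cs,_=cv2.findContours(M,cv2.RETR_EXTERNAL,cv2.CHAIN_APPROX_NONE);cv2.drawContours(M,cs,-1,255,-1)
    return fit(p,M,lambda x,y,z:stack(x,y,n),0,x0)
E
python3 - <<'E'
from h import *
state()
p=viewer.capture("side");chk(p,"yellow",.4693,-.1621,1,"e")
print(fitstack(p,"yellow",(.4693,-.1621),1))
p=viewer.capture("top");print(fitstack(p,"yellow",(.4693,-.1621),1))
E
```

```text
t 11.22 p [469.3  -7.4 250.4] F [ 0.29 -0.72 -0.27] w 87.0
(array([ 0.46969632, -0.15092383]), np.float64(0.15606149436518796))
(array([ 0.47104236, -0.16362877]), np.float64(0.050355214549587954))
```

View pics/e.png

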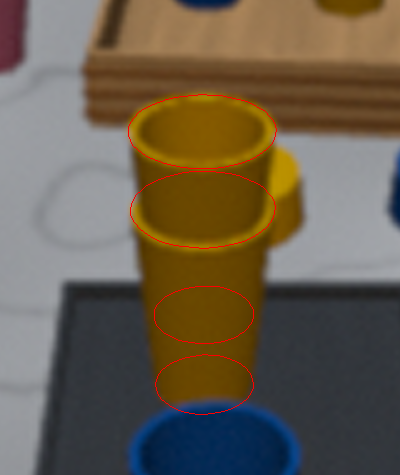

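play_rows([
  {"fingers":-1,"tx":0,"ty":-0.04,"tz":-0.015,"ax":0,"ay":0,"az":0},
  {"fingers":-1,"tx":0,"ty":-0.08,"tz":-0.03,"ax":0,"ay":0,"az":0},
  {"fingers":-1,"tx":0,"ty":-0.12,"tz":-0.045,"ax":0,"ay":0,"az":0},
  {"fingers":-1,"tx":0,"ty":-0.16,"tz":-0.06,"ax":0,"ay":0,"az":0},
  {"fingers":-1,"tx":0,"ty":-0.2,"tz":-0.075,"ax":0,"ay":0,"az":0},
])

```text
time_s: 11.73
tcp_pos: [0.526, 0.138, 0.2501]
ee_rot: [[-0.001, -0.002, -1.0], [-0.0, -1.0, 0.002], [-1.0, 0.0, 0.001]]
wrist_force: [0.9, -0.6, 0.4]
gripper_width: 1.002
```

play_rows([
  {"fingers":-1,"tx":0,"ty":-0.04,"tz":-0.015,"ax":0,"ay":0,"az":0},
  {"fingers":-1,"tx":0,"ty":-0.08,"tz":-0.03,"ax":0,"ay":0,"az":0},
  {"fingers":-1,"tx":0,"ty":-0.12,"tz":-0.045,"ax":0,"ay":0,"az":0},
  {"fingers":-1,"tx":0,"ty":-0.1573,"tz":-0.0557,"ax":0,"ay":0,"az":0},
  {"fingers":-1,"tx":0,"ty":-0.1573,"tz":-0.0557,"ax":0,"ay":0,"az":0},
])

```text
time_s: 12.15
tcp_pos: [0.5691, 0.2588, 0.2487]
ee_rot: [[-0.0, 0.001, -1.0], [0.0, -1.0, -0.001], [-1.0, -0.0, 0.0]]
wrist_force: [0.2, -0.4, -0.0]
gripper_width: 1.001
```

play_rows([
  {"fingers":-1,"tx":0.0,"ty":0,"tz":0,"ax":0,"ay":0,"az":0},
  {"fingers":-1,"tx":0.0,"ty":0,"tz":0,"ax":0,"ay":0,"az":0},
  {"fingers":-1,"tx":0.04,"ty":0,"tz":0,"ax":0,"ay":0,"az":0},
  {"fingers":-1,"tx":0.08,"ty":0,"tz":0,"ax":0,"ay":0,"az":0},
  {"fingers":-1,"tx":0.11,"ty":0,"tz":0,"ax":0,"ay":0,"az":0},
])

```text
time_s: 12.57
tcp_pos: [0.5665, 0.2536, 0.1664]
ee_rot: [[-0.002, -0.003, -1.0], [-0.0, -1.0, 0.003], [-1.0, 0.0, 0.002]]
wrist_force: [0.0, -0.7, -0.9]
gripper_width: 0.999
```

```bash
python3 -c "
from h import *
state()"
```

```text
t 12.57 p [566.5 253.6 166.4] F [ 0.04 -0.7  -0.91] w 87.0
```

play_rows([
  {"fingers":-1,"tx":0.035,"ty":0,"tz":0,"ax":0,"ay":0,"az":0},
  {"fingers":-1,"tx":0.07,"ty":0,"tz":0,"ax":0,"ay":0,"az":0},
  {"fingers":-1,"tx":0.095,"ty":0,"tz":0,"ax":0,"ay":0,"az":0},
  {"fingers":-1,"tx":0.1076,"ty":0,"tz":0,"ax":0,"ay":0,"az":0},
  {"fingers":-1,"tx":0.1076,"ty":0,"tz":0,"ax":0,"ay":0,"az":0},
])

```text
time_s: 12.98
tcp_pos: [0.5662, 0.2537, 0.0851]
ee_rot: [[-0.004, -0.002, -1.0], [-0.003, -1.0, 0.002], [-1.0, 0.003, 0.004]]
wrist_force: [-0.3, -0.1, -0.8]
gripper_width: 1.001
```

play_rows([
  {"fingers":-1,"tx":0,"ty":0,"tz":0,"ax":0,"ay":0,"az":0},
  {"fingers":-1,"tx":0,"ty":0,"tz":0,"ax":0,"ay":0,"az":0},
  {"fingers":-1,"tx":0,"ty":0,"tz":0,"ax":0,"ay":0,"az":0},
])

```text
time_s: 13.23
tcp_pos: [0.5683, 0.2563, 0.089]
ee_rot: [[0.003, -0.0, -1.0], [0.002, -1.0, 0.0], [-1.0, -0.002, -0.003]]
wrist_force: [0.2, -0.3, 0.5]
gripper_width: 1.003
```

play_rows([
  {"fingers":1,"tx":0,"ty":0,"tz":0,"ax":0,"ay":0,"az":0},
  {"fingers":1,"tx":0,"ty":0,"tz":0,"ax":0,"ay":0,"az":0},
  {"fingers":1,"tx":0,"ty":0,"tz":0,"ax":0,"ay":0,"az":0},
  {"fingers":1,"tx":0,"ty":0,"tz":0,"ax":0,"ay":0,"az":0},
  {"fingers":1,"tx":0,"ty":0,"tz":0,"ax":0,"ay":0,"az":0},
])

```text
time_s: 13.65
tcp_pos: [0.5674, 0.2561, 0.0873]
ee_rot: [[0.0, -0.0, -1.0], [0.0, -1.0, 0.0], [-1.0, -0.0, -0.0]]
wrist_force: [0.5, 0.8, 0.0]
gripper_width: 0.708
```

play_rows([
  {"fingers":1,"tx":0,"ty":0,"tz":0,"ax":0,"ay":0,"az":0},
  {"fingers":1,"tx":0,"ty":0,"tz":0,"ax":0,"ay":0,"az":0},
  {"fingers":1,"tx":0,"ty":0,"tz":0,"ax":0,"ay":0,"az":0},
])

```text
time_s: 13.9
tcp_pos: [0.5674, 0.2561, 0.0872]
ee_rot: [[0.0, -0.0, -1.0], [0.0, -1.0, 0.0], [-1.0, -0.0, -0.0]]
wrist_force: [-0.0, -0.1, 0.9]
gripper_width: 0.699
```

play_rows([
  {"fingers":1,"tx":-0.02,"ty":0,"tz":0,"ax":0,"ay":0,"az":0},
  {"fingers":1,"tx":-0.06,"ty":0,"tz":0,"ax":0,"ay":0,"az":0},
  {"fingers":1,"tx":-0.11,"ty":0,"tz":0,"ax":0,"ay":0,"az":0},
  {"fingers":1,"tx":-0.16,"ty":0,"tz":0,"ax":0,"ay":0,"az":0},
  {"fingers":1,"tx":-0.2,"ty":0,"tz":0,"ax":0,"ay":0,"az":0},
])

```text
time_s: 14.32
tcp_pos: [0.5676, 0.2559, 0.2398]
ee_rot: [[0.002, 0.0, -1.0], [0.001, -1.0, -0.0], [-1.0, -0.001, -0.002]]
wrist_force: [0.4, 0.4, -1.1]
gripper_width: 0.693
```

play_rows([
  {"fingers":1,"tx":-0.02,"ty":0.02,"tz":0.005,"ax":0,"ay":0,"az":0},
  {"fingers":1,"tx":-0.035,"ty":0.06,"tz":0.015,"ax":0,"ay":0,"az":0},
  {"fingers":1,"tx":-0.04,"ty":0.1,"tz":0.025,"ax":0,"ay":0,"az":0},
  {"fingers":1,"tx":-0.04,"ty":0.15,"tz":0.035,"ax":0,"ay":0,"az":0},
  {"fingers":1,"tx":-0.04,"ty":0.2,"tz":0.045,"ax":0,"ay":0,"az":0},
])

```text
time_s: 14.73
tcp_pos: [0.5327, 0.1048, 0.2671]
ee_rot: [[-0.0, 0.001, -1.0], [0.0, -1.0, -0.001], [-1.0, -0.0, 0.0]]
wrist_force: [0.5, -0.1, -1.6]
gripper_width: 0.697
```

play_rows([
  {"fingers":1,"tx":0,"ty":0.05,"tz":0.012,"ax":0,"ay":0,"az":0},
  {"fingers":1,"tx":0,"ty":0.1,"tz":0.024,"ax":0,"ay":0,"az":0},
  {"fingers":1,"tx":0,"ty":0.15,"tz":0.035,"ax":0,"ay":0,"az":0},
  {"fingers":1,"tx":0,"ty":0.2,"tz":0.046,"ax":0,"ay":0,"az":0},
  {"fingers":1,"tx":0,"ty":0.24,"tz":0.055,"ax":0,"ay":0,"az":0},
])

```text
time_s: 15.15
tcp_pos: [0.4907, -0.0762, 0.267]
ee_rot: [[-0.001, -0.001, -1.0], [-0.0, -1.0, 0.001], [-1.0, 0.0, 0.001]]
wrist_force: [0.8, -0.8, -1.3]
gripper_width: 0.697
```

play_rows([
  {"fingers":1,"tx":0,"ty":0.04,"tz":0.01,"ax":0,"ay":0,"az":0},
  {"fingers":1,"tx":0,"ty":0.08,"tz":0.02,"ax":0,"ay":0,"az":0},
  {"fingers":1,"tx":0,"ty":0.1084,"tz":0.03,"ax":0,"ay":0,"az":0},
  {"fingers":1,"tx":0,"ty":0.1184,"tz":0.03,"ax":0,"ay":0,"az":0},
  {"fingers":1,"tx":0,"ty":0.1184,"tz":0.03,"ax":0,"ay":0,"az":0},
])

```text
time_s: 15.57
tcp_pos: [0.4692, -0.1642, 0.2668]
ee_rot: [[-0.001, -0.003, -1.0], [0.0, -1.0, 0.003], [-1.0, -0.0, 0.001]]
wrist_force: [-0.2, -0.1, -0.3]
gripper_width: 0.697
```

play_rows([
  {"fingers":1,"tx":0,"ty":0,"tz":0,"ax":0,"ay":0,"az":0},
  {"fingers":1,"tx":0,"ty":0,"tz":0,"ax":0,"ay":0,"az":0},
  {"fingers":1,"tx":0,"ty":0,"tz":0,"ax":0,"ay":0,"az":0},
])

```text
time_s: 15.82
tcp_pos: [0.4701, -0.1619, 0.267]
ee_rot: [[-0.0, 0.001, -1.0], [0.0, -1.0, -0.001], [-1.0, -0.0, 0.0]]
wrist_force: [0.1, 0.6, -0.4]
gripper_width: 0.695
```

```bash
python3 -c "
from h import *
state()"
```

```text
t 15.82 p [ 470.1 -161.9  267. ] F [ 0.08  0.56 -0.37] w 60.5
```

play_rows([
  {"fingers":1,"tx":0.02,"ty":0,"tz":0,"ax":0,"ay":0,"az":0},
  {"fingers":1,"tx":0.045,"ty":0,"tz":0,"ax":0,"ay":0,"az":0},
  {"fingers":1,"tx":0.07,"ty":0,"tz":0,"ax":0,"ay":0,"az":0},
  {"fingers":1,"tx":0.09,"ty":0,"tz":0,"ax":0,"ay":0,"az":0},
  {"fingers":1,"tx":0.1,"ty":0,"tz":0,"ax":0,"ay":0,"az":0},
])

```text
time_s: 16.23
tcp_pos: [0.4689, -0.1617, 0.1901]
ee_rot: [[-0.004, 0.001, -1.0], [0.001, -1.0, -0.001], [-1.0, -0.001, 0.004]]
wrist_force: [-0.2, 0.3, -1.0]
gripper_width: 0.699
```

play_rows([
  {"fingers":1,"tx":0.006,"ty":0,"tz":0,"ax":0,"ay":0,"az":0},
  {"fingers":1,"tx":0.011,"ty":0,"tz":0,"ax":0,"ay":0,"az":0},
  {"fingers":1,"tx":0.015,"ty":0,"tz":0,"ax":0,"ay":0,"az":0},
  {"fingers":1,"tx":0.018,"ty":0,"tz":0,"ax":0,"ay":0,"az":0},
  {"fingers":1,"tx":0.02,"ty":0,"tz":0,"ax":0,"ay":0,"az":0},
])

```text
time_s: 16.65
tcp_pos: [0.47, -0.1628, 0.1775]
ee_rot: [[0.001, -0.0, -1.0], [-0.0, -1.0, 0.0], [-1.0, 0.0, -0.001]]
wrist_force: [-1.1, 0.0, -0.8]
gripper_width: 0.697
```

play_rows([
  {"fingers":1,"tx":0.001,"ty":0,"tz":0,"ax":0,"ay":0,"az":0},
  {"fingers":1,"tx":0.002,"ty":0,"tz":0,"ax":0,"ay":0,"az":0},
  {"fingers":1,"tx":0.003,"ty":0,"tz":0,"ax":0,"ay":0,"az":0},
  {"fingers":1,"tx":0.004,"ty":0,"tz":0,"ax":0,"ay":0,"az":0},
  {"fingers":1,"tx":0.004,"ty":0,"tz":0,"ax":0,"ay":0,"az":0},
])

```text
time_s: 17.07
tcp_pos: [0.4697, -0.1629, 0.1741]
ee_rot: [[0.0, -0.0, -1.0], [-0.0, -1.0, 0.0], [-1.0, 0.0, -0.0]]
wrist_force: [-0.3, 0.3, -0.7]
gripper_width: 0.698
```

play_rows([
  {"fingers":1,"tx":0.001,"ty":0,"tz":0,"ax":0,"ay":0,"az":0},
  {"fingers":1,"tx":0.002,"ty":0,"tz":0,"ax":0,"ay":0,"az":0},
  {"fingers":1,"tx":0.002,"ty":0,"tz":0,"ax":0,"ay":0,"az":0},
])

```text
time_s: 17.32
tcp_pos: [0.4697, -0.1629, 0.1725]
ee_rot: [[-0.0, -0.0, -1.0], [0.0, -1.0, 0.0], [-1.0, -0.0, 0.0]]
wrist_force: [-0.7, 0.1, -0.9]
gripper_width: 0.695
```

play_rows([
  {"fingers":1,"tx":0.001,"ty":0,"tz":0,"ax":0,"ay":0,"az":0},
  {"fingers":1,"tx":0.001,"ty":0,"tz":0,"ax":0,"ay":0,"az":0},
  {"fingers":1,"tx":0.001,"ty":0,"tz":0,"ax":0,"ay":0,"az":0},
])

```text
time_s: 17.57
tcp_pos: [0.4697, -0.1629, 0.1718]
ee_rot: [[-0.0, -0.0, -1.0], [-0.0, -1.0, 0.0], [-1.0, 0.0, 0.0]]
wrist_force: [-0.0, -0.4, -0.3]
gripper_width: 0.696
```

play_rows([
  {"fingers":1,"tx":0.001,"ty":0,"tz":0,"ax":0,"ay":0,"az":0},
  {"fingers":1,"tx":0.001,"ty":0,"tz":0,"ax":0,"ay":0,"az":0},
  {"fingers":1,"tx":0.001,"ty":0,"tz":0,"ax":0,"ay":0,"az":0},
])

```text
time_s: 17.82
tcp_pos: [0.4698, -0.1629, 0.1712]
ee_rot: [[0.0, -0.0, -1.0], [-0.0, -1.0, 0.0], [-1.0, 0.0, -0.0]]
wrist_force: [-1.2, -0.4, 0.1]
gripper_width: 0.696
```

play_rows([
  {"fingers":-1,"tx":0,"ty":0,"tz":0,"ax":0,"ay":0,"az":0},
  {"fingers":-1,"tx":0,"ty":0,"tz":0,"ax":0,"ay":0,"az":0},
  {"fingers":-1,"tx":0,"ty":0,"tz":0,"ax":0,"ay":0,"az":0},
  {"fingers":-1,"tx":0,"ty":0,"tz":0,"ax":0,"ay":0,"az":0},
  {"fingers":-1,"tx":0,"ty":0,"tz":0,"ax":0,"ay":0,"az":0},
])

```text
time_s: 18.23
tcp_pos: [0.4698, -0.1628, 0.1712]
ee_rot: [[0.0, -0.0, -1.0], [0.0, -1.0, 0.0], [-1.0, -0.0, -0.0]]
wrist_force: [0.7, 0.7, 0.7]
gripper_width: 0.962
```

play_rows([
  {"fingers":-1,"tx":-0.02,"ty":0,"tz":0,"ax":0,"ay":0,"az":0},
  {"fingers":-1,"tx":-0.05,"ty":0,"tz":0,"ax":0,"ay":0,"az":0},
  {"fingers":-1,"tx":-0.08,"ty":0,"tz":0,"ax":0,"ay":0,"az":0},
  {"fingers":-1,"tx":-0.1,"ty":0,"tz":0,"ax":0,"ay":0,"az":0},
  {"fingers":-1,"tx":-0.11,"ty":0,"tz":0,"ax":0,"ay":0,"az":0},
])

```text
time_s: 18.65
tcp_pos: [0.4707, -0.163, 0.256]
ee_rot: [[0.004, 0.0, -1.0], [-0.001, -1.0, -0.0], [-1.0, 0.001, -0.004]]
wrist_force: [-0.9, 0.9, 0.6]
gripper_width: 0.994
```

play_rows([
  {"fingers":-1,"tx":0,"ty":-0.05,"tz":0,"ax":0,"ay":0,"az":0},
  {"fingers":-1,"tx":0,"ty":-0.1,"tz":0,"ax":0,"ay":0,"az":0},
  {"fingers":-1,"tx":0,"ty":-0.15,"tz":0,"ax":0,"ay":0,"az":0},
  {"fingers":-1,"tx":0,"ty":-0.2,"tz":0,"ax":0,"ay":0,"az":0},
  {"fingers":-1,"tx":0,"ty":-0.24,"tz":0,"ax":0,"ay":0,"az":0},
])

```text
time_s: 19.07
tcp_pos: [0.4691, 0.0192, 0.2532]
ee_rot: [[-0.001, 0.0, -1.0], [0.0, -1.0, -0.0], [-1.0, -0.0, 0.001]]
wrist_force: [0.8, 0.2, -1.2]
gripper_width: 0.999
```

```bash
python3 - <<'E'
from h import *
state()
p=viewer.capture("side");chk(p,"yellow",.4695,-.1628,2,"f")
p=viewer.capture("top")
for n in ("blue1","blue_base","blue_lid","yellow_lid"):
   for d in spotter.silhouettes(n,p):
    g=d["region"].astype(np.uint8)*255
    sh,z=(lid,0) if "lid" in n else (cup,.0055)
    v,f=fit(p,g,sh,z,unproj(p,d["uv"],.03)[:2])
    if f<.2:print(n,round(d["score"],2),np.round(d["uv"]),np.round(v,4),round(f,3))
E
```

```text
t 19.07 p [469.1  19.2 253.2] F [ 0.82  0.24 -1.21] w 87.0
blue1 0.91 [147. 260.] [0.3334 0.3596] 0.053
blue1 0.77 [139. 143.] [0.7202 0.4012] 0.119
blue1 0.61 [150. 185.] [0.5773 0.3593] 0.057
blue_base 0.72 [366. 219.] [ 0.4736 -0.3375] 0.189
```

View pics/f.png

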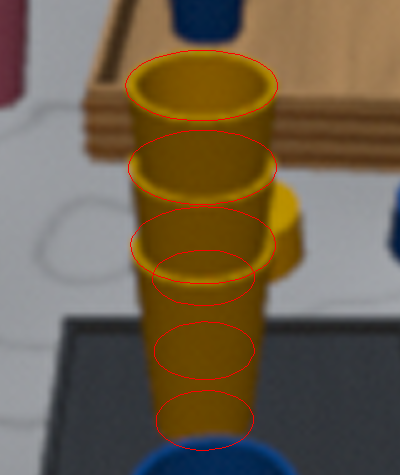

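play_rows([
  {"fingers":-1,"tx":0,"ty":-0.05,"tz":-0.004,"ax":0,"ay":0,"az":0},
  {"fingers":-1,"tx":0,"ty":-0.1,"tz":-0.004,"ax":0,"ay":0,"az":0},
  {"fingers":-1,"tx":0,"ty":-0.15,"tz":-0.004,"ax":0,"ay":0,"az":0},
  {"fingers":-1,"tx":0,"ty":-0.2,"tz":-0.004,"ax":0,"ay":0,"az":0},
  {"fingers":-1,"tx":0,"ty":-0.24,"tz":-0.004,"ax":0,"ay":0,"az":0},
])

```text
time_s: 19.78
tcp_pos: [0.4731, 0.198, 0.2535]
ee_rot: [[0.0, -0.002, -1.0], [0.0, -1.0, 0.002], [-1.0, -0.0, -0.0]]
wrist_force: [-0.1, -1.3, 0.9]
gripper_width: 1.002
```

play_rows([
  {"fingers":-1,"tx":0,"ty":-0.04,"tz":0,"ax":0,"ay":0,"az":0},
  {"fingers":-1,"tx":0,"ty":-0.075,"tz":0,"ax":0,"ay":0,"az":0},
  {"fingers":-1,"tx":0,"ty":-0.0897,"tz":0,"ax":0,"ay":0,"az":0},
  {"fingers":-1,"tx":0,"ty":-0.0897,"tz":0,"ax":0,"ay":0,"az":0},
  {"fingers":-1,"tx":0,"ty":-0.0897,"tz":0,"ax":0,"ay":0,"az":0},
])

```text
time_s: 20.2
tcp_pos: [0.4729, 0.2635, 0.2531]
ee_rot: [[-0.001, -0.001, -1.0], [-0.001, -1.0, 0.001], [-1.0, 0.001, 0.001]]
wrist_force: [-0.6, -0.2, -0.6]
gripper_width: 0.998
```

play_rows([
  {"fingers":-1,"tx":0.0,"ty":0,"tz":0,"ax":0,"ay":0,"az":0},
  {"fingers":-1,"tx":0.02,"ty":0,"tz":0,"ax":0,"ay":0,"az":0},
  {"fingers":-1,"tx":0.05,"ty":0,"tz":0,"ax":0,"ay":0,"az":0},
  {"fingers":-1,"tx":0.09,"ty":0,"tz":0,"ax":0,"ay":0,"az":0},
  {"fingers":-1,"tx":0.12,"ty":0,"tz":0,"ax":0,"ay":0,"az":0},
])

```text
time_s: 20.62
tcp_pos: [0.4725, 0.2624, 0.1624]
ee_rot: [[-0.001, -0.003, -1.0], [-0.0, -1.0, 0.003], [-1.0, 0.0, 0.001]]
wrist_force: [-0.1, -0.1, -0.5]
gripper_width: 0.999
```

play_rows([
  {"fingers":-1,"tx":0.035,"ty":0,"tz":0,"ax":0,"ay":0,"az":0},
  {"fingers":-1,"tx":0.065,"ty":0,"tz":0,"ax":0,"ay":0,"az":0},
  {"fingers":-1,"tx":0.09,"ty":0,"tz":0,"ax":0,"ay":0,"az":0},
  {"fingers":-1,"tx":0.102,"ty":0,"tz":0,"ax":0,"ay":0,"az":0},
  {"fingers":-1,"tx":0.102,"ty":0,"tz":0,"ax":0,"ay":0,"az":0},
])

```text
time_s: 21.03
tcp_pos: [0.472, 0.2623, 0.0854]
ee_rot: [[-0.003, -0.002, -1.0], [-0.003, -1.0, 0.002], [-1.0, 0.003, 0.003]]
wrist_force: [-0.4, -0.6, 0.1]
gripper_width: 0.999
```

play_rows([
  {"fingers":-1,"tx":0,"ty":0,"tz":0,"ax":0,"ay":0,"az":0},
  {"fingers":-1,"tx":0,"ty":0,"tz":0,"ax":0,"ay":0,"az":0},
  {"fingers":-1,"tx":0,"ty":0,"tz":0,"ax":0,"ay":0,"az":0},
  {"fingers":-1,"tx":0,"ty":0,"tz":0,"ax":0,"ay":0,"az":0},
])

```text
time_s: 21.37
tcp_pos: [0.4734, 0.2649, 0.0884]
ee_rot: [[0.002, -0.0, -1.0], [0.002, -1.0, 0.0], [-1.0, -0.002, -0.002]]
wrist_force: [-0.7, 0.3, 0.2]
gripper_width: 0.997
```

play_rows([
  {"fingers":1,"tx":0,"ty":0,"tz":0,"ax":0,"ay":0,"az":0},
  {"fingers":1,"tx":0,"ty":0,"tz":0,"ax":0,"ay":0,"az":0},
  {"fingers":1,"tx":0,"ty":0,"tz":0,"ax":0,"ay":0,"az":0},
  {"fingers":1,"tx":0,"ty":0,"tz":0,"ax":0,"ay":0,"az":0},
  {"fingers":1,"tx":0,"ty":0,"tz":0,"ax":0,"ay":0,"az":0},
])

```text
time_s: 21.78
tcp_pos: [0.4729, 0.2646, 0.0872]
ee_rot: [[0.0, -0.0, -1.0], [0.0, -1.0, 0.0], [-1.0, -0.0, -0.0]]
wrist_force: [-0.1, 0.1, 0.3]
gripper_width: 0.708
```

play_rows([
  {"fingers":1,"tx":0,"ty":0,"tz":0,"ax":0,"ay":0,"az":0},
  {"fingers":1,"tx":0,"ty":0,"tz":0,"ax":0,"ay":0,"az":0},
  {"fingers":1,"tx":0,"ty":0,"tz":0,"ax":0,"ay":0,"az":0},
])

```text
time_s: 22.03
tcp_pos: [0.4729, 0.2646, 0.0871]
ee_rot: [[0.0, -0.0, -1.0], [0.0, -1.0, 0.0], [-1.0, -0.0, -0.0]]
wrist_force: [-0.3, -0.3, 0.4]
gripper_width: 0.69
```

play_rows([
  {"fingers":1,"tx":-0.02,"ty":0,"tz":0,"ax":0,"ay":0,"az":0},
  {"fingers":1,"tx":-0.06,"ty":0,"tz":0,"ax":0,"ay":0,"az":0},
  {"fingers":1,"tx":-0.11,"ty":0,"tz":0,"ax":0,"ay":0,"az":0},
  {"fingers":1,"tx":-0.16,"ty":0,"tz":0,"ax":0,"ay":0,"az":0},
  {"fingers":1,"tx":-0.2,"ty":0,"tz":0,"ax":0,"ay":0,"az":0},
])

```text
time_s: 22.45
tcp_pos: [0.473, 0.2644, 0.2398]
ee_rot: [[0.001, -0.0, -1.0], [0.001, -1.0, 0.0], [-1.0, -0.001, -0.001]]
wrist_force: [0.9, 1.1, 0.7]
gripper_width: 0.692
```

play_rows([
  {"fingers":1,"tx":-0.03,"ty":0.02,"tz":0,"ax":0,"ay":0,"az":0},
  {"fingers":1,"tx":-0.055,"ty":0.055,"tz":0,"ax":0,"ay":0,"az":0},
  {"fingers":1,"tx":-0.075,"ty":0.095,"tz":0,"ax":0,"ay":0,"az":0},
  {"fingers":1,"tx":-0.084,"ty":0.135,"tz":0,"ax":0,"ay":0,"az":0},
  {"fingers":1,"tx":-0.084,"ty":0.18,"tz":-0.0015,"ax":0,"ay":0,"az":0},
])

```text
time_s: 22.87
tcp_pos: [0.4742, 0.1288, 0.302]
ee_rot: [[0.003, 0.001, -1.0], [0.002, -1.0, -0.001], [-1.0, -0.002, -0.003]]
wrist_force: [1.2, -0.2, -1.1]
gripper_width: 0.692
```

play_rows([
  {"fingers":1,"tx":0,"ty":0.05,"tz":0,"ax":0,"ay":0,"az":0},
  {"fingers":1,"tx":0,"ty":0.1,"tz":0,"ax":0,"ay":0,"az":0},
  {"fingers":1,"tx":0,"ty":0.15,"tz":0,"ax":0,"ay":0,"az":0},
  {"fingers":1,"tx":0,"ty":0.2,"tz":0,"ax":0,"ay":0,"az":0},
  {"fingers":1,"tx":0,"ty":0.25,"tz":0,"ax":0,"ay":0,"az":0},
])

```text
time_s: 23.28
tcp_pos: [0.473, -0.0598, 0.2999]
ee_rot: [[-0.001, 0.0, -1.0], [0.0, -1.0, -0.0], [-1.0, -0.0, 0.001]]
wrist_force: [0.3, 0.1, -1.3]
gripper_width: 0.695
```

play_rows([
  {"fingers":1,"tx":0,"ty":0.05,"tz":0,"ax":0,"ay":0,"az":0},
  {"fingers":1,"tx":0,"ty":0.1,"tz":0,"ax":0,"ay":0,"az":0},
  {"fingers":1,"tx":0,"ty":0.15,"tz":0,"ax":0,"ay":0,"az":0},
  {"fingers":1,"tx":0,"ty":0.2,"tz":0,"ax":0,"ay":0,"az":0},
  {"fingers":1,"tx":0,"ty":0.25,"tz":0,"ax":0,"ay":0,"az":0},
])

```text
time_s: 23.7
tcp_pos: [0.473, -0.2473, 0.2998]
ee_rot: [[-0.001, -0.0, -1.0], [0.0, -1.0, 0.0], [-1.0, -0.0, 0.001]]
wrist_force: [1.3, 1.2, -1.0]
gripper_width: 0.693
```

play_rows([
  {"fingers":1,"tx":0,"ty":0.045,"tz":0,"ax":0,"ay":0,"az":0},
  {"fingers":1,"tx":0,"ty":0.085,"tz":0,"ax":0,"ay":0,"az":0},
  {"fingers":1,"tx":0,"ty":0.11,"tz":0,"ax":0,"ay":0,"az":0},
  {"fingers":1,"tx":0,"ty":0.1216,"tz":0,"ax":0,"ay":0,"az":0},
  {"fingers":1,"tx":0,"ty":0.1216,"tz":0,"ax":0,"ay":0,"az":0},
])

```text
time_s: 24.12
tcp_pos: [0.4733, -0.3381, 0.299]
ee_rot: [[-0.002, -0.003, -1.0], [0.001, -1.0, 0.003], [-1.0, -0.001, 0.002]]
wrist_force: [0.5, 0.3, -0.9]
gripper_width: 0.691
```

play_rows([
  {"fingers":1,"tx":0,"ty":0,"tz":0,"ax":0,"ay":0,"az":0},
  {"fingers":1,"tx":0,"ty":0,"tz":0,"ax":0,"ay":0,"az":0},
  {"fingers":1,"tx":0,"ty":0,"tz":0,"ax":0,"ay":0,"az":0},
  {"fingers":1,"tx":0,"ty":0,"tz":0,"ax":0,"ay":0,"az":0},
])

```text
time_s: 24.45
tcp_pos: [0.474, -0.3357, 0.3005]
ee_rot: [[0.0, 0.001, -1.0], [-0.0, -1.0, -0.001], [-1.0, 0.0, -0.0]]
wrist_force: [0.5, 0.1, -0.3]
gripper_width: 0.693
```

```bash
python3 - <<'E'
from h import *
s=state();x,y,z=s["tcp_pos"]
p=viewer.capture("side");S=5;big=cv2.resize(p["image"][:,:,::-1],None,fx=S,fy=S,interpolation=cv2.INTER_CUBIC)
zb=z-.082
for P in (circ(x,y,zb+.1,.066),circ(x,y,zb,.047),circ(.474,-.3367,.106,.066)): cv2.polylines(big,[np.round((proj(p,P)+.5)*S).astype(np.int32)],True,(0,0,255),1)
u,v=proj(p,np.array([[x,y,.15]]))[0].astype(int)
cv2.imwrite("pics/g.png",big[max(0,v-60)*S:(v+60)*S,(u-60)*S:(u+60)*S])
E
```

```text
t 24.45 p [ 474.  -335.7  300.5] F [ 0.54  0.1  -0.27] w 60.3
```

View pics/g.png

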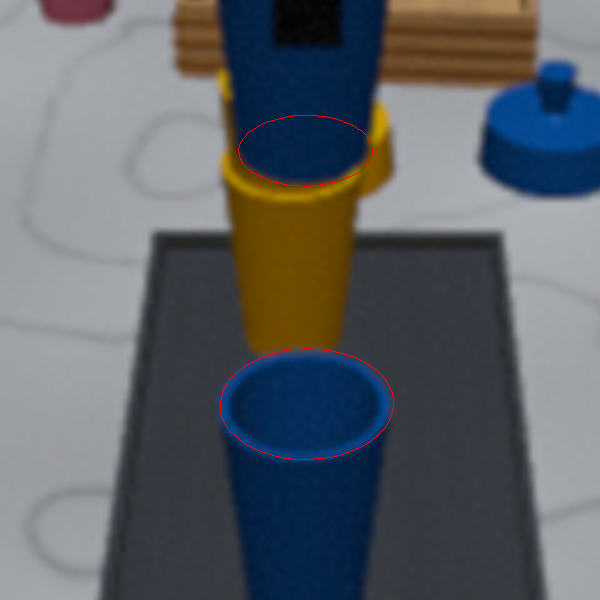

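play_rows([
  {"fingers":1,"tx":0.03,"ty":0,"tz":0,"ax":0,"ay":0,"az":0},
  {"fingers":1,"tx":0.07,"ty":0,"tz":0,"ax":0,"ay":0,"az":0},
  {"fingers":1,"tx":0.11,"ty":0,"tz":0,"ax":0,"ay":0,"az":0},
  {"fingers":1,"tx":0.14,"ty":0,"tz":0,"ax":0,"ay":0,"az":0},
  {"fingers":1,"tx":0.16,"ty":0,"tz":0,"ax":0,"ay":0,"az":0},
])

```text
time_s: 24.92
tcp_pos: [0.4727, -0.3355, 0.1775]
ee_rot: [[-0.003, 0.0, -1.0], [0.002, -1.0, -0.0], [-1.0, -0.002, 0.003]]
wrist_force: [0.4, -1.2, -0.1]
gripper_width: 0.694
```

play_rows([
  {"fingers":1,"tx":0.015,"ty":0,"tz":0,"ax":0,"ay":0,"az":0},
  {"fingers":1,"tx":0.03,"ty":0,"tz":0,"ax":0,"ay":0,"az":0},
  {"fingers":1,"tx":0.042,"ty":0,"tz":0,"ax":0,"ay":0,"az":0},
  {"fingers":1,"tx":0.05,"ty":0,"tz":0,"ax":0,"ay":0,"az":0},
  {"fingers":1,"tx":0.055,"ty":0,"tz":0,"ax":0,"ay":0,"az":0},
])

```text
time_s: 25.33
tcp_pos: [0.4739, -0.3365, 0.1384]
ee_rot: [[-0.0, 0.0, -1.0], [-0.0, -1.0, -0.0], [-1.0, 0.0, 0.0]]
wrist_force: [-0.5, -0.3, -0.8]
gripper_width: 0.691
```

play_rows([
  {"fingers":1,"tx":0.002,"ty":0,"tz":0,"ax":0,"ay":0,"az":0},
  {"fingers":1,"tx":0.004,"ty":0,"tz":0,"ax":0,"ay":0,"az":0},
  {"fingers":1,"tx":0.0055,"ty":0,"tz":0,"ax":0,"ay":0,"az":0},
  {"fingers":1,"tx":0.007,"ty":0,"tz":0,"ax":0,"ay":0,"az":0},
  {"fingers":1,"tx":0.007,"ty":0,"tz":0,"ax":0,"ay":0,"az":0},
])

```text
time_s: 25.75
tcp_pos: [0.4739, -0.3369, 0.1338]
ee_rot: [[0.001, -0.0, -1.0], [-0.0, -1.0, 0.0], [-1.0, 0.0, -0.001]]
wrist_force: [-0.8, -0.8, 0.3]
gripper_width: 0.69
```

play_rows([
  {"fingers":1,"tx":0.001,"ty":0,"tz":0,"ax":0,"ay":0,"az":0},
  {"fingers":1,"tx":0.002,"ty":0,"tz":0,"ax":0,"ay":0,"az":0},
  {"fingers":1,"tx":0.002,"ty":0,"tz":0,"ax":0,"ay":0,"az":0},
])

```text
time_s: 26.0
tcp_pos: [0.474, -0.337, 0.1323]
ee_rot: [[0.0, -0.0, -1.0], [-0.0, -1.0, 0.0], [-1.0, 0.0, -0.0]]
wrist_force: [0.0, -0.3, -0.9]
gripper_width: 0.696
```

play_rows([
  {"fingers":1,"tx":0.001,"ty":0,"tz":0,"ax":0,"ay":0,"az":0},
  {"fingers":1,"tx":0.001,"ty":0,"tz":0,"ax":0,"ay":0,"az":0},
  {"fingers":1,"tx":0.002,"ty":0,"tz":0,"ax":0,"ay":0,"az":0},
  {"fingers":1,"tx":0.002,"ty":0,"tz":0,"ax":0,"ay":0,"az":0},
])

```text
time_s: 26.33
tcp_pos: [0.474, -0.3369, 0.1307]
ee_rot: [[0.0, -0.0, -1.0], [-0.0, -1.0, 0.0], [-1.0, 0.0, -0.0]]
wrist_force: [0.1, -0.4, -0.2]
gripper_width: 0.697
```

play_rows([
  {"fingers":-1,"tx":0,"ty":0,"tz":0,"ax":0,"ay":0,"az":0},
  {"fingers":-1,"tx":0,"ty":0,"tz":0,"ax":0,"ay":0,"az":0},
  {"fingers":-1,"tx":0,"ty":0,"tz":0,"ax":0,"ay":0,"az":0},
  {"fingers":-1,"tx":0,"ty":0,"tz":0,"ax":0,"ay":0,"az":0},
  {"fingers":-1,"tx":0,"ty":0,"tz":0,"ax":0,"ay":0,"az":0},
])

```text
time_s: 26.75
tcp_pos: [0.4738, -0.3366, 0.1305]
ee_rot: [[-0.0, -0.0, -1.0], [0.0, -1.0, 0.0], [-1.0, -0.0, 0.0]]
wrist_force: [0.6, -0.1, 0.6]
gripper_width: 0.96
```

play_rows([
  {"fingers":-1,"tx":-0.03,"ty":0,"tz":0,"ax":0,"ay":0,"az":0},
  {"fingers":-1,"tx":-0.07,"ty":0,"tz":0,"ax":0,"ay":0,"az":0},
  {"fingers":-1,"tx":-0.11,"ty":0,"tz":0,"ax":0,"ay":0,"az":0},
  {"fingers":-1,"tx":-0.14,"ty":0,"tz":0,"ax":0,"ay":0,"az":0},
  {"fingers":-1,"tx":-0.16,"ty":0,"tz":0,"ax":0,"ay":0,"az":0},
])

```text
time_s: 27.17
tcp_pos: [0.4746, -0.3372, 0.2538]
ee_rot: [[0.004, 0.0, -1.0], [-0.002, -1.0, -0.0], [-1.0, 0.002, -0.004]]
wrist_force: [0.2, -0.3, -0.3]
gripper_width: 0.999
```

play_rows([
  {"fingers":-1,"tx":0,"ty":-0.05,"tz":0,"ax":0,"ay":0,"az":0},
  {"fingers":-1,"tx":0,"ty":-0.1,"tz":0,"ax":0,"ay":0,"az":0},
  {"fingers":-1,"tx":0,"ty":-0.15,"tz":0,"ax":0,"ay":0,"az":0},
  {"fingers":-1,"tx":0,"ty":-0.2,"tz":0,"ax":0,"ay":0,"az":0},
  {"fingers":-1,"tx":0,"ty":-0.25,"tz":0,"ax":0,"ay":0,"az":0},
])

```text
time_s: 27.58
tcp_pos: [0.4734, -0.1477, 0.2507]
ee_rot: [[0.0, -0.001, -1.0], [0.0, -1.0, 0.001], [-1.0, -0.0, -0.0]]
wrist_force: [1.6, 0.6, -0.0]
gripper_width: 1.0
```

play_rows([
  {"fingers":-1,"tx":0,"ty":-0.05,"tz":0,"ax":0,"ay":0,"az":0},
  {"fingers":-1,"tx":0,"ty":-0.1,"tz":0,"ax":0,"ay":0,"az":0},
  {"fingers":-1,"tx":0,"ty":-0.15,"tz":0,"ax":0,"ay":0,"az":0},
  {"fingers":-1,"tx":0,"ty":-0.2,"tz":0,"ax":0,"ay":0,"az":0},
  {"fingers":-1,"tx":0,"ty":-0.24,"tz":0,"ax":0,"ay":0,"az":0},
])

```text
time_s: 28.0
tcp_pos: [0.4734, 0.033, 0.2509]
ee_rot: [[0.001, 0.001, -1.0], [0.001, -1.0, -0.001], [-1.0, -0.001, -0.001]]
wrist_force: [0.4, -1.4, -0.1]
gripper_width: 1.001
```

```bash
cat >> h.py <<'E'
def ev(p,col,x,y,nmax=3):  # colour-mask agreement for stack heights (vertical offset of upper cup in mm)
    M=ymask(p,col)
    best=[]
    for dz in range(-12,13,2):
        g=render(p,[np.r_[circ(x,y,.006+.041*nmax+dz/1e3,.047),circ(x,y,.106+.041*nmax+dz/1e3,.066)]]+stack(x,y,nmax-1 if nmax else 0))
        roi=cv2.dilate(render(p,stack(x,y,nmax+1)),np.ones((5,5)))>0
        Mf=M.copy();cs,_=cv2.findContours(Mf,cv2.RETR_EXTERNAL,cv2.CHAIN_APPROX_NONE);cv2.drawContours(Mf,cs,-1,255,-1)
        best.append((round(float(np.abs(g.astype(float)-Mf)[roi].sum()/255),1),dz))
    return sorted(best)[:3]
E
python3 - <<'E'
from h import *
state()
p=viewer.capture("side")
print("b",ev(p,"blue",.474,-.337,1),"y",ev(p,"yellow",.4695,-.1628,2))
p=viewer.capture("top");print(fitstack(p,"blue",(.474,-.337),1))
for n in ("blue1",):
   for d in spotter.silhouettes(n,p):
    g=d["region"].astype(np.uint8)*255
    v,f=fit(p,g,cup,.0055,unproj(p,d["uv"],.055)[:2])
    if f<.2:print(n,round(d["score"],2),np.round(d["uv"]),np.round(v,4),round(f,3))
E
```

```text
t 28.0 p [473.4  33.  250.9] F [ 0.36 -1.41 -0.13] w 87.1
b [(107.7, 0), (119.5, -2), (121.7, 2)] y [(1052.3, 12), (1074.1, 10), (1095.9, 8)]
(array([ 0.47496624, -0.33807298]), np.float64(0.060330033003300323))
blue1 0.86 [151. 186.] [0.577  0.3625] 0.056
blue1 0.85 [140. 145.] [0.718  0.3997] 0.05
blue1 0.78 [144. 258.] [0.3334 0.3604] 0.048
blue1 0.66 [365. 216.] [ 0.4793 -0.3502] 0.112
```

play_rows([
  {"fingers":-1,"tx":0,"ty":-0.044,"tz":-0.014,"ax":0,"ay":0,"az":0},
  {"fingers":-1,"tx":0,"ty":-0.088,"tz":-0.028,"ax":0,"ay":0,"az":0},
  {"fingers":-1,"tx":0,"ty":-0.132,"tz":-0.042,"ax":0,"ay":0,"az":0},
  {"fingers":-1,"tx":0,"ty":-0.176,"tz":-0.056,"ax":0,"ay":0,"az":0},
  {"fingers":-1,"tx":0,"ty":-0.22,"tz":-0.069,"ax":0,"ay":0,"az":0},
])

```text
time_s: 28.57
tcp_pos: [0.5262, 0.1961, 0.2506]
ee_rot: [[-0.0, -0.002, -1.0], [-0.0, -1.0, 0.002], [-1.0, 0.0, 0.0]]
wrist_force: [0.8, -0.2, 0.4]
gripper_width: 1.0
```

play_rows([
  {"fingers":-1,"tx":0,"ty":-0.044,"tz":-0.014,"ax":0,"ay":0,"az":0},
  {"fingers":-1,"tx":0,"ty":-0.088,"tz":-0.028,"ax":0,"ay":0,"az":0},
  {"fingers":-1,"tx":0,"ty":-0.132,"tz":-0.042,"ax":0,"ay":0,"az":0},
  {"fingers":-1,"tx":0,"ty":-0.176,"tz":-0.056,"ax":0,"ay":0,"az":0},
  {"fingers":-1,"tx":0,"ty":-0.2223,"tz":-0.069,"ax":0,"ay":0,"az":0},
])

```text
time_s: 28.98
tcp_pos: [0.5784, 0.3625, 0.2504]
ee_rot: [[-0.001, -0.002, -1.0], [-0.001, -1.0, 0.002], [-1.0, 0.001, 0.001]]
wrist_force: [0.9, -0.3, 1.3]
gripper_width: 0.999
```

play_rows([
  {"fingers":-1,"tx":0,"ty":0,"tz":0,"ax":0,"ay":0,"az":0},
  {"fingers":-1,"tx":0,"ty":0,"tz":0,"ax":0,"ay":0,"az":0},
  {"fingers":-1,"tx":0,"ty":0,"tz":0,"ax":0,"ay":0,"az":0},
  {"fingers":-1,"tx":0,"ty":0,"tz":0,"ax":0,"ay":0,"az":0},
])

```text
time_s: 29.32
tcp_pos: [0.5776, 0.3608, 0.2509]
ee_rot: [[-0.0, -0.002, -1.0], [-0.0, -1.0, 0.002], [-1.0, 0.0, 0.0]]
wrist_force: [0.9, 0.2, 0.1]
gripper_width: 1.001
```

play_rows([
  {"fingers":-1,"tx":0.03,"ty":0,"tz":0,"ax":0,"ay":0,"az":0},
  {"fingers":-1,"tx":0.07,"ty":0,"tz":0,"ax":0,"ay":0,"az":0},
  {"fingers":-1,"tx":0.1,"ty":0,"tz":0,"ax":0,"ay":0,"az":0},
  {"fingers":-1,"tx":0.12,"ty":0,"tz":0,"ax":0,"ay":0,"az":0},
  {"fingers":-1,"tx":0.14,"ty":0,"tz":0,"ax":0,"ay":0,"az":0},
])

```text
time_s: 29.73
tcp_pos: [0.5773, 0.3605, 0.1452]
ee_rot: [[-0.0, -0.002, -1.0], [-0.0, -1.0, 0.002], [-1.0, 0.0, 0.0]]
wrist_force: [0.6, 1.1, 0.4]
gripper_width: 1.002
```

play_rows([
  {"fingers":-1,"tx":0.03,"ty":0,"tz":0,"ax":0,"ay":0,"az":0},
  {"fingers":-1,"tx":0.055,"ty":0,"tz":0,"ax":0,"ay":0,"az":0},
  {"fingers":-1,"tx":0.07,"ty":0,"tz":0,"ax":0,"ay":0,"az":0},
  {"fingers":-1,"tx":0.078,"ty":0,"tz":0,"ax":0,"ay":0,"az":0},
  {"fingers":-1,"tx":0.078,"ty":0,"tz":0,"ax":0,"ay":0,"az":0},
])

```text
time_s: 30.15
tcp_pos: [0.5772, 0.3613, 0.0864]
ee_rot: [[-0.001, -0.001, -1.0], [-0.001, -1.0, 0.001], [-1.0, 0.001, 0.001]]
wrist_force: [-0.1, -0.5, -0.3]
gripper_width: 1.003
```

play_rows([
  {"fingers":-1,"tx":0,"ty":0,"tz":0,"ax":0,"ay":0,"az":0},
  {"fingers":-1,"tx":0,"ty":0,"tz":0,"ax":0,"ay":0,"az":0},
  {"fingers":-1,"tx":0,"ty":0,"tz":0,"ax":0,"ay":0,"az":0},
  {"fingers":-1,"tx":0,"ty":0,"tz":0,"ax":0,"ay":0,"az":0},
])

```text
time_s: 30.48
tcp_pos: [0.5778, 0.3628, 0.0883]
ee_rot: [[0.001, -0.0, -1.0], [0.001, -1.0, 0.0], [-1.0, -0.001, -0.001]]
wrist_force: [-0.0, -0.4, -0.3]
gripper_width: 1.002
```

play_rows([
  {"fingers":1,"tx":0,"ty":0,"tz":0,"ax":0,"ay":0,"az":0},
  {"fingers":1,"tx":0,"ty":0,"tz":0,"ax":0,"ay":0,"az":0},
  {"fingers":1,"tx":0,"ty":0,"tz":0,"ax":0,"ay":0,"az":0},
  {"fingers":1,"tx":0,"ty":0,"tz":0,"ax":0,"ay":0,"az":0},
  {"fingers":1,"tx":0,"ty":0,"tz":0,"ax":0,"ay":0,"az":0},
])

```text
time_s: 30.9
tcp_pos: [0.5774, 0.3625, 0.0871]
ee_rot: [[-0.0, -0.0, -1.0], [-0.0, -1.0, 0.0], [-1.0, 0.0, 0.0]]
wrist_force: [-0.0, 0.6, 1.1]
gripper_width: 0.708
```

play_rows([
  {"fingers":1,"tx":0,"ty":0,"tz":0,"ax":0,"ay":0,"az":0},
  {"fingers":1,"tx":0,"ty":0,"tz":0,"ax":0,"ay":0,"az":0},
  {"fingers":1,"tx":0,"ty":0,"tz":0,"ax":0,"ay":0,"az":0},
])

```text
time_s: 31.15
tcp_pos: [0.5774, 0.3625, 0.087]
ee_rot: [[-0.0, -0.0, -1.0], [-0.0, -1.0, 0.0], [-1.0, 0.0, 0.0]]
wrist_force: [0.3, 0.9, -0.5]
gripper_width: 0.688
```

play_rows([
  {"fingers":1,"tx":-0.02,"ty":0,"tz":0,"ax":0,"ay":0,"az":0},
  {"fingers":1,"tx":-0.06,"ty":0,"tz":0,"ax":0,"ay":0,"az":0},
  {"fingers":1,"tx":-0.11,"ty":0,"tz":0,"ax":0,"ay":0,"az":0},
  {"fingers":1,"tx":-0.16,"ty":0,"tz":0,"ax":0,"ay":0,"az":0},
  {"fingers":1,"tx":-0.2,"ty":0,"tz":0,"ax":0,"ay":0,"az":0},
])

```text
time_s: 31.57
tcp_pos: [0.5778, 0.3625, 0.2402]
ee_rot: [[0.002, 0.0, -1.0], [0.001, -1.0, -0.0], [-1.0, -0.001, -0.002]]
wrist_force: [0.7, 1.1, -0.4]
gripper_width: 0.688
```

play_rows([
  {"fingers":1,"tx":-0.03,"ty":0.02,"tz":0,"ax":0,"ay":0,"az":0},
  {"fingers":1,"tx":-0.055,"ty":0.055,"tz":0.005,"ax":0,"ay":0,"az":0},
  {"fingers":1,"tx":-0.075,"ty":0.095,"tz":0.012,"ax":0,"ay":0,"az":0},
  {"fingers":1,"tx":-0.084,"ty":0.135,"tz":0.02,"ax":0,"ay":0,"az":0},
  {"fingers":1,"tx":-0.084,"ty":0.18,"tz":0.03,"ax":0,"ay":0,"az":0},
])

```text
time_s: 31.98
tcp_pos: [0.5553, 0.227, 0.3022]
ee_rot: [[0.004, 0.001, -1.0], [0.002, -1.0, -0.001], [-1.0, -0.002, -0.004]]
wrist_force: [0.8, -0.8, -0.5]
gripper_width: 0.693
```

play_rows([
  {"fingers":1,"tx":0,"ty":0.05,"tz":0.01,"ax":0,"ay":0,"az":0},
  {"fingers":1,"tx":0,"ty":0.1,"tz":0.02,"ax":0,"ay":0,"az":0},
  {"fingers":1,"tx":0,"ty":0.15,"tz":0.03,"ax":0,"ay":0,"az":0},
  {"fingers":1,"tx":0,"ty":0.2,"tz":0.04,"ax":0,"ay":0,"az":0},
  {"fingers":1,"tx":0,"ty":0.25,"tz":0.05,"ax":0,"ay":0,"az":0},
])

```text
time_s: 32.4
tcp_pos: [0.5164, 0.0382, 0.3002]
ee_rot: [[-0.0, 0.0, -1.0], [0.0, -1.0, -0.0], [-1.0, -0.0, 0.0]]
wrist_force: [1.6, -0.8, -1.1]
gripper_width: 0.688
```

play_rows([
  {"fingers":1,"tx":0,"ty":0.05,"tz":0.01,"ax":0,"ay":0,"az":0},
  {"fingers":1,"tx":0,"ty":0.1,"tz":0.02,"ax":0,"ay":0,"az":0},
  {"fingers":1,"tx":0,"ty":0.15,"tz":0.03,"ax":0,"ay":0,"az":0},
  {"fingers":1,"tx":0,"ty":0.2,"tz":0.04,"ax":0,"ay":0,"az":0},
  {"fingers":1,"tx":0,"ty":0.25,"tz":0.05,"ax":0,"ay":0,"az":0},
])

```text
time_s: 32.82
tcp_pos: [0.4788, -0.1491, 0.3003]
ee_rot: [[0.0, 0.0, -1.0], [0.0, -1.0, -0.0], [-1.0, -0.0, -0.0]]
wrist_force: [1.0, -0.8, -1.8]
gripper_width: 0.688
```

play_rows([
  {"fingers":1,"tx":0,"ty":0.05,"tz":0.008,"ax":0,"ay":0,"az":0},
  {"fingers":1,"tx":0,"ty":0.1,"tz":0.008,"ax":0,"ay":0,"az":0},
  {"fingers":1,"tx":0,"ty":0.14,"tz":0.008,"ax":0,"ay":0,"az":0},
  {"fingers":1,"tx":0,"ty":0.175,"tz":0.008,"ax":0,"ay":0,"az":0},
  {"fingers":1,"tx":0,"ty":0.2,"tz":0.008,"ax":0,"ay":0,"az":0},
])

```text
time_s: 33.23
tcp_pos: [0.4732, -0.2998, 0.2997]
ee_rot: [[-0.001, -0.002, -1.0], [0.0, -1.0, 0.002], [-1.0, -0.0, 0.001]]
wrist_force: [0.4, 0.3, -1.4]
gripper_width: 0.689
```

play_rows([
  {"fingers":1,"tx":0,"ty":0.02,"tz":0,"ax":0,"ay":0,"az":0},
  {"fingers":1,"tx":0,"ty":0.04,"tz":0,"ax":0,"ay":0,"az":0},
  {"fingers":1,"tx":0,"ty":0.0527,"tz":0,"ax":0,"ay":0,"az":0},
  {"fingers":1,"tx":0,"ty":0.0527,"tz":0,"ax":0,"ay":0,"az":0},
  {"fingers":1,"tx":0,"ty":0.0527,"tz":0,"ax":0,"ay":0,"az":0},
])

```text
time_s: 33.65
tcp_pos: [0.4736, -0.337, 0.2998]
ee_rot: [[-0.001, -0.001, -1.0], [0.001, -1.0, 0.001], [-1.0, -0.001, 0.001]]
wrist_force: [-0.3, 0.1, -1.7]
gripper_width: 0.692
```

play_rows([
  {"fingers":1,"tx":0,"ty":0,"tz":0,"ax":0,"ay":0,"az":0},
  {"fingers":1,"tx":0,"ty":0,"tz":0,"ax":0,"ay":0,"az":0},
  {"fingers":1,"tx":0,"ty":0,"tz":0,"ax":0,"ay":0,"az":0},
  {"fingers":1,"tx":0,"ty":0,"tz":0,"ax":0,"ay":0,"az":0},
])

```text
time_s: 33.98
tcp_pos: [0.474, -0.3365, 0.3004]
ee_rot: [[0.0, 0.001, -1.0], [-0.0, -1.0, -0.001], [-1.0, 0.0, -0.0]]
wrist_force: [-0.0, -0.0, -0.1]
gripper_width: 0.691
```

play_rows([
  {"fingers":1,"tx":0.03,"ty":0,"tz":0,"ax":0,"ay":0,"az":0},
  {"fingers":1,"tx":0.06,"ty":0,"tz":0,"ax":0,"ay":0,"az":0},
  {"fingers":1,"tx":0.09,"ty":0,"tz":0,"ax":0,"ay":0,"az":0},
  {"fingers":1,"tx":0.115,"ty":0,"tz":0,"ax":0,"ay":0,"az":0},
  {"fingers":1,"tx":0.13,"ty":0,"tz":0,"ax":0,"ay":0,"az":0},
])

```text
time_s: 34.4
tcp_pos: [0.4729, -0.3361, 0.2003]
ee_rot: [[-0.003, -0.0, -1.0], [0.002, -1.0, 0.0], [-1.0, -0.002, 0.003]]
wrist_force: [-0.0, -0.3, -0.5]
gripper_width: 0.691
```

play_rows([
  {"fingers":1,"tx":0.01,"ty":0,"tz":0,"ax":0,"ay":0,"az":0},
  {"fingers":1,"tx":0.018,"ty":0,"tz":0,"ax":0,"ay":0,"az":0},
  {"fingers":1,"tx":0.025,"ty":0,"tz":0,"ax":0,"ay":0,"az":0},
  {"fingers":1,"tx":0.03,"ty":0,"tz":0,"ax":0,"ay":0,"az":0},
  {"fingers":1,"tx":0.033,"ty":0,"tz":0,"ax":0,"ay":0,"az":0},
])

```text
time_s: 34.82
tcp_pos: [0.474, -0.3371, 0.178]
ee_rot: [[0.0, -0.0, -1.0], [-0.0, -1.0, 0.0], [-1.0, 0.0, -0.0]]
wrist_force: [0.1, 0.1, -1.0]
gripper_width: 0.688
```

play_rows([
  {"fingers":1,"tx":0.001,"ty":0,"tz":0,"ax":0,"ay":0,"az":0},
  {"fingers":1,"tx":0.0025,"ty":0,"tz":0,"ax":0,"ay":0,"az":0},
  {"fingers":1,"tx":0.004,"ty":0,"tz":0,"ax":0,"ay":0,"az":0},
  {"fingers":1,"tx":0.0055,"ty":0,"tz":0,"ax":0,"ay":0,"az":0},
  {"fingers":1,"tx":0.0055,"ty":0,"tz":0,"ax":0,"ay":0,"az":0},
])

```text
time_s: 35.23
tcp_pos: [0.4738, -0.337, 0.1737]
ee_rot: [[0.0, -0.0, -1.0], [0.0, -1.0, 0.0], [-1.0, -0.0, -0.0]]
wrist_force: [0.4, 0.4, -0.9]
gripper_width: 0.69
```

play_rows([
  {"fingers":1,"tx":0.001,"ty":0,"tz":0,"ax":0,"ay":0,"az":0},
  {"fingers":1,"tx":0.002,"ty":0,"tz":0,"ax":0,"ay":0,"az":0},
  {"fingers":1,"tx":0.002,"ty":0,"tz":0,"ax":0,"ay":0,"az":0},
])

```text
time_s: 35.48
tcp_pos: [0.4738, -0.337, 0.1721]
ee_rot: [[-0.0, -0.0, -1.0], [0.0, -1.0, 0.0], [-1.0, -0.0, 0.0]]
wrist_force: [0.3, 0.1, -0.8]
gripper_width: 0.692
```

play_rows([
  {"fingers":1,"tx":0.001,"ty":0,"tz":0,"ax":0,"ay":0,"az":0},
  {"fingers":1,"tx":0.001,"ty":0,"tz":0,"ax":0,"ay":0,"az":0},
  {"fingers":1,"tx":0.001,"ty":0,"tz":0,"ax":0,"ay":0,"az":0},
])

```text
time_s: 35.73
tcp_pos: [0.4738, -0.337, 0.1714]
ee_rot: [[-0.0, -0.0, -1.0], [0.0, -1.0, 0.0], [-1.0, -0.0, 0.0]]
wrist_force: [0.2, -0.0, -1.1]
gripper_width: 0.688
```

play_rows([
  {"fingers":-1,"tx":0,"ty":0,"tz":0,"ax":0,"ay":0,"az":0},
  {"fingers":-1,"tx":0,"ty":0,"tz":0,"ax":0,"ay":0,"az":0},
  {"fingers":-1,"tx":0,"ty":0,"tz":0,"ax":0,"ay":0,"az":0},
  {"fingers":-1,"tx":0,"ty":0,"tz":0,"ax":0,"ay":0,"az":0},
  {"fingers":-1,"tx":0,"ty":0,"tz":0,"ax":0,"ay":0,"az":0},
])

```text
time_s: 36.15
tcp_pos: [0.4739, -0.3372, 0.1716]
ee_rot: [[0.0, -0.0, -1.0], [-0.0, -1.0, 0.0], [-1.0, 0.0, -0.0]]
wrist_force: [-1.4, -0.4, -0.2]
gripper_width: 0.96
```

play_rows([
  {"fingers":-1,"tx":-0.03,"ty":0,"tz":0,"ax":0,"ay":0,"az":0},
  {"fingers":-1,"tx":-0.07,"ty":0,"tz":0,"ax":0,"ay":0,"az":0},
  {"fingers":-1,"tx":-0.1,"ty":0,"tz":0,"ax":0,"ay":0,"az":0},
  {"fingers":-1,"tx":-0.13,"ty":0,"tz":0,"ax":0,"ay":0,"az":0},
  {"fingers":-1,"tx":-0.14,"ty":0,"tz":0,"ax":0,"ay":0,"az":0},
])

```text
time_s: 36.57
tcp_pos: [0.4752, -0.3379, 0.2806]
ee_rot: [[0.006, 0.0, -1.0], [-0.004, -1.0, -0.0], [-1.0, 0.004, -0.006]]
wrist_force: [0.8, -0.2, 0.4]
gripper_width: 0.996
```

play_rows([
  {"fingers":-1,"tx":0,"ty":-0.05,"tz":0,"ax":0,"ay":0,"az":0},
  {"fingers":-1,"tx":0,"ty":-0.1,"tz":0,"ax":0,"ay":0,"az":0},
  {"fingers":-1,"tx":0,"ty":-0.15,"tz":0,"ax":0,"ay":0,"az":0},
  {"fingers":-1,"tx":0,"ty":-0.2,"tz":0,"ax":0,"ay":0,"az":0},
  {"fingers":-1,"tx":0,"ty":-0.25,"tz":0,"ax":0,"ay":0,"az":0},
])

```text
time_s: 36.98
tcp_pos: [0.4731, -0.148, 0.2756]
ee_rot: [[-0.001, -0.001, -1.0], [0.0, -1.0, 0.001], [-1.0, -0.0, 0.001]]
wrist_force: [1.9, -0.3, 0.5]
gripper_width: 1.002
```

play_rows([
  {"fingers":-1,"tx":0,"ty":-0.05,"tz":0,"ax":0,"ay":0,"az":0},
  {"fingers":-1,"tx":0,"ty":-0.1,"tz":0,"ax":0,"ay":0,"az":0},
  {"fingers":-1,"tx":0,"ty":-0.15,"tz":0,"ax":0,"ay":0,"az":0},
  {"fingers":-1,"tx":0,"ty":-0.2,"tz":0,"ax":0,"ay":0,"az":0},
  {"fingers":-1,"tx":0,"ty":-0.24,"tz":0,"ax":0,"ay":0,"az":0},
])

```text
time_s: 37.4
tcp_pos: [0.4732, 0.0327, 0.2759]
ee_rot: [[-0.001, 0.001, -1.0], [0.0, -1.0, -0.001], [-1.0, -0.0, 0.001]]
wrist_force: [-0.1, 0.3, -0.1]
gripper_width: 1.001
```

```bash
python3 - <<'E'
from h import *
state()
p=viewer.capture("side")
print("b",ev(p,"blue",.474,-.337,2)); chk(p,"blue",.474,-.337,2,"k")
p=viewer.capture("top");print(fitstack(p,"blue",(.474,-.337),2))
E
```

```text
t 37.4 p [473.2  32.7 275.9] F [-0.05  0.35 -0.06] w 87.1
b [(113.8, -2), (135.8, 0), (136.6, -4)]
(array([ 0.47507804, -0.33782504]), np.float64(0.055054501541297235))
```

play_rows([
  {"fingers":-1,"tx":0,"ty":-0.045,"tz":-0.005,"ax":0,"ay":0,"az":0},
  {"fingers":-1,"tx":0,"ty":-0.09,"tz":-0.0107,"ax":0,"ay":0,"az":0},
  {"fingers":-1,"tx":0,"ty":-0.14,"tz":-0.0107,"ax":0,"ay":0,"az":0},
  {"fingers":-1,"tx":0,"ty":-0.19,"tz":-0.0107,"ax":0,"ay":0,"az":0},
  {"fingers":-1,"tx":0,"ty":-0.235,"tz":-0.0107,"ax":0,"ay":0,"az":0},
])

```text
time_s: 37.92
tcp_pos: [0.4817, 0.2079, 0.2758]
ee_rot: [[-0.001, -0.001, -1.0], [-0.0, -1.0, 0.001], [-1.0, 0.0, 0.001]]
wrist_force: [1.3, -0.6, 0.9]
gripper_width: 1.0
```

play_rows([
  {"fingers":-1,"tx":0,"ty":-0.05,"tz":0,"ax":0,"ay":0,"az":0},
  {"fingers":-1,"tx":0,"ty":-0.1,"tz":0,"ax":0,"ay":0,"az":0},
  {"fingers":-1,"tx":0,"ty":-0.15,"tz":0,"ax":0,"ay":0,"az":0},
  {"fingers":-1,"tx":0,"ty":-0.19,"tz":0,"ax":0,"ay":0,"az":0},
  {"fingers":-1,"tx":0,"ty":-0.2101,"tz":0,"ax":0,"ay":0,"az":0},
])

```text
time_s: 38.33
tcp_pos: [0.4818, 0.3668, 0.2749]
ee_rot: [[-0.001, 0.002, -1.0], [-0.001, -1.0, -0.002], [-1.0, 0.001, 0.001]]
wrist_force: [0.4, 0.2, 0.3]
gripper_width: 0.999
```

play_rows([
  {"fingers":-1,"tx":0,"ty":0,"tz":0,"ax":0,"ay":0,"az":0},
  {"fingers":-1,"tx":0,"ty":0,"tz":0,"ax":0,"ay":0,"az":0},
  {"fingers":-1,"tx":0,"ty":0,"tz":0,"ax":0,"ay":0,"az":0},
  {"fingers":-1,"tx":0,"ty":0,"tz":0,"ax":0,"ay":0,"az":0},
])

```text
time_s: 38.67
tcp_pos: [0.4822, 0.3627, 0.2766]
ee_rot: [[-0.0, -0.002, -1.0], [-0.0, -1.0, 0.002], [-1.0, 0.0, 0.0]]
wrist_force: [0.4, 0.3, 0.0]
gripper_width: 1.0
```

play_rows([
  {"fingers":-1,"tx":0.035,"ty":0,"tz":0,"ax":0,"ay":0,"az":0},
  {"fingers":-1,"tx":0.08,"ty":0,"tz":0,"ax":0,"ay":0,"az":0},
  {"fingers":-1,"tx":0.12,"ty":0,"tz":0,"ax":0,"ay":0,"az":0},
  {"fingers":-1,"tx":0.15,"ty":0,"tz":0,"ax":0,"ay":0,"az":0},
  {"fingers":-1,"tx":0.17,"ty":0,"tz":0,"ax":0,"ay":0,"az":0},
])

```text
time_s: 39.08
tcp_pos: [0.4812, 0.3618, 0.1466]
ee_rot: [[-0.003, -0.002, -1.0], [-0.003, -1.0, 0.002], [-1.0, 0.003, 0.003]]
wrist_force: [0.4, -0.6, -0.2]
gripper_width: 1.002
```

play_rows([
  {"fingers":-1,"tx":0.03,"ty":0,"tz":0,"ax":0,"ay":0,"az":0},
  {"fingers":-1,"tx":0.055,"ty":0,"tz":0,"ax":0,"ay":0,"az":0},
  {"fingers":-1,"tx":0.07,"ty":0,"tz":0,"ax":0,"ay":0,"az":0},
  {"fingers":-1,"tx":0.0824,"ty":0,"tz":0,"ax":0,"ay":0,"az":0},
  {"fingers":-1,"tx":0.0824,"ty":0,"tz":0,"ax":0,"ay":0,"az":0},
])

```text
time_s: 39.5
tcp_pos: [0.4816, 0.3629, 0.0858]
ee_rot: [[-0.002, -0.001, -1.0], [-0.002, -1.0, 0.001], [-1.0, 0.002, 0.002]]
wrist_force: [-1.8, 0.4, -0.2]
gripper_width: 0.999
```

play_rows([
  {"fingers":-1,"tx":0,"ty":0,"tz":0,"ax":0,"ay":0,"az":0},
  {"fingers":-1,"tx":0,"ty":0,"tz":0,"ax":0,"ay":0,"az":0},
  {"fingers":-1,"tx":0,"ty":0,"tz":0,"ax":0,"ay":0,"az":0},
  {"fingers":-1,"tx":0,"ty":0,"tz":0,"ax":0,"ay":0,"az":0},
])

```text
time_s: 39.83
tcp_pos: [0.4824, 0.3648, 0.0883]
ee_rot: [[0.001, 0.0, -1.0], [0.002, -1.0, -0.0], [-1.0, -0.002, -0.001]]
wrist_force: [0.2, -0.6, -0.1]
gripper_width: 1.001
```

play_rows([
  {"fingers":1,"tx":0,"ty":0,"tz":0,"ax":0,"ay":0,"az":0},
  {"fingers":1,"tx":0,"ty":0,"tz":0,"ax":0,"ay":0,"az":0},
  {"fingers":1,"tx":0,"ty":0,"tz":0,"ax":0,"ay":0,"az":0},
  {"fingers":1,"tx":0,"ty":0,"tz":0,"ax":0,"ay":0,"az":0},
  {"fingers":1,"tx":0,"ty":0,"tz":0,"ax":0,"ay":0,"az":0},
])

```text
time_s: 40.25
tcp_pos: [0.4821, 0.3644, 0.0873]
ee_rot: [[0.0, -0.0, -1.0], [0.0, -1.0, 0.0], [-1.0, -0.0, -0.0]]
wrist_force: [0.1, -0.3, 0.1]
gripper_width: 0.704
```

play_rows([
  {"fingers":1,"tx":0,"ty":0,"tz":0,"ax":0,"ay":0,"az":0},
  {"fingers":1,"tx":0,"ty":0,"tz":0,"ax":0,"ay":0,"az":0},
  {"fingers":1,"tx":0,"ty":0,"tz":0,"ax":0,"ay":0,"az":0},
])

```text
time_s: 40.5
tcp_pos: [0.4821, 0.3644, 0.0872]
ee_rot: [[0.0, -0.0, -1.0], [0.0, -1.0, 0.0], [-1.0, -0.0, -0.0]]
wrist_force: [0.1, 0.4, 1.0]
gripper_width: 0.69
```

play_rows([
  {"fingers":1,"tx":-0.02,"ty":0,"tz":0,"ax":0,"ay":0,"az":0},
  {"fingers":1,"tx":-0.06,"ty":0,"tz":0,"ax":0,"ay":0,"az":0},
  {"fingers":1,"tx":-0.11,"ty":0,"tz":0,"ax":0,"ay":0,"az":0},
  {"fingers":1,"tx":-0.16,"ty":0,"tz":0,"ax":0,"ay":0,"az":0},
  {"fingers":1,"tx":-0.2,"ty":0,"tz":0,"ax":0,"ay":0,"az":0},
])

```text
time_s: 40.92
tcp_pos: [0.4822, 0.3642, 0.2399]
ee_rot: [[0.001, -0.0, -1.0], [0.001, -1.0, 0.0], [-1.0, -0.001, -0.001]]
wrist_force: [-0.4, 0.5, 0.6]
gripper_width: 0.693
```

play_rows([
  {"fingers":1,"tx":-0.03,"ty":0.02,"tz":0,"ax":0,"ay":0,"az":0},
  {"fingers":1,"tx":-0.055,"ty":0.055,"tz":0.005,"ax":0,"ay":0,"az":0},
  {"fingers":1,"tx":-0.075,"ty":0.095,"tz":0.0107,"ax":0,"ay":0,"az":0},
  {"fingers":1,"tx":-0.09,"ty":0.135,"tz":0.0107,"ax":0,"ay":0,"az":0},
  {"fingers":1,"tx":-0.094,"ty":0.18,"tz":0.0107,"ax":0,"ay":0,"az":0},
])

```text
time_s: 41.33
tcp_pos: [0.4741, 0.2286, 0.3097]
ee_rot: [[0.003, 0.001, -1.0], [0.002, -1.0, -0.001], [-1.0, -0.002, -0.003]]
wrist_force: [2.0, 0.3, -0.7]
gripper_width: 0.687
```

play_rows([
  {"fingers":1,"tx":0,"ty":0.05,"tz":0,"ax":0,"ay":0,"az":0},
  {"fingers":1,"tx":0,"ty":0.1,"tz":0,"ax":0,"ay":0,"az":0},
  {"fingers":1,"tx":0,"ty":0.15,"tz":0,"ax":0,"ay":0,"az":0},
  {"fingers":1,"tx":0,"ty":0.2,"tz":0,"ax":0,"ay":0,"az":0},
  {"fingers":1,"tx":0,"ty":0.25,"tz":0,"ax":0,"ay":0,"az":0},
])

```text
time_s: 41.75
tcp_pos: [0.4729, 0.0399, 0.3075]
ee_rot: [[-0.001, 0.0, -1.0], [-0.0, -1.0, -0.0], [-1.0, 0.0, 0.001]]
wrist_force: [0.1, 0.3, -1.2]
gripper_width: 0.692
```

play_rows([
  {"fingers":1,"tx":0,"ty":0.05,"tz":0,"ax":0,"ay":0,"az":0},
  {"fingers":1,"tx":0,"ty":0.1,"tz":0,"ax":0,"ay":0,"az":0},
  {"fingers":1,"tx":0,"ty":0.15,"tz":0,"ax":0,"ay":0,"az":0},
  {"fingers":1,"tx":0,"ty":0.2,"tz":0,"ax":0,"ay":0,"az":0},
  {"fingers":1,"tx":0,"ty":0.25,"tz":0,"ax":0,"ay":0,"az":0},
])

```text
time_s: 42.17
tcp_pos: [0.4729, -0.1475, 0.3075]
ee_rot: [[-0.001, -0.0, -1.0], [0.0, -1.0, 0.0], [-1.0, -0.0, 0.001]]
wrist_force: [1.8, 0.5, -0.5]
gripper_width: 0.694
```

play_rows([
  {"fingers":1,"tx":0,"ty":0.05,"tz":0,"ax":0,"ay":0,"az":0},
  {"fingers":1,"tx":0,"ty":0.1,"tz":0,"ax":0,"ay":0,"az":0},
  {"fingers":1,"tx":0,"ty":0.14,"tz":0,"ax":0,"ay":0,"az":0},
  {"fingers":1,"tx":0,"ty":0.175,"tz":0,"ax":0,"ay":0,"az":0},
  {"fingers":1,"tx":0,"ty":0.2,"tz":0,"ax":0,"ay":0,"az":0},
])

```text
time_s: 42.58
tcp_pos: [0.473, -0.2979, 0.3069]
ee_rot: [[-0.002, -0.002, -1.0], [0.001, -1.0, 0.002], [-1.0, -0.001, 0.002]]
wrist_force: [-0.0, 0.5, -1.4]
gripper_width: 0.694
```

play_rows([
  {"fingers":1,"tx":0,"ty":0.02,"tz":0,"ax":0,"ay":0,"az":0},
  {"fingers":1,"tx":0,"ty":0.04,"tz":0,"ax":0,"ay":0,"az":0},
  {"fingers":1,"tx":0,"ty":0.0551,"tz":0,"ax":0,"ay":0,"az":0},
  {"fingers":1,"tx":0,"ty":0.0551,"tz":0,"ax":0,"ay":0,"az":0},
  {"fingers":1,"tx":0,"ty":0.0551,"tz":0,"ax":0,"ay":0,"az":0},
])

```text
time_s: 43.0
tcp_pos: [0.4735, -0.3372, 0.3071]
ee_rot: [[-0.001, -0.001, -1.0], [0.001, -1.0, 0.001], [-1.0, -0.001, 0.001]]
wrist_force: [-0.1, 1.2, -0.9]
gripper_width: 0.693
```

play_rows([
  {"fingers":1,"tx":0,"ty":0,"tz":0,"ax":0,"ay":0,"az":0},
  {"fingers":1,"tx":0,"ty":0,"tz":0,"ax":0,"ay":0,"az":0},
  {"fingers":1,"tx":0,"ty":0,"tz":0,"ax":0,"ay":0,"az":0},
  {"fingers":1,"tx":0,"ty":0,"tz":0,"ax":0,"ay":0,"az":0},
])

```text
time_s: 43.33
tcp_pos: [0.474, -0.3365, 0.308]
ee_rot: [[0.0, 0.001, -1.0], [-0.0, -1.0, -0.001], [-1.0, 0.0, -0.0]]
wrist_force: [0.2, -0.1, -0.4]
gripper_width: 0.693
```

play_rows([
  {"fingers":1,"tx":0.02,"ty":0,"tz":0,"ax":0,"ay":0,"az":0},
  {"fingers":1,"tx":0.045,"ty":0,"tz":0,"ax":0,"ay":0,"az":0},
  {"fingers":1,"tx":0.07,"ty":0,"tz":0,"ax":0,"ay":0,"az":0},
  {"fingers":1,"tx":0.09,"ty":0,"tz":0,"ax":0,"ay":0,"az":0},
  {"fingers":1,"tx":0.1,"ty":0,"tz":0,"ax":0,"ay":0,"az":0},
])

```text
time_s: 43.75
tcp_pos: [0.473, -0.3363, 0.2307]
ee_rot: [[-0.003, 0.0, -1.0], [0.002, -1.0, -0.0], [-1.0, -0.002, 0.003]]
wrist_force: [0.4, -0.3, -1.6]
gripper_width: 0.693
```

play_rows([
  {"fingers":1,"tx":0.006,"ty":0,"tz":0,"ax":0,"ay":0,"az":0},
  {"fingers":1,"tx":0.011,"ty":0,"tz":0,"ax":0,"ay":0,"az":0},
  {"fingers":1,"tx":0.015,"ty":0,"tz":0,"ax":0,"ay":0,"az":0},
  {"fingers":1,"tx":0.018,"ty":0,"tz":0,"ax":0,"ay":0,"az":0},
  {"fingers":1,"tx":0.02,"ty":0,"tz":0,"ax":0,"ay":0,"az":0},
])

```text
time_s: 44.17
tcp_pos: [0.4741, -0.3372, 0.2181]
ee_rot: [[0.001, -0.0, -1.0], [-0.0, -1.0, 0.0], [-1.0, 0.0, -0.001]]
wrist_force: [-0.0, -0.3, -0.4]
gripper_width: 0.691
```

play_rows([
  {"fingers":1,"tx":0.001,"ty":0,"tz":0,"ax":0,"ay":0,"az":0},
  {"fingers":1,"tx":0.002,"ty":0,"tz":0,"ax":0,"ay":0,"az":0},
  {"fingers":1,"tx":0.0035,"ty":0,"tz":0,"ax":0,"ay":0,"az":0},
  {"fingers":1,"tx":0.0045,"ty":0,"tz":0,"ax":0,"ay":0,"az":0},
  {"fingers":1,"tx":0.0045,"ty":0,"tz":0,"ax":0,"ay":0,"az":0},
])

```text
time_s: 44.58
tcp_pos: [0.4738, -0.3371, 0.2142]
ee_rot: [[-0.0, -0.0, -1.0], [0.0, -1.0, 0.0], [-1.0, -0.0, 0.0]]
wrist_force: [0.1, -1.1, -1.3]
gripper_width: 0.688
```

play_rows([
  {"fingers":1,"tx":0.001,"ty":0,"tz":0,"ax":0,"ay":0,"az":0},
  {"fingers":1,"tx":0.001,"ty":0,"tz":0,"ax":0,"ay":0,"az":0},
  {"fingers":1,"tx":0.001,"ty":0,"tz":0,"ax":0,"ay":0,"az":0},
])

```text
time_s: 44.83
tcp_pos: [0.4738, -0.3371, 0.2135]
ee_rot: [[-0.0, -0.0, -1.0], [0.0, -1.0, 0.0], [-1.0, -0.0, 0.0]]
wrist_force: [-0.2, -0.3, -1.2]
gripper_width: 0.694
```

play_rows([
  {"fingers":1,"tx":0.001,"ty":0,"tz":0,"ax":0,"ay":0,"az":0},
  {"fingers":1,"tx":0.0015,"ty":0,"tz":0,"ax":0,"ay":0,"az":0},
  {"fingers":1,"tx":0.0015,"ty":0,"tz":0,"ax":0,"ay":0,"az":0},
])

```text
time_s: 45.08
tcp_pos: [0.4738, -0.337, 0.2123]
ee_rot: [[-0.0, -0.0, -1.0], [0.0, -1.0, 0.0], [-1.0, -0.0, 0.0]]
wrist_force: [-0.9, 0.1, -1.5]
gripper_width: 0.691
```

play_rows([
  {"fingers":-1,"tx":0,"ty":0,"tz":0,"ax":0,"ay":0,"az":0},
  {"fingers":-1,"tx":0,"ty":0,"tz":0,"ax":0,"ay":0,"az":0},
  {"fingers":-1,"tx":0,"ty":0,"tz":0,"ax":0,"ay":0,"az":0},
  {"fingers":-1,"tx":0,"ty":0,"tz":0,"ax":0,"ay":0,"az":0},
  {"fingers":-1,"tx":0,"ty":0,"tz":0,"ax":0,"ay":0,"az":0},
])

```text
time_s: 45.5
tcp_pos: [0.474, -0.3371, 0.2126]
ee_rot: [[0.0, -0.0, -1.0], [-0.0, -1.0, 0.0], [-1.0, 0.0, -0.0]]
wrist_force: [-0.7, 0.4, 0.4]
gripper_width: 0.959
```

play_rows([
  {"fingers":-1,"tx":-0.025,"ty":0,"tz":0,"ax":0,"ay":0,"az":0},
  {"fingers":-1,"tx":-0.06,"ty":0,"tz":0,"ax":0,"ay":0,"az":0},
  {"fingers":-1,"tx":-0.09,"ty":0,"tz":0,"ax":0,"ay":0,"az":0},
  {"fingers":-1,"tx":-0.11,"ty":0,"tz":0,"ax":0,"ay":0,"az":0},
  {"fingers":-1,"tx":-0.12,"ty":0,"tz":0,"ax":0,"ay":0,"az":0},
])

```text
time_s: 45.92
tcp_pos: [0.4746, -0.3375, 0.3054]
ee_rot: [[0.004, 0.0, -1.0], [-0.002, -1.0, -0.0], [-1.0, 0.002, -0.004]]
wrist_force: [-0.3, -0.9, 1.0]
gripper_width: 0.999
```

play_rows([
  {"fingers":-1,"tx":0,"ty":-0.05,"tz":0,"ax":0,"ay":0,"az":0},
  {"fingers":-1,"tx":0,"ty":-0.1,"tz":0,"ax":0,"ay":0,"az":0},
  {"fingers":-1,"tx":0,"ty":-0.15,"tz":0,"ax":0,"ay":0,"az":0},
  {"fingers":-1,"tx":0,"ty":-0.2,"tz":0,"ax":0,"ay":0,"az":0},
  {"fingers":-1,"tx":0,"ty":-0.25,"tz":0,"ax":0,"ay":0,"az":0},
])

```text
time_s: 46.33
tcp_pos: [0.4732, -0.148, 0.3018]
ee_rot: [[-0.001, -0.001, -1.0], [0.0, -1.0, 0.001], [-1.0, -0.0, 0.001]]
wrist_force: [0.6, -0.2, 0.2]
gripper_width: 0.999
```

play_rows([
  {"fingers":-1,"tx":0,"ty":-0.05,"tz":0,"ax":0,"ay":0,"az":0},
  {"fingers":-1,"tx":0,"ty":-0.1,"tz":0,"ax":0,"ay":0,"az":0},
  {"fingers":-1,"tx":0,"ty":-0.15,"tz":0,"ax":0,"ay":0,"az":0},
  {"fingers":-1,"tx":0,"ty":-0.2,"tz":0,"ax":0,"ay":0,"az":0},
  {"fingers":-1,"tx":0,"ty":-0.25,"tz":0,"ax":0,"ay":0,"az":0},
])

```text
time_s: 46.75
tcp_pos: [0.4731, 0.0397, 0.3021]
ee_rot: [[-0.001, -0.0, -1.0], [0.0, -1.0, 0.0], [-1.0, -0.0, 0.001]]
wrist_force: [1.3, 0.5, -0.5]
gripper_width: 1.001
```

play_rows([
  {"fingers":-1,"tx":0,"ty":-0.05,"tz":0,"ax":0,"ay":0,"az":0},
  {"fingers":-1,"tx":0,"ty":-0.1,"tz":0,"ax":0,"ay":0,"az":0},
  {"fingers":-1,"tx":0,"ty":-0.15,"tz":0,"ax":0,"ay":0,"az":0},
  {"fingers":-1,"tx":0,"ty":-0.2,"tz":0,"ax":0,"ay":0,"az":0},
  {"fingers":-1,"tx":0,"ty":-0.25,"tz":0,"ax":0,"ay":0,"az":0},
])

```text
time_s: 47.17
tcp_pos: [0.4732, 0.2272, 0.302]
ee_rot: [[-0.001, 0.0, -1.0], [-0.0, -1.0, -0.0], [-1.0, 0.0, 0.001]]
wrist_force: [1.1, -0.3, 0.5]
gripper_width: 1.002
```

```bash
python3 - <<'E'
from h import *
state()
p=viewer.capture("side")
print("b",ev(p,"blue",.474,-.337,3))
def lids(p):
  for n in ("blue_lid","yellow_lid"):
   for d in spotter.silhouettes(n,p):
    g=d["region"].astype(np.uint8)*255
    v,f=fit(p,g,lid,0,unproj(p,d["uv"],.025)[:2])
    if f<.3: print(n,round(d["score"],2),np.round(d["uv"]),np.round(v,4),round(f,3))
lids(p);cv2.imwrite("pics/m_side.png",p["image"][:,:,::-1])
p=viewer.capture("top");print(fitstack(p,"blue",(.474,-.337),3),fitstack(p,"yellow",(.4695,-.1628),2))
lids(p);S=4
big=cv2.resize(p["image"][:,:,::-1],None,fx=S,fy=S,interpolation=cv2.INTER_CUBIC)
for x,y in((.612,.0024),(.4834,.0005)):
    for P in lid(x,y,0):
        cv2.polylines(big,[np.round((proj(p,P[48:])+.5)*S).astype(np.int32)],True,(0,0,255),1)
a=big[160*S:240*S,220*S:400*S]
b=cv2.resize(cv2.imread("pics/m_side.png")[100:300,140:380],None,fx=1.5,fy=1.25)
cv2.imwrite("pics/m.png",np.vstack([a,np.pad(b,((0,0),(0,a.shape[1]-b.shape[1]),(0,0)))]))
E
```

```text
t 47.17 p [473.2 227.2 302. ] F [ 1.08 -0.3   0.49] w 87.2
b [(137.4, -2), (153.3, -4), (169.7, 0)]
blue_lid 0.83 [284. 200.] [0.6132 0.003 ] 0.062
(array([ 0.47580607, -0.33715956]), np.float64(0.058174405192993744)) (array([ 0.47105353, -0.1640078 ]), np.float64(0.043860495017679205))
blue_lid 0.89 [258. 181.] [0.6129 0.003 ] 0.132
yellow_lid 0.79 [247. 207.] [0.5285 0.0355] 0.041
```

View pics/m.png

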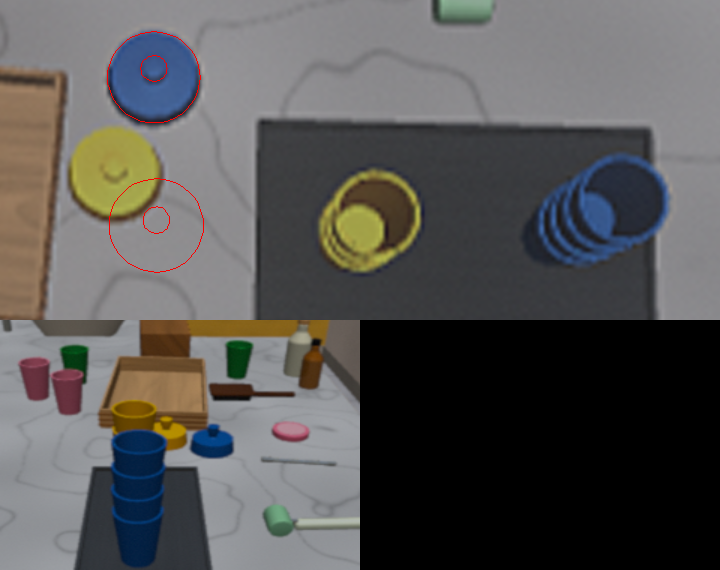

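play_rows([
  {"fingers":-1,"tx":0.0,"ty":0.04,"tz":-0.01,"ax":0,"ay":0,"az":0},
  {"fingers":-1,"tx":0.0,"ty":0.09,"tz":-0.022,"ax":0,"ay":0,"az":0},
  {"fingers":-1,"tx":0.0,"ty":0.14,"tz":-0.036,"ax":0,"ay":0,"az":0},
  {"fingers":-1,"tx":0.0,"ty":0.19,"tz":-0.05,"ax":0,"ay":0,"az":0},
  {"fingers":-1,"tx":0.0,"ty":0.23,"tz":-0.065,"ax":0,"ay":0,"az":0},
])

```text
time_s: 47.88
tcp_pos: [0.5221, 0.0492, 0.303]
ee_rot: [[0.0, -0.003, -1.0], [0.0, -1.0, 0.003], [-1.0, -0.0, -0.0]]
wrist_force: [1.3, 0.1, 0.2]
gripper_width: 0.997
```

play_rows([
  {"fingers":-1,"tx":0.02,"ty":0.0233,"tz":-0.0077,"ax":0,"ay":0,"az":0},
  {"fingers":-1,"tx":0.06,"ty":0.0233,"tz":-0.0077,"ax":0,"ay":0,"az":0},
  {"fingers":-1,"tx":0.11,"ty":0.0233,"tz":-0.0077,"ax":0,"ay":0,"az":0},
  {"fingers":-1,"tx":0.15,"ty":0.0233,"tz":-0.0077,"ax":0,"ay":0,"az":0},
  {"fingers":-1,"tx":0.18,"ty":0.0233,"tz":-0.0077,"ax":0,"ay":0,"az":0},
])

```text
time_s: 48.3
tcp_pos: [0.5266, 0.0332, 0.165]
ee_rot: [[-0.003, -0.004, -1.0], [-0.001, -1.0, 0.004], [-1.0, 0.001, 0.003]]
wrist_force: [1.2, 0.4, -0.3]
gripper_width: 0.998
```

play_rows([
  {"fingers":-1,"tx":0.02,"ty":0,"tz":0,"ax":0,"ay":0,"az":0},
  {"fingers":-1,"tx":0.05,"ty":0,"tz":0,"ax":0,"ay":0,"az":0},
  {"fingers":-1,"tx":0.08,"ty":0,"tz":0,"ax":0,"ay":0,"az":0},
  {"fingers":-1,"tx":0.1,"ty":0,"tz":0,"ax":0,"ay":0,"az":0},
  {"fingers":-1,"tx":0.11,"ty":0,"tz":0,"ax":0,"ay":0,"az":0},
])

```text
time_s: 48.72
tcp_pos: [0.5268, 0.0336, 0.0831]
ee_rot: [[-0.004, -0.003, -1.0], [-0.001, -1.0, 0.003], [-1.0, 0.001, 0.004]]
wrist_force: [-0.4, -0.1, 0.5]
gripper_width: 0.998
```

play_rows([
  {"fingers":-1,"tx":0,"ty":0,"tz":0,"ax":0,"ay":0,"az":0},
  {"fingers":-1,"tx":0,"ty":0,"tz":0,"ax":0,"ay":0,"az":0},
  {"fingers":-1,"tx":0,"ty":0,"tz":0,"ax":0,"ay":0,"az":0},
  {"fingers":-1,"tx":0,"ty":0,"tz":0,"ax":0,"ay":0,"az":0},
])

```text
time_s: 49.05
tcp_pos: [0.5293, 0.0355, 0.0863]
ee_rot: [[0.003, -0.0, -1.0], [0.001, -1.0, 0.0], [-1.0, -0.001, -0.003]]
wrist_force: [-1.0, 0.3, 0.4]
gripper_width: 1.002
```

```bash
python3 - <<'E'
from h import *
state()
p=viewer.capture("side");S=6;big=cv2.resize(p["image"][:,:,::-1],None,fx=S,fy=S,interpolation=cv2.INTER_CUBIC)
for P in lid(.5285,.0355,0): cv2.polylines(big,[np.round((proj(p,P[48:])+.5)*S).astype(np.int32)],True,(0,0,255),1)
u,v=proj(p,np.array([[.5285,.0355,.07]]))[0].astype(int)
cv2.imwrite("pics/n.png",big[(v-40)*S:(v+30)*S,(u-45)*S:(u+45)*S])
E
```

```text
t 49.05 p [529.3  35.5  86.3] F [-0.98  0.31  0.43] w 87.2
```

View pics/n.png

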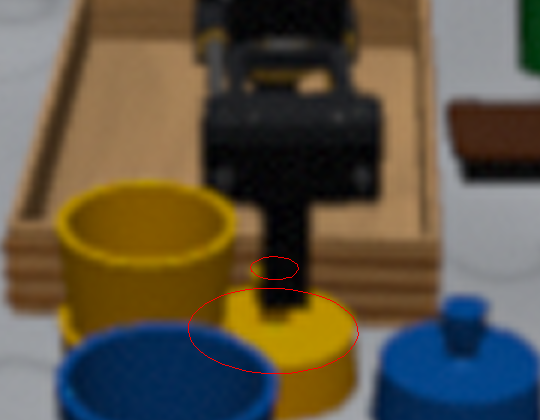

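play_rows([
  {"fingers":-1,"tx":0.012,"ty":0,"tz":0,"ax":0,"ay":0,"az":0},
  {"fingers":-1,"tx":0.025,"ty":0,"tz":0,"ax":0,"ay":0,"az":0},
  {"fingers":-1,"tx":0.036,"ty":0,"tz":0,"ax":0,"ay":0,"az":0},
  {"fingers":-1,"tx":0.043,"ty":0,"tz":0,"ax":0,"ay":0,"az":0},
  {"fingers":-1,"tx":0.0465,"ty":0,"tz":0,"ax":0,"ay":0,"az":0},
])

```text
time_s: 49.52
tcp_pos: [0.5276, 0.0353, 0.0485]
ee_rot: [[-0.003, -0.0, -1.0], [-0.001, -1.0, 0.0], [-1.0, 0.001, 0.003]]
wrist_force: [-0.2, -0.9, 0.3]
gripper_width: 0.999
```

play_rows([
  {"fingers":-1,"tx":0,"ty":0,"tz":0,"ax":0,"ay":0,"az":0},
  {"fingers":-1,"tx":0,"ty":0,"tz":0,"ax":0,"ay":0,"az":0},
  {"fingers":-1,"tx":0,"ty":0,"tz":0,"ax":0,"ay":0,"az":0},
  {"fingers":-1,"tx":0,"ty":0,"tz":0,"ax":0,"ay":0,"az":0},
])

```text
time_s: 49.85
tcp_pos: [0.5282, 0.0353, 0.0501]
ee_rot: [[-0.0, -0.0, -1.0], [-0.0, -1.0, 0.0], [-1.0, 0.0, 0.0]]
wrist_force: [-0.0, -1.4, -0.4]
gripper_width: 1.001
```

play_rows([
  {"fingers":1,"tx":0,"ty":0,"tz":0,"ax":0,"ay":0,"az":0},
  {"fingers":1,"tx":0,"ty":0,"tz":0,"ax":0,"ay":0,"az":0},
  {"fingers":1,"tx":0,"ty":0,"tz":0,"ax":0,"ay":0,"az":0},
  {"fingers":1,"tx":0,"ty":0,"tz":0,"ax":0,"ay":0,"az":0},
  {"fingers":1,"tx":0,"ty":0,"tz":0,"ax":0,"ay":0,"az":0},
])

```text
time_s: 50.27
tcp_pos: [0.5286, 0.0356, 0.0503]
ee_rot: [[0.001, -0.0, -1.0], [0.0, -1.0, 0.0], [-1.0, -0.0, -0.001]]
wrist_force: [0.3, -0.0, 0.3]
gripper_width: 0.706
```

play_rows([
  {"fingers":1,"tx":0,"ty":0,"tz":0,"ax":0,"ay":0,"az":0},
  {"fingers":1,"tx":0,"ty":0,"tz":0,"ax":0,"ay":0,"az":0},
  {"fingers":1,"tx":0,"ty":0,"tz":0,"ax":0,"ay":0,"az":0},
  {"fingers":1,"tx":0,"ty":0,"tz":0,"ax":0,"ay":0,"az":0},
  {"fingers":1,"tx":0,"ty":0,"tz":0,"ax":0,"ay":0,"az":0},
])

```text
time_s: 50.68
tcp_pos: [0.5284, 0.0354, 0.0501]
ee_rot: [[-0.0, -0.0, -1.0], [-0.0, -1.0, 0.0], [-1.0, 0.0, 0.0]]
wrist_force: [-0.1, 0.1, -1.1]
gripper_width: 0.326
```

play_rows([
  {"fingers":1,"tx":0,"ty":0,"tz":0,"ax":0,"ay":0,"az":0},
  {"fingers":1,"tx":0,"ty":0,"tz":0,"ax":0,"ay":0,"az":0},
  {"fingers":1,"tx":0,"ty":0,"tz":0,"ax":0,"ay":0,"az":0},
  {"fingers":1,"tx":0,"ty":0,"tz":0,"ax":0,"ay":0,"az":0},
  {"fingers":1,"tx":0,"ty":0,"tz":0,"ax":0,"ay":0,"az":0},
])

```text
time_s: 51.1
tcp_pos: [0.5285, 0.0355, 0.0501]
ee_rot: [[0.0, -0.0, -1.0], [0.0, -1.0, 0.0], [-1.0, -0.0, -0.0]]
wrist_force: [-0.7, 0.8, 0.8]
gripper_width: 0.242
```

play_rows([
  {"fingers":1,"tx":-0.015,"ty":0,"tz":0,"ax":0,"ay":0,"az":0},
  {"fingers":1,"tx":-0.05,"ty":0,"tz":0,"ax":0,"ay":0,"az":0},
  {"fingers":1,"tx":-0.1,"ty":0,"tz":0,"ax":0,"ay":0,"az":0},
  {"fingers":1,"tx":-0.15,"ty":0,"tz":0,"ax":0,"ay":0,"az":0},
  {"fingers":1,"tx":-0.19,"ty":0,"tz":0,"ax":0,"ay":0,"az":0},
])

```text
time_s: 51.52
tcp_pos: [0.5288, 0.0354, 0.1952]
ee_rot: [[0.002, 0.0, -1.0], [0.0, -1.0, -0.0], [-1.0, -0.0, -0.002]]
wrist_force: [0.9, 0.1, -0.7]
gripper_width: 0.245
```

play_rows([
  {"fingers":1,"tx":-0.035,"ty":0,"tz":0,"ax":0,"ay":0,"az":0},
  {"fingers":1,"tx":-0.07,"ty":0,"tz":0,"ax":0,"ay":0,"az":0},
  {"fingers":1,"tx":-0.095,"ty":0,"tz":0,"ax":0,"ay":0,"az":0},
  {"fingers":1,"tx":-0.1033,"ty":0.01,"tz":0,"ax":0,"ay":0,"az":0},
  {"fingers":1,"tx":-0.1033,"ty":0.03,"tz":0.01,"ax":0,"ay":0,"az":0},
])

```text
time_s: 51.93
tcp_pos: [0.5222, 0.0133, 0.2712]
ee_rot: [[0.004, 0.002, -1.0], [0.001, -1.0, -0.002], [-1.0, -0.001, -0.004]]
wrist_force: [0.2, -0.5, -1.3]
gripper_width: 0.243
```

play_rows([
  {"fingers":1,"tx":0,"ty":0.045,"tz":0.013,"ax":0,"ay":0,"az":0},
  {"fingers":1,"tx":0,"ty":0.09,"tz":0.026,"ax":0,"ay":0,"az":0},
  {"fingers":1,"tx":0,"ty":0.135,"tz":0.04,"ax":0,"ay":0,"az":0},
  {"fingers":1,"tx":0,"ty":0.175,"tz":0.053,"ax":0,"ay":0,"az":0},
  {"fingers":1,"tx":0,"ty":0.21,"tz":0.063,"ax":0,"ay":0,"az":0},
])

```text
time_s: 52.35
tcp_pos: [0.4705, -0.1469, 0.2678]
ee_rot: [[-0.005, -0.002, -1.0], [0.001, -1.0, 0.002], [-1.0, -0.001, 0.005]]
wrist_force: [0.8, 0.3, -0.1]
gripper_width: 0.243
```

play_rows([
  {"fingers":1,"tx":0,"ty":0.015,"tz":0.003,"ax":0,"ay":0,"az":0},
  {"fingers":1,"tx":0,"ty":0.0247,"tz":0.005,"ax":0,"ay":0,"az":0},
  {"fingers":1,"tx":0,"ty":0.0247,"tz":0.005,"ax":0,"ay":0,"az":0},
  {"fingers":1,"tx":0,"ty":0.0247,"tz":0.005,"ax":0,"ay":0,"az":0},
  {"fingers":1,"tx":0,"ty":0.0247,"tz":0.005,"ax":0,"ay":0,"az":0},
])

```text
time_s: 52.77
tcp_pos: [0.47, -0.1624, 0.2696]
ee_rot: [[-0.001, 0.001, -1.0], [0.0, -1.0, -0.001], [-1.0, -0.0, 0.001]]
wrist_force: [0.5, 0.7, -0.2]
gripper_width: 0.243
```

play_rows([
  {"fingers":1,"tx":0,"ty":0,"tz":0,"ax":0,"ay":0,"az":0},
  {"fingers":1,"tx":0,"ty":0,"tz":0,"ax":0,"ay":0,"az":0},
  {"fingers":1,"tx":0,"ty":0,"tz":0,"ax":0,"ay":0,"az":0},
  {"fingers":1,"tx":0,"ty":0,"tz":0,"ax":0,"ay":0,"az":0},
])

```text
time_s: 53.1
tcp_pos: [0.4701, -0.1626, 0.2701]
ee_rot: [[0.0, 0.001, -1.0], [0.0, -1.0, -0.001], [-1.0, -0.0, -0.0]]
wrist_force: [0.4, -0.6, 0.5]
gripper_width: 0.246
```

```bash
python3 - <<'E'
from h import *
s=state();x,y,z=s["tcp_pos"]
ims=[]
for n in("side","top"):
    p=viewer.capture(n);S=5;big=cv2.resize(p["image"][:,:,::-1],None,fx=S,fy=S,interpolation=cv2.INTER_CUBIC)
    for P in (circ(x,y,z-.050,.083),circ(x,y,z-.023,.08),circ(.470,-.163,.188,.066)): cv2.polylines(big,[np.round((proj(p,P)+.5)*S).astype(np.int32)],True,(0,0,255),1)
    u,v=proj(p,np.array([[x,y,.2]]))[0].astype(int)
    ims.append(big[(v-50)*S:(v+50)*S,(u-38)*S:(u+38)*S])
cv2.imwrite("pics/q.png",np.hstack(ims))
E
```

```text
t 53.1 p [ 470.1 -162.6  270.1] F [ 0.37 -0.63  0.5 ] w 21.4
```

View pics/q.png

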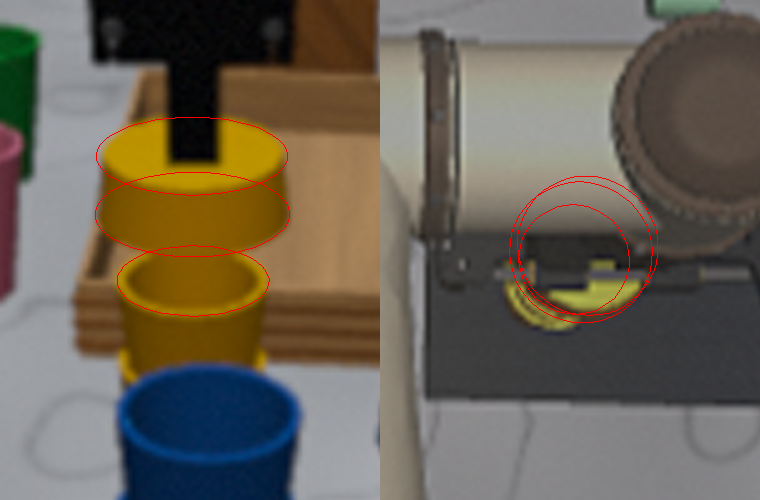

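play_rows([
  {"fingers":1,"tx":0.015,"ty":0,"tz":0,"ax":0,"ay":0,"az":0},
  {"fingers":1,"tx":0.03,"ty":0,"tz":0,"ax":0,"ay":0,"az":0},
  {"fingers":1,"tx":0.043,"ty":0,"tz":0,"ax":0,"ay":0,"az":0},
  {"fingers":1,"tx":0.054,"ty":0,"tz":0,"ax":0,"ay":0,"az":0},
  {"fingers":1,"tx":0.062,"ty":0,"tz":0,"ax":0,"ay":0,"az":0},
])

```text
time_s: 53.62
tcp_pos: [0.4696, -0.163, 0.2225]
ee_rot: [[-0.001, -0.0, -1.0], [0.0, -1.0, 0.0], [-1.0, -0.0, 0.001]]
wrist_force: [-0.4, -0.2, -1.2]
gripper_width: 0.244
```

play_rows([
  {"fingers":1,"tx":0.004,"ty":0,"tz":0,"ax":0,"ay":0,"az":0},
  {"fingers":1,"tx":0.007,"ty":0,"tz":0,"ax":0,"ay":0,"az":0},
  {"fingers":1,"tx":0.009,"ty":0,"tz":0,"ax":0,"ay":0,"az":0},
  {"fingers":1,"tx":0.011,"ty":0,"tz":0,"ax":0,"ay":0,"az":0},
  {"fingers":1,"tx":0.011,"ty":0,"tz":0,"ax":0,"ay":0,"az":0},
])

```text
time_s: 54.03
tcp_pos: [0.47, -0.163, 0.2153]
ee_rot: [[0.0, -0.0, -1.0], [-0.0, -1.0, 0.0], [-1.0, 0.0, -0.0]]
wrist_force: [-0.2, -0.5, -1.3]
gripper_width: 0.243
```

play_rows([
  {"fingers":1,"tx":0.001,"ty":0,"tz":0,"ax":0,"ay":0,"az":0},
  {"fingers":1,"tx":0.0015,"ty":0,"tz":0,"ax":0,"ay":0,"az":0},
  {"fingers":1,"tx":0.0015,"ty":0,"tz":0,"ax":0,"ay":0,"az":0},
])

```text
time_s: 54.28
tcp_pos: [0.4699, -0.1631, 0.2143]
ee_rot: [[0.0, -0.0, -1.0], [-0.0, -1.0, 0.0], [-1.0, 0.0, -0.0]]
wrist_force: [-0.7, -0.1, -1.0]
gripper_width: 0.245
```

play_rows([
  {"fingers":1,"tx":0.001,"ty":0,"tz":0,"ax":0,"ay":0,"az":0},
  {"fingers":1,"tx":0.001,"ty":0,"tz":0,"ax":0,"ay":0,"az":0},
  {"fingers":1,"tx":0.001,"ty":0,"tz":0,"ax":0,"ay":0,"az":0},
])

```text
time_s: 54.53
tcp_pos: [0.47, -0.163, 0.2136]
ee_rot: [[0.0, -0.0, -1.0], [-0.0, -1.0, 0.0], [-1.0, 0.0, -0.0]]
wrist_force: [-0.2, -0.9, -0.2]
gripper_width: 0.242
```

play_rows([
  {"fingers":-1,"tx":0,"ty":0,"tz":0,"ax":0,"ay":0,"az":0},
  {"fingers":-1,"tx":0,"ty":0,"tz":0,"ax":0,"ay":0,"az":0},
  {"fingers":-1,"tx":0,"ty":0,"tz":0,"ax":0,"ay":0,"az":0},
  {"fingers":-1,"tx":0,"ty":0,"tz":0,"ax":0,"ay":0,"az":0},
  {"fingers":-1,"tx":0,"ty":0,"tz":0,"ax":0,"ay":0,"az":0},
])

```text
time_s: 54.95
tcp_pos: [0.4699, -0.1631, 0.2134]
ee_rot: [[-0.0, -0.0, -1.0], [-0.0, -1.0, 0.0], [-1.0, 0.0, 0.0]]
wrist_force: [-0.6, -0.1, 0.3]
gripper_width: 0.534
```

play_rows([
  {"fingers":-1,"tx":0,"ty":0,"tz":0,"ax":0,"ay":0,"az":0},
  {"fingers":-1,"tx":0,"ty":0,"tz":0,"ax":0,"ay":0,"az":0},
  {"fingers":-1,"tx":0,"ty":0,"tz":0,"ax":0,"ay":0,"az":0},
  {"fingers":-1,"tx":0,"ty":0,"tz":0,"ax":0,"ay":0,"az":0},
  {"fingers":-1,"tx":0,"ty":0,"tz":0,"ax":0,"ay":0,"az":0},
])

```text
time_s: 55.37
tcp_pos: [0.4699, -0.1631, 0.2134]
ee_rot: [[-0.0, -0.0, -1.0], [-0.0, -1.0, 0.0], [-1.0, 0.0, 0.0]]
wrist_force: [0.7, -0.8, -0.1]
gripper_width: 0.919
```

play_rows([
  {"fingers":-1,"tx":-0.02,"ty":0,"tz":0,"ax":0,"ay":0,"az":0},
  {"fingers":-1,"tx":-0.05,"ty":0,"tz":0,"ax":0,"ay":0,"az":0},
  {"fingers":-1,"tx":-0.09,"ty":0,"tz":0,"ax":0,"ay":0,"az":0},
  {"fingers":-1,"tx":-0.12,"ty":0,"tz":0,"ax":0,"ay":0,"az":0},
  {"fingers":-1,"tx":-0.13,"ty":0,"tz":0,"ax":0,"ay":0,"az":0},
])

```text
time_s: 55.78
tcp_pos: [0.4714, -0.1635, 0.315]
ee_rot: [[0.007, 0.0, -1.0], [-0.002, -1.0, -0.0], [-1.0, 0.002, -0.007]]
wrist_force: [-0.2, -0.4, 0.3]
gripper_width: 0.996
```

play_rows([
  {"fingers":-1,"tx":0,"ty":-0.05,"tz":0,"ax":0,"ay":0,"az":0},
  {"fingers":-1,"tx":0,"ty":-0.1,"tz":0,"ax":0,"ay":0,"az":0},
  {"fingers":-1,"tx":0,"ty":-0.15,"tz":0,"ax":0,"ay":0,"az":0},
  {"fingers":-1,"tx":0,"ty":-0.2,"tz":0,"ax":0,"ay":0,"az":0},
  {"fingers":-1,"tx":0,"ty":-0.25,"tz":0,"ax":0,"ay":0,"az":0},
])

```text
time_s: 56.2
tcp_pos: [0.4692, 0.0259, 0.3104]
ee_rot: [[-0.001, -0.001, -1.0], [0.0, -1.0, 0.001], [-1.0, -0.0, 0.001]]
wrist_force: [0.6, -0.8, 1.0]
gripper_width: 1.0
```

play_rows([
  {"fingers":-1,"tx":0,"ty":-0.05,"tz":0,"ax":0,"ay":0,"az":0},
  {"fingers":-1,"tx":0,"ty":-0.1,"tz":0,"ax":0,"ay":0,"az":0},
  {"fingers":-1,"tx":0,"ty":-0.15,"tz":0,"ax":0,"ay":0,"az":0},
  {"fingers":-1,"tx":0,"ty":-0.2,"tz":0,"ax":0,"ay":0,"az":0},
  {"fingers":-1,"tx":0,"ty":-0.25,"tz":0,"ax":0,"ay":0,"az":0},
])

```text
time_s: 56.62
tcp_pos: [0.4692, 0.2137, 0.3104]
ee_rot: [[-0.001, 0.0, -1.0], [-0.0, -1.0, -0.0], [-1.0, 0.0, 0.001]]
wrist_force: [0.6, -0.6, -0.6]
gripper_width: 1.007
```

```bash
python3 - <<'E'
from h import *
state();ims=[]
for n in("side","top"):
    p=viewer.capture(n)
    for d in spotter.silhouettes("blue_lid",p):
        g=d["region"].astype(np.uint8)*255;v,f=fit(p,g,lid,0,unproj(p,d["uv"],.025)[:2])
        if f<.3: print(n,round(d["score"],2),np.round(d["uv"]),np.round(v,4),round(f,3))
    S=5;big=cv2.resize(p["image"][:,:,::-1],None,fx=S,fy=S,interpolation=cv2.INTER_CUBIC)
    for P in [*lid(.470,-.163,.163)]+[circ(.470,-.163,.106,.066)]: cv2.polylines(big,[np.round((proj(p,P[-48:])+.5)*S).astype(np.int32)],True,(0,0,255),1)
    u,v=proj(p,np.array([[.47,-.163,.17]]))[0].astype(int)
    ims.append(big[(v-35)*S:(v+65)*S,(u-35)*S:(u+45)*S])
cv2.imwrite("pics/s.png",np.hstack(ims))
E
```

```text
t 56.62 p [469.2 213.7 310.4] F [ 0.61 -0.61 -0.56] w 87.6
side 0.61 [282. 200.] [0.6146 0.0021] 0.085
top 0.79 [258. 180.] [0.612  0.0024] 0.068
```

View pics/s.png

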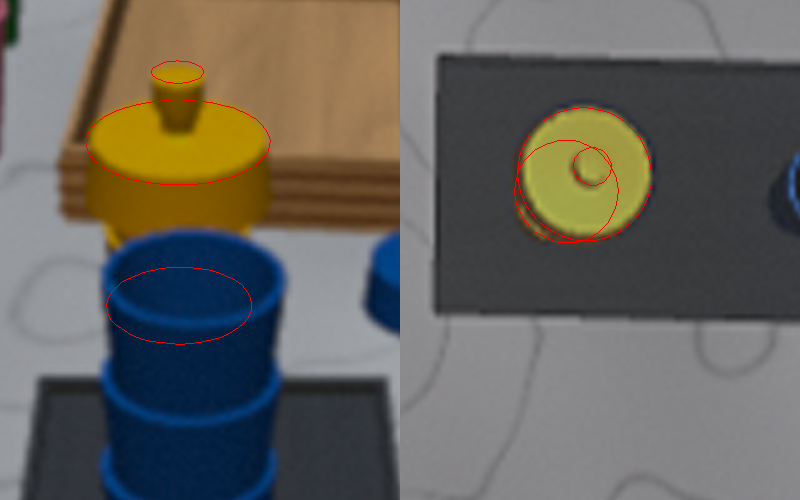

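play_rows([
  {"fingers":-1,"tx":0,"ty":0.03,"tz":-0.02,"ax":0,"ay":0,"az":0},
  {"fingers":-1,"tx":0,"ty":0.06,"tz":-0.04,"ax":0,"ay":0,"az":0},
  {"fingers":-1,"tx":0,"ty":0.09,"tz":-0.06,"ax":0,"ay":0,"az":0},
  {"fingers":-1,"tx":0,"ty":0.12,"tz":-0.08,"ax":0,"ay":0,"az":0},
  {"fingers":-1,"tx":0,"ty":0.15,"tz":-0.1,"ax":0,"ay":0,"az":0},
])

```text
time_s: 57.23
tcp_pos: [0.545, 0.0968, 0.3109]
ee_rot: [[-0.0, -0.002, -1.0], [-0.0, -1.0, 0.002], [-1.0, 0.0, 0.0]]
wrist_force: [-0.2, 0.9, -0.3]
gripper_width: 0.999
```

play_rows([
  {"fingers":-1,"tx":0,"ty":0.03,"tz":-0.02,"ax":0,"ay":0,"az":0},
  {"fingers":-1,"tx":0,"ty":0.06,"tz":-0.04,"ax":0,"ay":0,"az":0},
  {"fingers":-1,"tx":0,"ty":0.09,"tz":-0.06,"ax":0,"ay":0,"az":0},
  {"fingers":-1,"tx":0,"ty":0.115,"tz":-0.08,"ax":0,"ay":0,"az":0},
  {"fingers":-1,"tx":0,"ty":0.1293,"tz":-0.0907,"ax":0,"ay":0,"az":0},
])

```text
time_s: 57.65
tcp_pos: [0.6134, -0.001, 0.3104]
ee_rot: [[-0.001, -0.004, -1.0], [-0.0, -1.0, 0.004], [-1.0, 0.0, 0.001]]
wrist_force: [0.4, 0.3, 0.4]
gripper_width: 1.0
```

play_rows([
  {"fingers":-1,"tx":0.03,"ty":0,"tz":0,"ax":0,"ay":0,"az":0},
  {"fingers":-1,"tx":0.07,"ty":0,"tz":0,"ax":0,"ay":0,"az":0},
  {"fingers":-1,"tx":0.11,"ty":0,"tz":0,"ax":0,"ay":0,"az":0},
  {"fingers":-1,"tx":0.15,"ty":0,"tz":0,"ax":0,"ay":0,"az":0},
  {"fingers":-1,"tx":0.19,"ty":0,"tz":0,"ax":0,"ay":0,"az":0},
])

```text
time_s: 58.07
tcp_pos: [0.6122, 0.0016, 0.1673]
ee_rot: [[0.0, -0.001, -1.0], [0.0, -1.0, 0.001], [-1.0, -0.0, -0.0]]
wrist_force: [0.5, 0.2, -0.3]
gripper_width: 1.0
```

play_rows([
  {"fingers":-1,"tx":0.03,"ty":0,"tz":0,"ax":0,"ay":0,"az":0},
  {"fingers":-1,"tx":0.06,"ty":0,"tz":0,"ax":0,"ay":0,"az":0},
  {"fingers":-1,"tx":0.08,"ty":0,"tz":0,"ax":0,"ay":0,"az":0},
  {"fingers":-1,"tx":0.1,"ty":0,"tz":0,"ax":0,"ay":0,"az":0},
  {"fingers":-1,"tx":0.11,"ty":0,"tz":0,"ax":0,"ay":0,"az":0},
])

```text
time_s: 58.48
tcp_pos: [0.6112, 0.0016, 0.0838]
ee_rot: [[-0.004, -0.002, -1.0], [-0.0, -1.0, 0.002], [-1.0, 0.001, 0.004]]
wrist_force: [1.0, -0.2, -0.1]
gripper_width: 1.002
```

play_rows([
  {"fingers":-1,"tx":0,"ty":0,"tz":0,"ax":0,"ay":0,"az":0},
  {"fingers":-1,"tx":0,"ty":0,"tz":0,"ax":0,"ay":0,"az":0},
  {"fingers":-1,"tx":0,"ty":0,"tz":0,"ax":0,"ay":0,"az":0},
  {"fingers":-1,"tx":0,"ty":0,"tz":0,"ax":0,"ay":0,"az":0},
])

```text
time_s: 58.82
tcp_pos: [0.6137, 0.0025, 0.0873]
ee_rot: [[0.002, -0.0, -1.0], [0.0, -1.0, 0.0], [-1.0, -0.0, -0.002]]
wrist_force: [-0.5, 0.3, -0.2]
gripper_width: 1.0
```

```bash
python3 - <<'E'
from h import *
state()
p=viewer.capture("side")
for d in spotter.silhouettes("blue_lid",p): 
    g=d["region"].astype(np.uint8)*255;v,f=fit(p,g,lid,0,unproj(p,d["uv"],.025)[:2]);print(d["score"],d["uv"],v,f)
E
```

```text
t 58.82 p [613.7   2.5  87.3] F [-0.52  0.33 -0.21] w 87.0
0.78 [281.0, 200.2] [0.61317203 0.00380759] 0.1890138408304498
```

play_rows([
  {"fingers":-1,"tx":0.012,"ty":0,"tz":0,"ax":0,"ay":0,"az":0},
  {"fingers":-1,"tx":0.025,"ty":0,"tz":0,"ax":0,"ay":0,"az":0},
  {"fingers":-1,"tx":0.036,"ty":0,"tz":0,"ax":0,"ay":0,"az":0},
  {"fingers":-1,"tx":0.044,"ty":0,"tz":0,"ax":0,"ay":0,"az":0},
  {"fingers":-1,"tx":0.0478,"ty":0,"tz":0,"ax":0,"ay":0,"az":0},
])

```text
time_s: 59.33
tcp_pos: [0.612, 0.0023, 0.0481]
ee_rot: [[-0.003, -0.0, -1.0], [-0.001, -1.0, 0.0], [-1.0, 0.001, 0.003]]
wrist_force: [0.2, 0.6, -1.0]
gripper_width: 1.004
```

play_rows([
  {"fingers":-1,"tx":0,"ty":0,"tz":0,"ax":0,"ay":0,"az":0},
  {"fingers":-1,"tx":0,"ty":0,"tz":0,"ax":0,"ay":0,"az":0},
  {"fingers":-1,"tx":0,"ty":0,"tz":0,"ax":0,"ay":0,"az":0},
  {"fingers":-1,"tx":0,"ty":0,"tz":0,"ax":0,"ay":0,"az":0},
])

```text
time_s: 59.67
tcp_pos: [0.6133, 0.0025, 0.0505]
ee_rot: [[0.001, -0.0, -1.0], [0.0, -1.0, 0.0], [-1.0, -0.0, -0.001]]
wrist_force: [0.2, 0.3, 0.0]
gripper_width: 0.999
```

play_rows([
  {"fingers":1,"tx":0,"ty":0,"tz":0,"ax":0,"ay":0,"az":0},
  {"fingers":1,"tx":0,"ty":0,"tz":0,"ax":0,"ay":0,"az":0},
  {"fingers":1,"tx":0,"ty":0,"tz":0,"ax":0,"ay":0,"az":0},
  {"fingers":1,"tx":0,"ty":0,"tz":0,"ax":0,"ay":0,"az":0},
  {"fingers":1,"tx":0,"ty":0,"tz":0,"ax":0,"ay":0,"az":0},
])

```text
time_s: 60.08
tcp_pos: [0.613, 0.0024, 0.0501]
ee_rot: [[0.0, -0.0, -1.0], [0.0, -1.0, 0.0], [-1.0, -0.0, -0.0]]
wrist_force: [0.4, 0.3, 0.0]
gripper_width: 0.707
```

play_rows([
  {"fingers":1,"tx":0,"ty":0,"tz":0,"ax":0,"ay":0,"az":0},
  {"fingers":1,"tx":0,"ty":0,"tz":0,"ax":0,"ay":0,"az":0},
  {"fingers":1,"tx":0,"ty":0,"tz":0,"ax":0,"ay":0,"az":0},
  {"fingers":1,"tx":0,"ty":0,"tz":0,"ax":0,"ay":0,"az":0},
  {"fingers":1,"tx":0,"ty":0,"tz":0,"ax":0,"ay":0,"az":0},
])

```text
time_s: 60.5
tcp_pos: [0.6129, 0.0024, 0.05]
ee_rot: [[-0.0, -0.0, -1.0], [-0.0, -1.0, 0.0], [-1.0, 0.0, 0.0]]
wrist_force: [-1.0, 0.3, 0.4]
gripper_width: 0.325
```

play_rows([
  {"fingers":1,"tx":0,"ty":0,"tz":0,"ax":0,"ay":0,"az":0},
  {"fingers":1,"tx":0,"ty":0,"tz":0,"ax":0,"ay":0,"az":0},
  {"fingers":1,"tx":0,"ty":0,"tz":0,"ax":0,"ay":0,"az":0},
  {"fingers":1,"tx":0,"ty":0,"tz":0,"ax":0,"ay":0,"az":0},
  {"fingers":1,"tx":0,"ty":0,"tz":0,"ax":0,"ay":0,"az":0},
])

```text
time_s: 60.92
tcp_pos: [0.613, 0.0025, 0.0501]
ee_rot: [[0.0, -0.0, -1.0], [0.0, -1.0, 0.0], [-1.0, -0.0, -0.0]]
wrist_force: [0.2, 0.2, -0.3]
gripper_width: 0.242
```

play_rows([
  {"fingers":1,"tx":-0.015,"ty":0,"tz":0,"ax":0,"ay":0,"az":0},
  {"fingers":1,"tx":-0.05,"ty":0,"tz":0,"ax":0,"ay":0,"az":0},
  {"fingers":1,"tx":-0.1,"ty":0,"tz":0,"ax":0,"ay":0,"az":0},
  {"fingers":1,"tx":-0.15,"ty":0,"tz":0,"ax":0,"ay":0,"az":0},
  {"fingers":1,"tx":-0.2,"ty":0,"tz":0,"ax":0,"ay":0,"az":0},
])

```text
time_s: 61.33
tcp_pos: [0.6125, 0.0023, 0.2024]
ee_rot: [[-0.0, -0.0, -1.0], [-0.0, -1.0, 0.0], [-1.0, 0.0, 0.0]]
wrist_force: [0.3, 0.2, -0.3]
gripper_width: 0.242
```

play_rows([
  {"fingers":1,"tx":-0.05,"ty":0,"tz":0,"ax":0,"ay":0,"az":0},
  {"fingers":1,"tx":-0.095,"ty":0,"tz":0,"ax":0,"ay":0,"az":0},
  {"fingers":1,"tx":-0.135,"ty":0,"tz":0,"ax":0,"ay":0,"az":0},
  {"fingers":1,"tx":-0.16,"ty":0,"tz":0,"ax":0,"ay":0,"az":0},
  {"fingers":1,"tx":-0.1733,"ty":0,"tz":0,"ax":0,"ay":0,"az":0},
])

```text
time_s: 61.75
tcp_pos: [0.6135, 0.0023, 0.3348]
ee_rot: [[0.007, -0.0, -1.0], [0.001, -1.0, 0.0], [-1.0, -0.001, -0.007]]
wrist_force: [0.8, -0.4, -0.8]
gripper_width: 0.242
```

play_rows([
  {"fingers":1,"tx":0,"ty":0.02,"tz":0.008,"ax":0,"ay":0,"az":0},
  {"fingers":1,"tx":0,"ty":0.06,"tz":0.024,"ax":0,"ay":0,"az":0},
  {"fingers":1,"tx":0,"ty":0.105,"tz":0.042,"ax":0,"ay":0,"az":0},
  {"fingers":1,"tx":0,"ty":0.15,"tz":0.06,"ax":0,"ay":0,"az":0},
  {"fingers":1,"tx":0,"ty":0.195,"tz":0.078,"ax":0,"ay":0,"az":0},
])

```text
time_s: 62.17
tcp_pos: [0.5523, -0.1453, 0.3284]
ee_rot: [[-0.004, 0.0, -1.0], [0.0, -1.0, -0.0], [-1.0, -0.0, 0.004]]
wrist_force: [0.4, -0.7, -0.8]
gripper_width: 0.242
```

play_rows([
  {"fingers":1,"tx":0,"ty":0.045,"tz":0.018,"ax":0,"ay":0,"az":0},
  {"fingers":1,"tx":0,"ty":0.09,"tz":0.036,"ax":0,"ay":0,"az":0},
  {"fingers":1,"tx":0,"ty":0.135,"tz":0.055,"ax":0,"ay":0,"az":0},
  {"fingers":1,"tx":0,"ty":0.175,"tz":0.073,"ax":0,"ay":0,"az":0},
  {"fingers":1,"tx":0,"ty":0.21,"tz":0.09,"ax":0,"ay":0,"az":0},
])

```text
time_s: 62.58
tcp_pos: [0.4844, -0.3031, 0.3284]
ee_rot: [[-0.003, -0.002, -1.0], [0.001, -1.0, 0.002], [-1.0, -0.001, 0.003]]
wrist_force: [0.2, -1.5, 0.4]
gripper_width: 0.243
```

play_rows([
  {"fingers":1,"tx":0,"ty":0.03,"tz":0.01,"ax":0,"ay":0,"az":0},
  {"fingers":1,"tx":0,"ty":0.0477,"tz":0.0167,"ax":0,"ay":0,"az":0},
  {"fingers":1,"tx":0,"ty":0.0477,"tz":0.0167,"ax":0,"ay":0,"az":0},
  {"fingers":1,"tx":0,"ty":0.0477,"tz":0.0167,"ax":0,"ay":0,"az":0},
  {"fingers":1,"tx":0,"ty":0.0477,"tz":0.0167,"ax":0,"ay":0,"az":0},
])

```text
time_s: 63.0
tcp_pos: [0.4738, -0.3367, 0.329]
ee_rot: [[-0.002, -0.0, -1.0], [0.001, -1.0, 0.0], [-1.0, -0.001, 0.002]]
wrist_force: [0.4, 0.6, -1.0]
gripper_width: 0.243
```

play_rows([
  {"fingers":1,"tx":0,"ty":0,"tz":0,"ax":0,"ay":0,"az":0},
  {"fingers":1,"tx":0,"ty":0,"tz":0,"ax":0,"ay":0,"az":0},
  {"fingers":1,"tx":0,"ty":0,"tz":0,"ax":0,"ay":0,"az":0},
  {"fingers":1,"tx":0,"ty":0,"tz":0,"ax":0,"ay":0,"az":0},
])

```text
time_s: 63.33
tcp_pos: [0.4746, -0.3365, 0.3301]
ee_rot: [[0.0, 0.001, -1.0], [0.0, -1.0, -0.001], [-1.0, -0.0, -0.0]]
wrist_force: [0.4, 1.4, -0.2]
gripper_width: 0.241
```

```bash
python3 - <<'E'
from h import *
s=state();x,y,z=s["tcp_pos"]
p=viewer.capture("side");S=5;big=cv2.resize(p["image"][:,:,::-1],None,fx=S,fy=S,interpolation=cv2.INTER_CUBIC)
for P in (circ(x,y,z-.050,.083),circ(x,y,z-.023,.08),circ(.4742,-.337,.229,.066)): cv2.polylines(big,[np.round((proj(p,P)+.5)*S).astype(np.int32)],True,(0,0,255),1)
u,v=proj(p,np.array([[x,y,.24]]))[0].astype(int)
cv2.imwrite("pics/v.png",big[(v-50)*S:(v+50)*S,(u-50)*S:(u+50)*S])
E
```

```text
t 63.33 p [ 474.6 -336.5  330.1] F [ 0.4   1.41 -0.18] w 21.0
```

View pics/v.png

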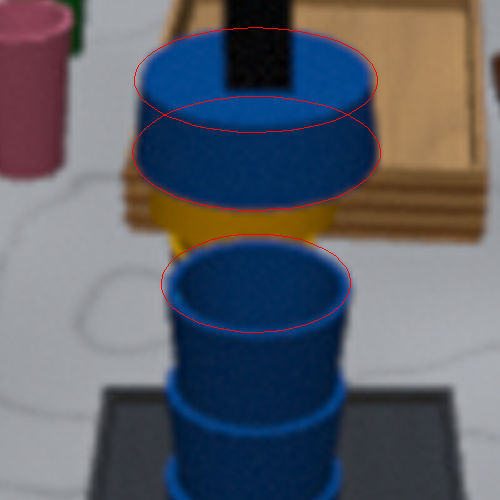

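play_rows([
  {"fingers":1,"tx":0.02,"ty":0,"tz":-0.001,"ax":0,"ay":0,"az":0},
  {"fingers":1,"tx":0.042,"ty":0,"tz":-0.001,"ax":0,"ay":0,"az":0},
  {"fingers":1,"tx":0.062,"ty":0,"tz":-0.001,"ax":0,"ay":0,"az":0},
  {"fingers":1,"tx":0.077,"ty":0,"tz":-0.001,"ax":0,"ay":0,"az":0},
  {"fingers":1,"tx":0.087,"ty":0,"tz":-0.001,"ax":0,"ay":0,"az":0},
])

```text
time_s: 63.8
tcp_pos: [0.4747, -0.3366, 0.2633]
ee_rot: [[-0.002, 0.0, -1.0], [0.001, -1.0, -0.0], [-1.0, -0.001, 0.002]]
wrist_force: [0.4, -0.3, -0.9]
gripper_width: 0.243
```

play_rows([
  {"fingers":1,"tx":0.004,"ty":0,"tz":0,"ax":0,"ay":0,"az":0},
  {"fingers":1,"tx":0.007,"ty":0,"tz":0,"ax":0,"ay":0,"az":0},
  {"fingers":1,"tx":0.01,"ty":0,"tz":0,"ax":0,"ay":0,"az":0},
  {"fingers":1,"tx":0.0114,"ty":0,"tz":0,"ax":0,"ay":0,"az":0},
  {"fingers":1,"tx":0.0114,"ty":0,"tz":0,"ax":0,"ay":0,"az":0},
])

```text
time_s: 64.22
tcp_pos: [0.4753, -0.3371, 0.2566]
ee_rot: [[0.001, -0.0, -1.0], [-0.0, -1.0, 0.0], [-1.0, 0.0, -0.001]]
wrist_force: [-0.2, 0.5, -1.1]
gripper_width: 0.246
```

play_rows([
  {"fingers":1,"tx":0.001,"ty":0,"tz":0,"ax":0,"ay":0,"az":0},
  {"fingers":1,"tx":0.0017,"ty":0,"tz":0,"ax":0,"ay":0,"az":0},
  {"fingers":1,"tx":0.0017,"ty":0,"tz":0,"ax":0,"ay":0,"az":0},
])

```text
time_s: 64.47
tcp_pos: [0.4751, -0.3371, 0.2551]
ee_rot: [[0.0, -0.0, -1.0], [-0.0, -1.0, 0.0], [-1.0, 0.0, -0.0]]
wrist_force: [0.1, -0.5, -0.6]
gripper_width: 0.242
```

play_rows([
  {"fingers":1,"tx":0.001,"ty":0,"tz":0,"ax":0,"ay":0,"az":0},
  {"fingers":1,"tx":0.001,"ty":0,"tz":0,"ax":0,"ay":0,"az":0},
  {"fingers":1,"tx":0.001,"ty":0,"tz":0,"ax":0,"ay":0,"az":0},
])

```text
time_s: 64.72
tcp_pos: [0.4751, -0.3371, 0.2542]
ee_rot: [[-0.0, -0.0, -1.0], [-0.0, -1.0, 0.0], [-1.0, 0.0, 0.0]]
wrist_force: [0.5, 0.2, -1.1]
gripper_width: 0.246
```

Release, rise, and move clear.

play_rows([
  {"fingers":1,"tx":0.0005,"ty":0,"tz":0,"ax":0,"ay":0,"az":0},
  {"fingers":1,"tx":0.0005,"ty":0,"tz":0,"ax":0,"ay":0,"az":0},
  {"fingers":-1,"tx":0.0005,"ty":0,"tz":0,"ax":0,"ay":0,"az":0},
  {"fingers":-1,"tx":0.0005,"ty":0,"tz":0,"ax":0,"ay":0,"az":0},
  {"fingers":-1,"tx":0.0005,"ty":0,"tz":0,"ax":0,"ay":0,"az":0},
])

```text
time_s: 65.13
tcp_pos: [0.4752, -0.3371, 0.254]
ee_rot: [[0.0, -0.0, -1.0], [-0.0, -1.0, 0.0], [-1.0, 0.0, -0.0]]
wrist_force: [-0.1, -0.2, 0.4]
gripper_width: 0.388
```

play_rows([
  {"fingers":-1,"tx":0,"ty":0,"tz":0,"ax":0,"ay":0,"az":0},
  {"fingers":-1,"tx":0,"ty":0,"tz":0,"ax":0,"ay":0,"az":0},
  {"fingers":-1,"tx":0,"ty":0,"tz":0,"ax":0,"ay":0,"az":0},
  {"fingers":-1,"tx":0,"ty":0,"tz":0,"ax":0,"ay":0,"az":0},
  {"fingers":-1,"tx":0,"ty":0,"tz":0,"ax":0,"ay":0,"az":0},
])

```text
time_s: 65.55
tcp_pos: [0.4751, -0.3371, 0.2539]
ee_rot: [[0.0, -0.0, -1.0], [-0.0, -1.0, 0.0], [-1.0, 0.0, -0.0]]
wrist_force: [-0.3, 0.2, -0.3]
gripper_width: 0.767
```

play_rows([
  {"fingers":-1,"tx":0,"ty":0,"tz":0,"ax":0,"ay":0,"az":0},
  {"fingers":-1,"tx":0,"ty":0,"tz":0,"ax":0,"ay":0,"az":0},
  {"fingers":-1,"tx":0,"ty":0,"tz":0,"ax":0,"ay":0,"az":0},
  {"fingers":-1,"tx":0,"ty":0,"tz":0,"ax":0,"ay":0,"az":0},
  {"fingers":-1,"tx":0,"ty":0,"tz":0,"ax":0,"ay":0,"az":0},
])

```text
time_s: 65.97
tcp_pos: [0.4751, -0.3371, 0.2538]
ee_rot: [[-0.0, -0.0, -1.0], [-0.0, -1.0, 0.0], [-1.0, 0.0, 0.0]]
wrist_force: [-0.3, -0.0, -0.8]
gripper_width: 0.995
```

play_rows([
  {"fingers":-1,"tx":-0.02,"ty":0,"tz":0,"ax":0,"ay":0,"az":0},
  {"fingers":-1,"tx":-0.05,"ty":0,"tz":0,"ax":0,"ay":0,"az":0},
  {"fingers":-1,"tx":-0.09,"ty":0,"tz":0,"ax":0,"ay":0,"az":0},
  {"fingers":-1,"tx":-0.11,"ty":0,"tz":0,"ax":0,"ay":0,"az":0},
  {"fingers":-1,"tx":-0.12,"ty":0,"tz":0,"ax":0,"ay":0,"az":0},
])

```text
time_s: 66.38
tcp_pos: [0.4759, -0.3376, 0.3471]
ee_rot: [[0.005, -0.0, -1.0], [-0.003, -1.0, -0.0], [-1.0, 0.003, -0.005]]
wrist_force: [-0.1, -0.1, -0.1]
gripper_width: 1.001
```

play_rows([
  {"fingers":-1,"tx":0,"ty":-0.05,"tz":0,"ax":0,"ay":0,"az":0},
  {"fingers":-1,"tx":0,"ty":-0.1,"tz":0,"ax":0,"ay":0,"az":0},
  {"fingers":-1,"tx":0,"ty":-0.15,"tz":0,"ax":0,"ay":0,"az":0},
  {"fingers":-1,"tx":0,"ty":-0.2,"tz":0,"ax":0,"ay":0,"az":0},
  {"fingers":-1,"tx":0,"ty":-0.25,"tz":0,"ax":0,"ay":0,"az":0},
])

```text
time_s: 66.8
tcp_pos: [0.4744, -0.1479, 0.3429]
ee_rot: [[-0.002, -0.001, -1.0], [0.0, -1.0, 0.001], [-1.0, -0.0, 0.002]]
wrist_force: [0.3, 0.3, -0.9]
gripper_width: 1.0
```

play_rows([
  {"fingers":-1,"tx":0,"ty":-0.05,"tz":0,"ax":0,"ay":0,"az":0},
  {"fingers":-1,"tx":0,"ty":-0.1,"tz":0,"ax":0,"ay":0,"az":0},
  {"fingers":-1,"tx":0,"ty":-0.15,"tz":0,"ax":0,"ay":0,"az":0},
  {"fingers":-1,"tx":0,"ty":-0.2,"tz":0,"ax":0,"ay":0,"az":0},
  {"fingers":-1,"tx":0,"ty":-0.25,"tz":0,"ax":0,"ay":0,"az":0},
])

```text
time_s: 67.22
tcp_pos: [0.4743, 0.0397, 0.3432]
ee_rot: [[-0.001, -0.0, -1.0], [0.0, -1.0, 0.0], [-1.0, -0.0, 0.001]]
wrist_force: [0.8, 0.6, -0.4]
gripper_width: 1.003
```

play_rows([
  {"fingers":-1,"tx":0,"ty":-0.05,"tz":0,"ax":0,"ay":0,"az":0},
  {"fingers":-1,"tx":0,"ty":-0.1,"tz":0,"ax":0,"ay":0,"az":0},
  {"fingers":-1,"tx":0,"ty":-0.15,"tz":0,"ax":0,"ay":0,"az":0},
  {"fingers":-1,"tx":0,"ty":-0.2,"tz":0,"ax":0,"ay":0,"az":0},
  {"fingers":-1,"tx":0,"ty":-0.25,"tz":0,"ax":0,"ay":0,"az":0},
])

```text
time_s: 67.63
tcp_pos: [0.4744, 0.2271, 0.3431]
ee_rot: [[-0.001, 0.0, -1.0], [-0.001, -1.0, -0.0], [-1.0, 0.001, 0.001]]
wrist_force: [0.7, -0.3, 0.2]
gripper_width: 1.003
```

```bash
python3 - <<'E'
from h import *
state();ims=[]
for n in("side","top"):
    p=viewer.capture(n);S=2.5 if n=="top" else 4
    big=cv2.resize(p["image"][:,:,::-1],None,fx=S,fy=S,interpolation=cv2.INTER_CUBIC)
    for P in [*lid(.470,-.163,.163),*lid(.475,-.337,.204)]: cv2.polylines(big,[np.round((proj(p,P[-48:])+.5)*S).astype(np.int32)],True,(0,0,255),1)
    a=big[int(110*S):int(260*S),int(190*S):int(285*S)] if n=="side" else big[int(90*S):int(330*S),int(240*S):int(400*S)]
    ims.append(a)
cv2.imwrite("pics/z.png",np.hstack(ims)); print(ims[0].shape,ims[1].shape)
E
```

```text
t 67.63 p [474.4 227.1 343.1] F [ 0.67 -0.26  0.2 ] w 87.2
(600, 380, 3) (600, 400, 3)
```

View pics/z.png

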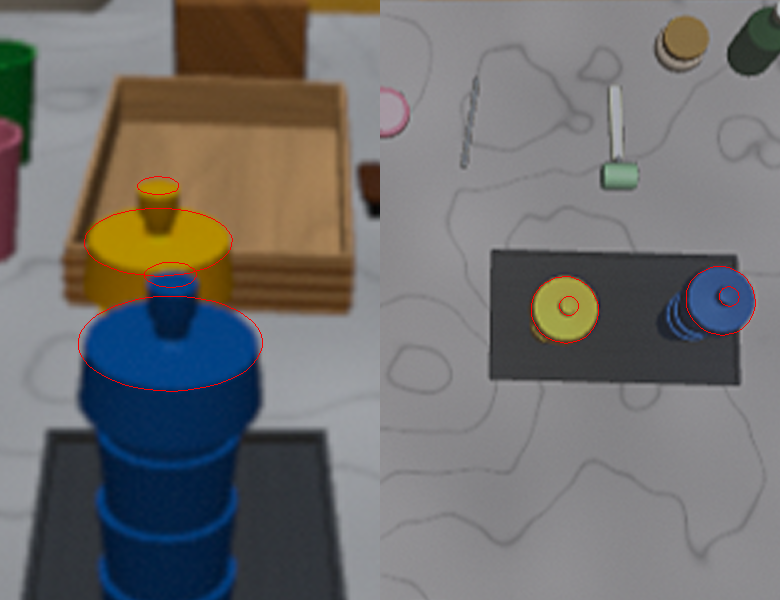

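```bash
python3 -c "
from station import job
print(job.finish_job())"
```

```text
the job is handed in; nothing more can be done
None
```

All five tumblers in the basket (three blue, two yellow) are nested in their own colour stacks on the tray. Each stack has its own lid on top, and I handed the job in at about 68 s. It gave no verdict.

- **Lids:** The yellow lid was knocked aside during the run. I found it again about 6 cm away and picked it up from there.
- **Final pictures:** The basket is empty and both stacks stand on the tray. Both lids look level and are within a few millimetres of where they should be.
- **Small disagreement:** The top of the blue stack shows about 2 mm lower than nominal in the side view. That is about what the calibration allows.
- **Forces:** The highest force I read while nesting was about 4 N vertical (3 N sideways), on the first yellow tumbler. It was still about 1 mm above its rest height when I released it. No contact force showed above sensor noise on the others.
- **Bystanders:** The gripper never went down near any of them. The face roller and cuticle pusher look undisturbed in the last picture. The hairbrush and compact are barely in that view, so I last saw them undisturbed before the lids were placed.

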